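# Stow the drained gas nozzles under the roll cover

## Task

Grinding is about to start, so put the clean welding nozzles away from the dust: roll the consumables box's cover right back, lift every nozzle off the drip stand and pick up the one that has tipped over on the bench, and stand each upright on a free spigot in the box, one to a spigot and pushed right down (either end up). Then roll the cover fully shut. The nozzle already in the box stays stowed, and the dip tin must not be knocked over.

Things in the scene. Friction and masses are not known exactly. Their poses are not given: they have to be found in the camera images.
- cover (a joint): roll cover (tambour) of the consumables box, a curved shutter of slats on a round track of radius 135 mm about point cover_axis; rad along the track: 0 = fully shut (bottom rail on the front sill), growing as its knob goes up and back, stop at 1.5 = rolled right back under the rear shell. Friction keeps it where it is left; moving it takes 3 to 7 N at the knob.
- cover_axis (a point): middle of the roll cover's turning axis, fixed in the box, 45 mm above the bench. Axes are those of the box: x to its rear, y along its width and along the turning axis, z up.
- box: grey consumables box, fixed, 294 mm deep, 394 wide, 192 high; origin on the bench below cover_axis, same axes. Two round cheeks (radius 147 mm about cover_axis) stand at y = +-185 to 197 mm; a rear shell covers the rear upper quarter; a front sill 44 mm high stands at x = -147 to -135 mm. With the cover rolled back, all in front of x = -10 mm is open from above.
- cover_knob (a point): centre of the black round knob (24 mm diameter, 26 mm long, pointing away from cover_axis) on the middle of the cover's bottom rail. It lies 169 mm from cover_axis, 34 mm out from the slats; with the cover at q it stands 0.14 rad + q above the horizontal through cover_axis, on the front side (-x of the box). Free room beside it along the box's y.
- seat1 (a point): seat 1 of 5 in the box's row of upright steel spigots (12 mm diameter, 32 mm tall, round tips, 56 mm apart along the box's y, 80 mm in front of cover_axis): where the middle of a nozzle lies when it stands seated on this spigot, 28 mm above the strip it stands on (strip top 33 mm above the bench).
- seat2 (a point): seat 2 of 5 in the box's row of upright steel spigots (12 mm diameter, 32 mm tall, round tips, 56 mm apart along the box's y, 80 mm in front of cover_axis): where the middle of a nozzle lies when it stands seated on this spigot, 28 mm above the strip it stands on (strip top 33 mm above the bench).
- seat3 (a point): seat 3 of 5 in the box's row of upright steel spigots (12 mm diameter, 32 mm tall, round tips, 56 mm apart along the box's y, 80 mm in front of cover_axis): where the middle of a nozzle lies when it stands seated on this spigot, 28 mm above the strip it stands on (strip top 33 mm above the bench).
- seat4 (a point): seat 4 of 5 in the box's row of upright steel spigots (12 mm diameter, 32 mm tall, round tips, 56 mm apart along the box's y, 80 mm in front of cover_axis): where the middle of a nozzle lies when it stands seated on this spigot, 28 mm above the strip it stands on (strip top 33 mm above the bench).
- seat5 (a point): seat 5 of 5 in the box's row of upright steel spigots (12 mm diameter, 32 mm tall, round tips, 56 mm apart along the box's y, 80 mm in front of cover_axis): where the middle of a nozzle lies when it stands seated on this spigot, 28 mm above the strip it stands on (strip top 33 mm above the bench).
- hung1_mid (a point): brass gas nozzle of 70 g, a plain tube 56 mm long, 26 mm outside diameter, bore about 17 mm; this point is its middle, on its axis, z along the tube. It hangs on the rightmost peg (seen from the robot) of the drip stand, leaning 35 deg with it toward the robot's side; it comes off by drawing it at least 50 mm up along its own axis (+z of this point). Absent in some starts.
- hung2_mid (a point): brass gas nozzle of 70 g, a plain tube 56 mm long, 26 mm outside diameter, bore about 17 mm; this point is its middle, on its axis, z along the tube. It hangs on the second from the right peg (seen from the robot) of the drip stand, leaning 35 deg with it toward the robot's side; it comes off by drawing it at least 50 mm up along its own axis (+z of this point). Absent in some starts.
- hung3_mid (a point): brass gas nozzle of 70 g, a plain tube 56 mm long, 26 mm outside diameter, bore about 17 mm; this point is its middle, on its axis, z along the tube. It hangs on the third from the right peg (seen from the robot) of the drip stand, leaning 35 deg with it toward the robot's side; it comes off by drawing it at least 50 mm up along its own axis (+z of this point). Absent in some starts.
- hung4_mid (a point): brass gas nozzle of 70 g, a plain tube 56 mm long, 26 mm outside diameter, bore about 17 mm; this point is its middle, on its axis, z along the tube. It hangs on the leftmost peg (seen from the robot) of the drip stand, leaning 35 deg with it toward the robot's side; it comes off by drawing it at least 50 mm up along its own axis (+z of this point). Absent in some starts.
- tipped_mid (a point): brass gas nozzle of 70 g, a plain tube 56 mm long, 26 mm outside diameter, bore about 17 mm; this point is its middle, on its axis, z along the tube. It lies tipped on its side on the bench between the stand and the box, roughly across the robot's view.
- kept1_mid (a point): brass gas nozzle of 70 g, a plain tube 56 mm long, 26 mm outside diameter, bore about 17 mm; this point is its middle, on its axis, z along the tube. It stands already stowed on spigot 1 in the box; only one of kept1 and kept2 is there, the other is absent.
- kept2_mid (a point): brass gas nozzle of 70 g, a plain tube 56 mm long, 26 mm outside diameter, bore about 17 mm; this point is its middle, on its axis, z along the tube. It stands already stowed on spigot 4 in the box; only one of kept1 and kept2 is there, the other is absent.
- drip_stand: steel drip stand, fixed: tray 120 x 310 mm (rim 14 mm), a rail on two uprights, four pegs (12 mm diameter, 46 mm long, round tips). Origin under the tray's centre on the bench, x to the rear, y along the row. Peg feet at x = -12 mm, y = -108, -36, 36, 108 mm, z = 98 mm; the pegs lean 35 deg from the vertical to -x, tips 136 mm above the bench.
- dip_tin: green tin of nozzle dip with a pale lid, 69 mm diameter, 46 mm high, standing on the bench between the stand and the box toward the rear; origin at the centre of its underside, z up. A bystander.
Not all that is in view belongs to the job. What is shaped like the part that bears hung2_mid but black or red is not meant.

How it is judged:
On the way, in this order (a step that is already met when the one before it is completed fails the run):
1. the roll cover is rolled back (value of joint cover above 1.2 rad), for 0.2 s.
2. every nozzle stands seated on a spigot in the box ((distance between hung1_mid and seat1 below 0.008 m or distance between hung1_mid and seat2 below 0.008 m or distance between hung1_mid and seat3 below 0.008 m or distance between hung1_mid and seat4 below 0.008 m or distance between hung1_mid and seat5 below 0.008 m) and (angle between hung1_mid's own z axis and vertical below 0.12 rad or angle between hung1_mid's own z axis and vertical above 3.02 rad) and (distance between hung2_mid and seat1 below 0.008 m or distance between hung2_mid and seat2 below 0.008 m or distance between hung2_mid and seat3 below 0.008 m or distance between hung2_mid and seat4 below 0.008 m or distance between hung2_mid and seat5 below 0.008 m) and (angle between hung2_mid's own z axis and vertical below 0.12 rad or angle between hung2_mid's own z axis and vertical above 3.02 rad) and (distance between hung3_mid and seat1 below 0.008 m or distance between hung3_mid and seat2 below 0.008 m or distance between hung3_mid and seat3 below 0.008 m or distance between hung3_mid and seat4 below 0.008 m or distance between hung3_mid and seat5 below 0.008 m) and (angle between hung3_mid's own z axis and vertical below 0.12 rad or angle between hung3_mid's own z axis and vertical above 3.02 rad) and (distance between hung4_mid and seat1 below 0.008 m or distance between hung4_mid and seat2 below 0.008 m or distance between hung4_mid and seat3 below 0.008 m or distance between hung4_mid and seat4 below 0.008 m or distance between hung4_mid and seat5 below 0.008 m) and (angle between hung4_mid's own z axis and vertical below 0.12 rad or angle between hung4_mid's own z axis and vertical above 3.02 rad) and (distance between tipped_mid and seat1 below 0.008 m or distance between tipped_mid and seat2 below 0.008 m or distance between tipped_mid and seat3 below 0.008 m or distance between tipped_mid and seat4 below 0.008 m or distance between tipped_mid and seat5 below 0.008 m) and (angle between tipped_mid's own z axis and vertical below 0.12 rad or angle between tipped_mid's own z axis and vertical above 3.02 rad) and (distance between kept1_mid and seat1 below 0.008 m or distance between kept1_mid and seat2 below 0.008 m or distance between kept1_mid and seat3 below 0.008 m or distance between kept1_mid and seat4 below 0.008 m or distance between kept1_mid and seat5 below 0.008 m) and (angle between kept1_mid's own z axis and vertical below 0.12 rad or angle between kept1_mid's own z axis and vertical above 3.02 rad) and (distance between kept2_mid and seat1 below 0.008 m or distance between kept2_mid and seat2 below 0.008 m or distance between kept2_mid and seat3 below 0.008 m or distance between kept2_mid and seat4 below 0.008 m or distance between kept2_mid and seat5 below 0.008 m) and (angle between kept2_mid's own z axis and vertical below 0.12 rad or angle between kept2_mid's own z axis and vertical above 3.02 rad)), for 0.2 s.
At the end, for the whole second after the job is handed in: Every nozzle stands upright (within 7 deg, either end up) on a spigot of its own in the box, its middle within 8 mm of the seat point, at rest, and the cover is fully shut (joint under 0.04 rad) (all of step 2 and value of joint cover below 0.04 rad and linear speed of each of hung1, hung2, hung3, hung4, tipped, kept1, kept2 below 0.02 m/s); the robot touches nothing.
It fails at once if the dip tin is knocked over (angle between dip_tin's own z axis and vertical above 0.6 rad).
Of hung1, hung2, hung3, hung4 only 2 to 3 are there at a start; the rules pass over those that are not, and their reading is None.
Of kept1, kept2 only 1 to 1 are there at a start; the rules pass over those that are not, and their reading is None.
At some moment in a run one of tipped may be knocked a few centimetres aside while the robot is not near it.
Once in a run the grip may slacken for a moment while it holds something.
It also fails if it takes over 210 s, if anything falls off the work surface, if the arm or the gripper's body presses on something with over 40 N, if the wrist force passes 120 N, or if a joint passes its speed limit or range.

## Robot

A 7-joint arm with a two-finger parallel gripper is mounted at the origin on a cart in front of the work surface, level with it; the furniture and walls round the work are solid. World frame = base frame: x ahead of the robot, y to its left, z up, the work surface at z = 0. Lengths are in m, angles in rad, forces in N, time in s.
With the tool pointing down it reaches from about 0.4 to 0.85 m from the base axis. Payload 4.4 kg.
Tool frame: the origin (TCP) lies midway between the tips of the shut fingers; the grasp point (between the pads) lies 19 mm behind it; y points along the fingers, x is the direction in which the jaws open and shut, and the axes are right-handed (so a half turn about y gives the same grasp; the last joint's range is limited). The gripper opens to 94 mm and grips with 3 to 60 N. Pads are 16 mm wide; open, the fingers measure 119 mm over their backs; the gripper's body (75 mm by 177 mm) begins 78 mm behind the grasp point.
Start: joints at [-0.066, 0.628, 0.038, 1.517, -0.027, 0.996, -0.02], TCP at [0.65, 0, 0.205] pointing down, gripper open.
Joint ranges: [-3.06, 3.06], [-0.37, 2.12], [-1.25, 1.32], [0.18, 2.47], [-1.1, 4.24], [0.23, 1.98], [-2.94, 2.94]. Speed limits (rad/s): [2.57, 2.57, 3.14, 3.14, 3.14, 3.14, 3.14].

## Interface

Orientations are given as a unit quaternion [x, y, z, w].
In Python, from plant import readout, eyes, workorder gives the robot as it stands.
- The arm moves only by the tool servo_tool, never from a script. Its argument "targets" is a list of rows, each an object of numbers: "tx", "ty", "tz": the shift along the tool's x, y, z in mm; "spin": the turn about the tool's y in rad; "claw": the opening, from -1 (shut) to 1 (fully open). A call has exactly 10 rows; each row is the pose to reach, as a shift and turn from the pose commanded when the call began, along the tool's axes at that moment; what a row does not reach only later rows make up. A row lasts 1/12 s, in which the tool goes at most 41.7 mm and 7.16 degrees, less where a joint would pass 70% of its speed; a pose out of reach is approached as far as the arm can. A call with a gripper value outside its range is refused whole. The fingers move at their own pace and stop on an object; "force" is the grip in N (left out, the last holds). Time passes only in rows, so rows that repeat a pose let the fingers close, or fill a call up. It gives the time, the measured TCP pose, the force and the opening at its end, in the units of the state.
- readout.read_state(): the state, without advancing time (a new reading comes with each control period).
- eyes.camera(name): name is "scene" or "side" or "wrist"; returns a dict with "img" (400x640x3 uint8, red, green, blue), "range_z" (400x640 float32, m along the optical axis (not along the pixel's ray), 0 where there is no reading), "fov_y" (degrees; the focal length in pixels is half the picture's height over the tangent of half this angle, whatever the lens; pixels are square), "cx", "cy" (the principal point, pixels), "R" (3x3) and "t" (3): a world point X has camera coordinates R X + t; the wrist camera has in their place "tool_from_camera" (4x4, takes a point from camera to tool coordinates, whose origin is the TCP and whose axes are the tool frame's). Camera axes: x right, y down, z forward; pixel columns grow to the right and rows downward; lengths in m; the calibration is good to about 2 mm. A picture is of the moment at which its call begins: read the wrist's pose just before it.
- workorder.job_done(): hands the job in, once; it reports no verdict.
Trained networks look in a picture, given as the dict that the camera call returned (one of the last four; its "shot" number tells which), for a name from the list of things; names that differ only in an ending like _2 or _b are one class to them, and where a whole thing is asked for, a point or a joint stands for the part that bears it (a point fixed in the world has none). Each returns a list of dicts, best first, with "conf" (0 to 1); they miss things now and then, are a little off and sometimes report something else, mostly with a low value. They report only what shows in the picture. A call takes as long as a camera call. They do not tell look-alikes from the thing itself.
- eyes.recognise(label, picture): "extent" ([left, top, right, bottom] in pixels, round what is visible of it).
- eyes.pinpoint(label, picture): "position" ([row, column] in pixels: a listed point, or the origin of a listed thing).
The state is a dict: "time_s": time; "joint_pos": joint angles; "joint_velocities": joint speeds; "tau": joint torques, N m; "ee_pos": TCP position; "tcp_rot": TCP orientation; "ft_force": force on the tool from outside, world axes, zero at the start; "moment": the same for the moment, N m; "gripper_width": finger opening in m.
Only numpy, scipy, OpenCV 4.12 (cv2) and the standard library are available. Lean on these libraries where they do the work, as an engineer would, in place of code of your own. Each camera call takes 0.05 s, during which the arm holds its last target.

## Working session

There is one attempt and no reset: what is moved stays moved. The work goes in short steps, Python scripts to look and compute and a tool call to move; the robot and the scene stay as the last step left them, time stands still between calls to the robot, and variables do not carry over. Pictures are saved under pics/ and viewed, and the job is handed in when it is done.

Besides the shell and the picture viewer there is one more tool, called by a JSON object that holds its "fn" and its "kwargs". servo_tool: Moves the arm, as the interface text tells. Its arguments: {"type":"object","properties":{"targets":{"type":"array"},"force":{"type":"number"}},"required":["targets"]}

```bash
ls; mkdir -p pics
cat > h.py <<'E'
import numpy as np, cv2
from plant import readout, eyes, workorder
from scipy.spatial.transform import Rotation as Rn
def K(p):
    f=200/np.tan(np.radians(p["fov_y"])/2); return f,p["cx"],p["cy"]
def shot(n):
    st=readout.read_state(); p=eyes.camera(n)
    if n=="wrist":
        T=np.array(p["tool_from_camera"]); Rw=Rn.from_quat(st["tcp_rot"]).as_matrix()
        A=Rw@T[:3,:3]; b=Rw@T[:3,3]+np.array(st["ee_pos"])
    else:
        R=np.array(p["R"]); A=R.T; b=-R.T@np.array(p["t"])
    p["A"]=A; p["b"]=b
    return p
def w(p,r,c,z=None):
    f,cx,cy=K(p)
    if z is None:
        r0,c0=int(round(r)),int(round(c)); pa=p["range_z"][max(r0-1,0):r0+2,max(c0-1,0):c0+2]; pa=pa[pa>0]
        z=np.median(pa) if len(pa) else np.nan
    return p["A"]@(np.array([(c-cx)/f,(r-cy)/f,1])*z)+p["b"]
def proj(p,X):
    f,cx,cy=K(p); c=p["A"].T@(np.array(X)-p["b"]); return (c[1]/c[2]*f+cy, c[0]/c[2]*f+cx, c[2])
def cloud(p):
    f,cx,cy=K(p); z=p["range_z"]; r,c=np.mgrid[:400,:640]
    return (np.stack([(c-cx)/f*z,(r-cy)/f*z,z],-1)@p["A"].T)+p["b"]
def save(p,n): cv2.imwrite(f"pics/{n}.png",p["img"][...,::-1])
E
python3 - <<'E'
from h import *
st=readout.read_state(); print({k:np.round(v,3) for k,v in st.items()})
for n in("scene","side","wrist"):
    p=shot(n); save(p,n+"0"); print(n,p["fov_y"],p["cx"],p["cy"],p["b"].round(3),p["A"].round(3).tolist(),p["shot"])
    for l in ["hung1_mid","tipped_mid","kept1_mid","cover_knob","seat1","seat3","seat5","dip_tin","drip_stand","box","cover_axis"]:
        try:
            for d in eyes.pinpoint(l,p)[:5]: print(l,np.round(d["position"],1),round(d["conf"],2),w(p,*d["position"]).round(3))
        except Exception as e: print(l,e)
E
```

```text
pics
{'time_s': np.float64(0.0), 'joint_pos': array([-0.066,  0.629,  0.038,  1.518, -0.027,  0.996, -0.02 ]), 'joint_velocities': array([-0.   , -0.   ,  0.002, -0.002, -0.001,  0.001,  0.001]), 'tau': array([ 0.0000e+00, -5.4973e+01,  1.1440e+00, -1.8663e+01, -5.2000e-02,
        2.4000e-02,  0.0000e+00]), 'ee_pos': array([0.649, 0.   , 0.205]), 'tcp_rot': array([ 0.707, -0.001, -0.001, -0.707]), 'ft_force': array([ 0.453, -0.271,  0.512]), 'moment': array([-0.052, -0.019,  0.045]), 'gripper_width': np.float64(0.094)}
scene 52.922315206224745 325.20200003989606 193.45800740656753 [-0.126  0.724  0.649] [[-0.708, -0.356, 0.61], [-0.706, 0.342, -0.62], [0.012, -0.87, -0.493]] 1
hung1_mid [183.2 304.4] 0.42 [0.601 0.069 0.127]
hung1_mid [182.4 404.5] 0.37 [ 0.441 -0.183  0.098]
hung1_mid [188.3 391.1] 0.34 [ 0.451 -0.131  0.094]
tipped_mid [235.9 355.2] 0.65 [0.433 0.04  0.021]
kept1_mid [181.1 303.8] 0.68 [0.598 0.073 0.136]
cover_knob [188.9 422.3] 0.73 [ 0.401 -0.219  0.078]
cover_knob [177.  388.3] 0.53 [ 0.465 -0.132  0.125]
seat1 [193.6 378.8] 0.98 [ 0.46  -0.087  0.09 ]
seat1 [
[... 1981 characters left out ...]
 [0.604 0.168 0.007]
box [155.3 277.9] 0.94 [0.636 0.03  0.403]
cover_axis [146.4 278.3] 0.81 [0.634 0.036 0.452]
wrist 59.10720018854688 321.8452752079754 200.43138458857638 [0.65  0.066 0.385] [[1.0, -0.0, -0.0], [-0.0, -0.973, -0.23], [-0.0, 0.23, -0.973]] 3
hung1_mid [116.4 275.3] 0.89 [0.618 0.066 0.139]
tipped_mid [149.2 130.1] 0.67 [0.454 0.034 0.022]
seat1 [380.4 246.5] 0.32 [ 0.6   -0.105  0.184]
seat3 [380.4 246.5] 0.32 [ 0.6   -0.105  0.184]
seat5 [380.4 246.5] 0.32 [ 0.6   -0.105  0.184]
dip_tin [183.7 352. ] 0.62 [0.68  0.002 0.045]
drip_stand [  1.  274.8] 0.83 [0.616 0.147 0.106]
box [381.  246.7] 0.75 [ 0.6   -0.106  0.184]
cover_axis [381.6 245.2] 0.19 [ 0.599 -0.106  0.184]
```

View pics/scene0.png

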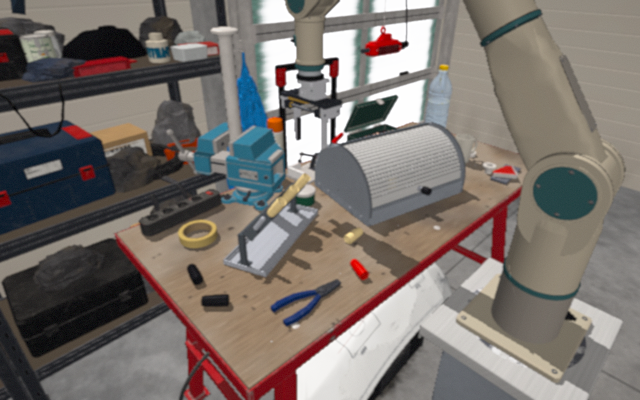

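View pics/side0.png

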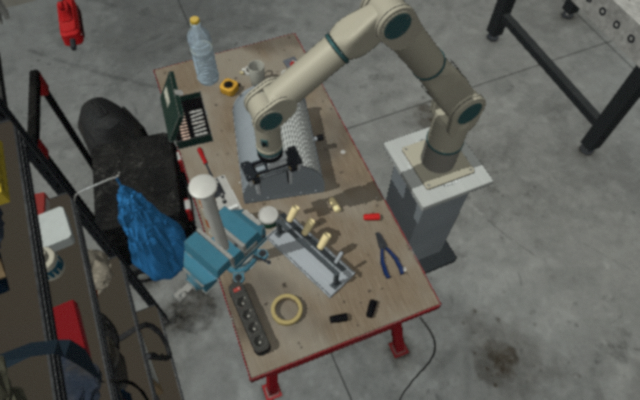

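View pics/wrist0.png

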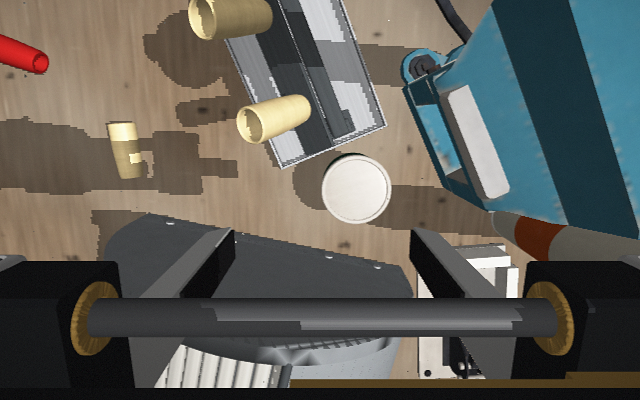

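```bash
cat > box.py <<'E'
from h import *
from scipy.optimize import least_squares
P=[]
for n in ("scene","side"):
    p=shot(n); c=cloud(p); v=c[p["range_z"]>0]; P.append(v)
v=np.vstack(P)
m=(v[:,2]>.06)&(v[:,2]<.2)&(v[:,0]>.33)&(v[:,0]<.75)&(v[:,1]<.0)&(v[:,1]>-.5); v=v[m]
print(len(v))
def loc(q,v):
    d=v[:,:2]-q[:2]; c,s=np.cos(q[2]),np.sin(q[2]); return np.c_[d@[c,s],d@[-s,c],v[:,2]]
q=np.array([.54,-.25,.2,.135])
# robust: cylinder+cheek
for it in range(8):
    tol=[.04,.03,.02,.015,.01,.008,.006,.006][it]
    def sel(q):
        l=loc(q,v); r=np.hypot(l[:,0],l[:,2]-.045)
        A=(abs(l[:,1])<.17)&(l[:,0]<-.02)&(abs(r-q[3])<tol)
        B=(r<.135)&(abs(l[:,1]-.197)<tol)
        return A,B
    A,B=sel(q)
    def f(q):
        la=loc(q,v[A]); lb=loc(q,v[B])
        return np.r_[np.hypot(la[:,0],la[:,2]-.045)-q[3], (lb[:,1]-.197)*np.sqrt(max(A.sum(),1)/max(B.sum(),1))]
    s=least_squares(f,q,loss="soft_l1",f_scale=.003); q=s.x
    print(A.sum(),B.sum(),q.round(4),np.sqrt(np.mean(s.fun**2)).round(4))
E
python3 box.py
```

```text
12155
4189 2414 [ 0.5552 -0.2628 -0.2026  0.1402] 0.0172
6005 2359 [ 0.5554 -0.2621 -0.2233  0.1397] 0.0049
6007 2291 [ 0.5555 -0.2621 -0.2241  0.1397] 0.0033
6001 2288 [ 0.5556 -0.2621 -0.2241  0.1398] 0.0032
5979 2289 [ 0.5557 -0.2621 -0.2241  0.1398] 0.0032
5932 2275 [ 0.5558 -0.2622 -0.2241  0.14  ] 0.003
5790 2218 [ 0.556  -0.2623 -0.224   0.1402] 0.0028
5773 2211 [ 0.556  -0.2623 -0.224   0.1402] 0.0028
```

```bash
cat >> h.py <<'E'
BX=np.array([.556,-.2623]); BYAW=-.224
def b2w(x,y,z):
    c,s=np.cos(BYAW),np.sin(BYAW); return np.array([BX[0]+c*x-s*y, BX[1]+s*x+c*y, z])
def w2b(X):
    c,s=np.cos(BYAW),np.sin(BYAW); d=np.array(X)[...,:2]-BX; return np.stack([d@[c,s],d@[-s,c],np.array(X)[...,2]],-1)
def yawof(st):
    R=Rn.from_quat(st["tcp_rot"]).as_matrix(); return np.arctan2(R[1,0],R[0,0])
def go(X,yaw=None,grasp=True):
    "delta in tool mm to bring grasp point (or TCP) to X, nominal vertical tool"
    st=readout.read_state(); R=Rn.from_quat(st["tcp_rot"]).as_matrix(); y0=yawof(st)
    T=np.array(X,float)-([0,0,.019] if grasp else [0,0,0])
    d=R.T@(T-np.array(st["ee_pos"]))*1000
    sp=None if yaw is None else -((yaw-y0+np.pi)%(2*np.pi)-np.pi)
    print("tx %.1f ty %.1f tz %.1f"%tuple(d),"spin",sp if sp is None else round(sp,3),"| yaw",round(y0,3),"tcp",np.round(st["ee_pos"],4),"w",round(float(st["gripper_width"]),4),"F",np.round(st["ft_force"],1),"t",round(float(st["time_s"]),1),"j7",round(st["joint_pos"][6],2))
E
python3 - <<'E'
from h import *
print("knob",b2w(-.1673,0,.0686))
go([.385,-.22,.30],1.347,False)
E
```

```text
knob [ 0.3928797  -0.22513741  0.0686    ]
tx -265.0 ty -94.5 tz -220.0 spin -1.347 | yaw -0.0 tcp [ 0.65   -0.      0.2055] w 0.094 F [ 0.5  0.1 -0.9] t 1.9 j7 -0.02
```

{"fn": "servo_tool", "kwargs": {"targets": [{"tx": 0, "ty": -40, "tz": 0, "spin": 0}, {"tx": -20, "ty": -80, "tz": -10, "spin": -0.12}, {"tx": -50, "ty": -95, "tz": -40, "spin": -0.24}, {"tx": -80, "ty": -95, "tz": -70, "spin": -0.36}, {"tx": -110, "ty": -95, "tz": -100, "spin": -0.48}, {"tx": -140, "ty": -95, "tz": -130, "spin": -0.6}, {"tx": -170, "ty": -95, "tz": -155, "spin": -0.72}, {"tx": -200, "ty": -95, "tz": -180, "spin": -0.84}, {"tx": -230, "ty": -95, "tz": -200, "spin": -0.96}, {"tx": -265, "ty": -95, "tz": -220, "spin": -1.08}]}}

```text
validation failed for argument at $.ta...
```

Run:
```python
from h import *
go([.385,-.22,.30],1.347,False)
p=shot("wrist"); save(p,"w1"); p2=shot("scene");save(p2,"s1")
for l in ["cover_knob","seat1","kept1_mid","hung1_mid"]:
    for d in eyes.pinpoint(l,p)[:5]: print(l,np.round(d["position"],1),round(d["conf"],2),w(p,*d["position"]).round(3))
print(proj(p,b2w(-.1673,0,.0686)))
```

```text
tx -265.0 ty -94.5 tz -220.0 spin -1.347 | yaw -0.0 tcp [ 0.65   -0.      0.2055] w 0.094 F [ 0.5  0.1 -0.9] t 1.9 j7 -0.02
hung1_mid [113.1 273.6] 0.75 [0.617 0.068 0.139]
(np.float64(398.1283623430317), np.float64(80.05324869836912), np.float64(0.37497106273982483))
```

{"fn": "servo_tool", "kwargs": {"targets": [{"tx": 0, "ty": -40, "tz": 0, "spin": 0, "claw": 1}, {"tx": -20, "ty": -80, "tz": -10, "spin": -0.12, "claw": 1}, {"tx": -50, "ty": -95, "tz": -40, "spin": -0.24, "claw": 1}, {"tx": -80, "ty": -95, "tz": -70, "spin": -0.36, "claw": 1}, {"tx": -110, "ty": -95, "tz": -100, "spin": -0.48, "claw": 1}, {"tx": -140, "ty": -95, "tz": -130, "spin": -0.6, "claw": 1}, {"tx": -170, "ty": -95, "tz": -155, "spin": -0.72, "claw": 1}, {"tx": -200, "ty": -95, "tz": -180, "spin": -0.84, "claw": 1}, {"tx": -230, "ty": -95, "tz": -200, "spin": -0.96, "claw": 1}, {"tx": -265, "ty": -95, "tz": -220, "spin": -1.08, "claw": 1}]}}

```text
time_s: 3.03
ee_pos: [0.3867, -0.2198, 0.3007]
tcp_rot: [0.608, 0.362, -0.362, -0.607]
ft_force: [1.0, -0.2, 0.5]
gripper_width: 0.094
```

Run:
```python
from h import *
go([.385,-.22,.30],1.347,False)
p=shot("wrist"); save(p,"w1"); p2=shot("scene");save(p2,"s1")
for l in ["cover_knob","seat1","kept1_mid","hung1_mid"]:
    for d in eyes.pinpoint(l,p)[:5]: print(l,np.round(d["position"],1),round(d["conf"],2),w(p,*d["position"]).round(3))
print(proj(p,b2w(-.1673,0,.0686)))
```

```text
tx -1.0 ty 0.6 tz 1.4 spin -0.273 | yaw 1.074 tcp [ 0.3867 -0.2198  0.3007] w 0.094 F [ 1.  -0.2  0.5] t 3.0 j7 1.48
cover_knob [181.6 320.5] 0.57 [ 0.391 -0.225  0.084]
seat1 [259.2 295.8] 0.94 [ 0.443 -0.283  0.133]
seat1 [270.  252.6] 0.9 [ 0.432 -0.329  0.133]
seat1 [245.4 338.8] 0.74 [ 0.451 -0.236  0.133]
seat1 [222.4 425.6] 0.74 [ 0.472 -0.146  0.133]
(np.float64(181.15707115157866), np.float64(321.1118467263893), np.float64(0.4175671481660609))
```

View pics/w1.png

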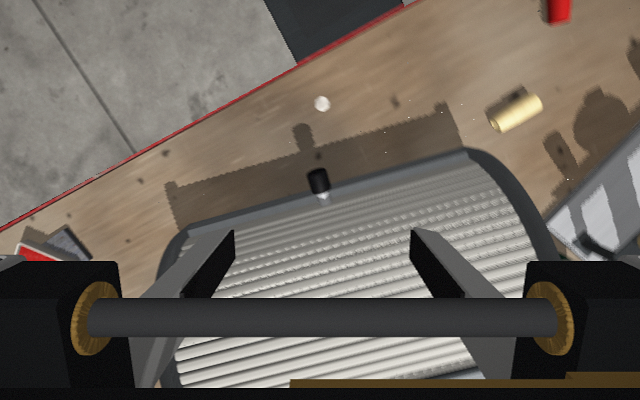

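Run:
```python
from h import *
go(b2w(-.1673,0,.0686),1.347)
```

```text
tx -5.2 ty 251.2 tz -6.3 spin -0.278 | yaw 1.069 tcp [ 0.3896 -0.2176  0.3008] w 0.0937 F [-0.2  0.9  0.2] t 3.3 j7 1.47
```

{"fn": "servo_tool", "kwargs": {"targets": [{"tx": -5, "ty": 20, "tz": -6, "spin": -0.1, "claw": 1}, {"tx": -5, "ty": 50, "tz": -6, "spin": -0.2, "claw": 1}, {"tx": -5, "ty": 80, "tz": -6, "spin": -0.275, "claw": 1}, {"tx": -5, "ty": 110, "tz": -6, "spin": -0.275, "claw": 1}, {"tx": -5, "ty": 145, "tz": -6, "spin": -0.275, "claw": 0.6}, {"tx": -5, "ty": 180, "tz": -6, "spin": -0.275, "claw": 0.6}, {"tx": -5, "ty": 205, "tz": -6, "spin": -0.275, "claw": 0.6}, {"tx": -5, "ty": 220, "tz": -6, "spin": -0.275, "claw": 0.6}, {"tx": -5, "ty": 220, "tz": -6, "spin": -0.275, "claw": 0.6}, {"tx": -5, "ty": 220, "tz": -6, "spin": -0.275, "claw": 0.6}]}}

```text
time_s: 4.17
ee_pos: [0.3921, -0.2242, 0.0798]
tcp_rot: [-0.552, -0.441, 0.441, 0.554]
ft_force: [0.3, -0.3, 1.5]
gripper_width: 0.0749
```

Run:
```python
from h import *
go(b2w(-.1673,0,.0686),1.347)
p=shot("wrist"); save(p,"w2")
for l in ["cover_knob"]:
    for d in eyes.pinpoint(l,p)[:5]: print(l,np.round(d["position"],1),round(d["conf"],2),w(p,*d["position"]).round(3))
print(proj(p,b2w(-.1673,0,.0686)))
```

```text
tx -0.8 ty 30.2 tz -1.0 spin -0.001 | yaw 1.346 tcp [ 0.3921 -0.2242  0.0798] w 0.0749 F [ 0.3 -0.3  1.5] t 4.2 j7 1.64
cover_knob [237.2 319.3] 0.94 [ 0.387 -0.225  0.085]
(np.float64(237.84226873272965), np.float64(321.51568837612837), np.float64(0.20104888497363266))
```

View pics/w2.png

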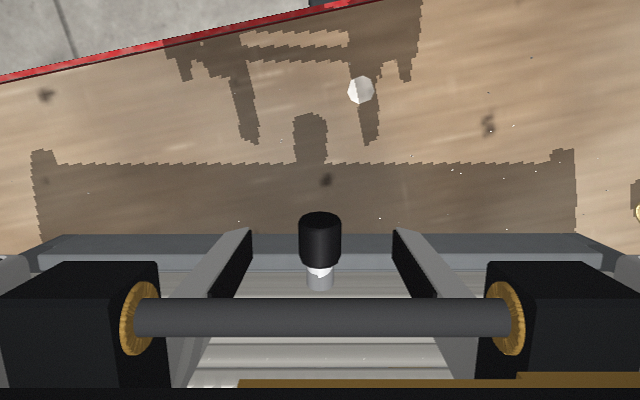

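{"fn": "servo_tool", "kwargs": {"force": 15, "targets": [{"tx": -1, "ty": 10, "tz": -1, "spin": 0, "claw": 0.6}, {"tx": -1, "ty": 20, "tz": -1, "spin": 0, "claw": 0.6}, {"tx": -1, "ty": 30, "tz": -1, "spin": 0, "claw": 0.6}, {"tx": -1, "ty": 30, "tz": -1, "spin": 0, "claw": -1}, {"tx": -1, "ty": 30, "tz": -1, "spin": 0, "claw": -1}, {"tx": -1, "ty": 30, "tz": -1, "spin": 0, "claw": -1}, {"tx": -1, "ty": 30, "tz": -1, "spin": 0, "claw": -1}, {"tx": -1, "ty": 30, "tz": -1, "spin": 0, "claw": -1}, {"tx": -1, "ty": 30, "tz": -1, "spin": 0, "claw": -1}, {"tx": -1, "ty": 30, "tz": -1, "spin": 0, "claw": -1}]}}

```text
time_s: 5.1
ee_pos: [0.3922, -0.2268, 0.0508]
tcp_rot: [0.554, 0.44, -0.44, -0.553]
ft_force: [0.3, 0.5, -0.0]
gripper_width: 0.0321
```

Run:
```python
from h import *
go(b2w(-.1673,0,.0686),1.347)
import numpy as np
P0=b2w(-.169*np.cos(.14),0,.045+.169*np.sin(.14))
for i in range(1,21):
    a=.14+1.5*i/20
    dx=.169*(np.cos(.14)-np.cos(a)); dz=.169*(np.sin(a)-np.sin(.14))
    print(i,round(a-.14,3),"tz %.1f ty %.1f"%(-dx*1000,-dz*1000))
st=readout.read_state();print(Rn.from_quat(st["tcp_rot"]).as_matrix().round(3))
```

```text
tx 1.8 ty 1.2 tz -0.3 spin -0.003 | yaw 1.344 tcp [ 0.3922 -0.2268  0.0508] w 0.0321 F [ 0.3  0.5 -0. ] t 5.1 j7 1.62
1 0.075 tz -2.2 ty -12.5
2 0.15 tz -5.4 ty -24.7
3 0.225 tz -9.5 ty -36.7
4 0.3 tz -14.4 ty -48.4
5 0.375 tz -20.3 ty -59.7
6 0.45 tz -26.9 ty -70.4
7 0.525 tz -34.4 ty -80.7
8 0.6 tz -42.5 ty -90.4
9 0.675 tz -51.4 ty -99.4
10 0.75 tz -61.0 ty -107.7
11 0.825 tz -71.1 ty -115.3
12 0.9 tz -81.8 ty -122.2
13 0.975 tz -93.0 ty -128.2
14 1.05 tz -104.5 ty -133.3
15 1.125 tz -116.5 ty -137.6
16 1.2 tz -128.7 ty -140.9
17 1.275 tz -141.1 ty -143.4
18 1.35 tz -153.7 ty -144.9
19 1.425 tz -166.4 ty -145.4
20 1.5 tz -179.0 ty -145.0
[[ 0.225  0.001 -0.974]
 [ 0.974 -0.     0.225]
 [-0.    -1.    -0.001]]
```

{"fn": "servo_tool", "kwargs": {"force": 18, "targets": [{"tx": 0, "ty": 0, "tz": 0, "spin": 0, "claw": -1}, {"tx": 0, "ty": 0, "tz": 0, "spin": 0, "claw": -1}, {"tx": 0, "ty": 0, "tz": 0, "spin": 0, "claw": -1}, {"tx": 0, "ty": 0, "tz": 0, "spin": 0, "claw": -1}, {"tx": 0, "ty": -6, "tz": -1, "spin": 0, "claw": -1}, {"tx": 0, "ty": -12.5, "tz": -2, "spin": 0, "claw": -1}, {"tx": 0, "ty": -18.6, "tz": -4, "spin": 0, "claw": -1}, {"tx": 0, "ty": -24.7, "tz": -5.4, "spin": 0, "claw": -1}, {"tx": 0, "ty": -30.7, "tz": -7.4, "spin": 0, "claw": -1}, {"tx": 0, "ty": -36.7, "tz": -9.5, "spin": 0, "claw": -1}]}}

```text
time_s: 5.93
ee_pos: [0.4013, -0.2277, 0.0871]
tcp_rot: [-0.553, -0.441, 0.44, 0.554]
ft_force: [2.9, 4.1, -8.5]
gripper_width: 0.0236
```

Run:
```python
from h import *
go(b2w(-.1673,0,.0686),1.347)
p=shot("wrist"); save(p,"w3")
```

```text
tx 0.5 ty 37.5 tz 8.8 spin -0.002 | yaw 1.345 tcp [ 0.4013 -0.2277  0.0871] w 0.0236 F [ 2.9  4.1 -8.5] t 5.9 j7 1.64
```

View pics/w3.png

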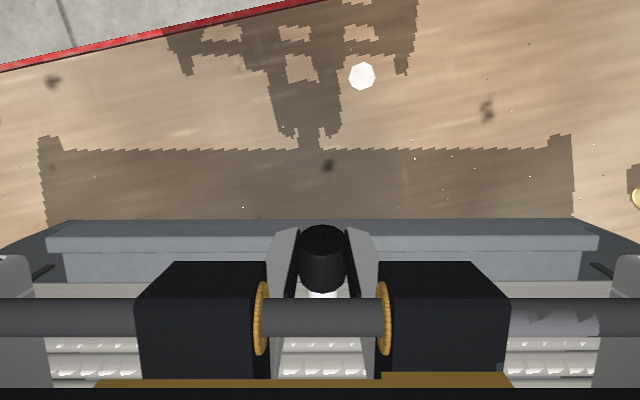

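{"fn": "servo_tool", "kwargs": {"targets": [{"tx": 0, "ty": -11.7, "tz": -4.9, "spin": 0, "claw": -1}, {"tx": 0, "ty": -23, "tz": -10.8, "spin": 0, "claw": -1}, {"tx": 0, "ty": -33.7, "tz": -17.4, "spin": 0, "claw": -1}, {"tx": 0, "ty": -44, "tz": -24.9, "spin": 0, "claw": -1}, {"tx": 0, "ty": -53.7, "tz": -33, "spin": 0, "claw": -1}, {"tx": 0, "ty": -62.7, "tz": -41.9, "spin": 0, "claw": -1}, {"tx": 0, "ty": -71, "tz": -51.5, "spin": 0, "claw": -1}, {"tx": 0, "ty": -78.6, "tz": -61.6, "spin": 0, "claw": -1}, {"tx": 0, "ty": -85.5, "tz": -72.3, "spin": 0, "claw": -1}, {"tx": 0, "ty": -91.5, "tz": -83.5, "spin": 0, "claw": -1}]}}

```text
time_s: 6.82
ee_pos: [0.48, -0.2455, 0.1779]
tcp_rot: [-0.551, -0.439, 0.441, 0.556]
ft_force: [-1.4, 5.3, -5.1]
gripper_width: 0.0234
```

Run:
```python
from h import *
a=.14+.975
go(b2w(-.169*np.cos(a),0,.045+.169*np.sin(a)),1.347)
p=shot("wrist"); save(p,"w4")
```

```text
tx 0.5 ty 0.1 tz -3.5 spin -0.003 | yaw 1.344 tcp [ 0.48   -0.2455  0.1779] w 0.0234 F [-1.4  5.3 -5.1] t 6.8 j7 1.65
```

View pics/w4.png

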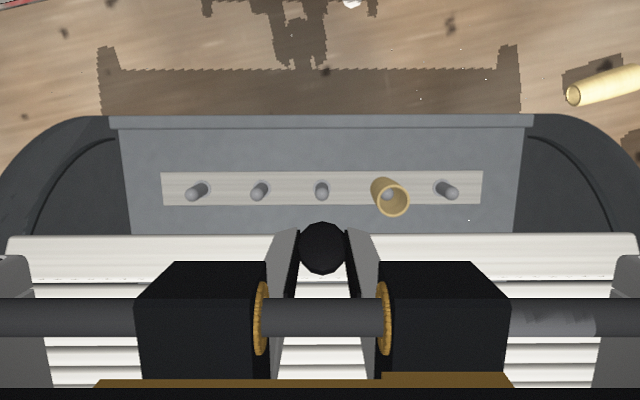

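{"fn": "servo_tool", "kwargs": {"targets": [{"tx": 0, "ty": -5.1, "tz": -11.5, "spin": 0, "claw": -1}, {"tx": 0, "ty": -9.4, "tz": -23.5, "spin": 0, "claw": -1}, {"tx": 0, "ty": -12.7, "tz": -35.7, "spin": 0, "claw": -1}, {"tx": 0, "ty": -15.2, "tz": -48.1, "spin": 0, "claw": -1}, {"tx": 0, "ty": -16.7, "tz": -60.7, "spin": 0, "claw": -1}, {"tx": 0, "ty": -17.2, "tz": -73.4, "spin": 0, "claw": -1}, {"tx": 0, "ty": -16.8, "tz": -86, "spin": 0, "claw": -1}, {"tx": 0, "ty": -16.5, "tz": -93, "spin": 0, "claw": -1}, {"tx": 0, "ty": -16.5, "tz": -93, "spin": 0, "claw": -1}, {"tx": 0, "ty": -16.5, "tz": -93, "spin": 0, "claw": -1}]}}

```text
time_s: 7.7
ee_pos: [0.5764, -0.2681, 0.1957]
tcp_rot: [0.555, 0.442, -0.439, -0.552]
ft_force: [5.1, 2.8, -1.9]
gripper_width: 0.0008
```

Run:
```python
from h import *
a=.14+1.5
go(b2w(-.169*np.cos(a),0,.045+.169*np.sin(a)),1.347)
p=shot("wrist"); save(p,"w5")
c=cloud(p); l=w2b(c)
# spigot strip plane check
for l_ in ["seat1","kept1_mid"]:
    for d in eyes.pinpoint(l_,p)[:6]: print(l_,np.round(d["position"],1),round(d["conf"],2),w2b(w(p,*d["position"])).round(3))
for i in range(-2,3): print(i,np.round(proj(p,b2w(-.08,.056*i,.061))[:2],1), "tip",np.round(proj(p,b2w(-.08,.056*i,.065))[:2],1))
```

```text
tx 1.1 ty 1.1 tz 9.5 spin -0.003 | yaw 1.344 tcp [ 0.5764 -0.2681  0.1957] w 0.0008 F [ 5.1  2.8 -1.9] t 7.7 j7 1.64
seat1 [ 76.  321.8] 0.96 [-0.078 -0.001  0.064]
seat1 [ 72.7 188.1] 0.86 [-0.08  -0.112  0.066]
seat1 [ 69.5 390.7] 0.82 [-0.082  0.056  0.065]
seat1 [ 68.9 455.2] 0.73 [-0.083  0.109  0.064]
seat1 [ 72.7 254.3] 0.63 [-0.08  -0.058  0.065]
-2 [ 73.7 190.6] tip [ 73.2 188.8]
-1 [ 73.6 257. ] tip [ 73.  256.2]
0 [ 73.4 323.5] tip [ 72.8 323.5]
1 [ 73.2 390. ] tip [ 72.6 390.9]
2 [ 73.  456.5] tip [ 72.4 458.3]
```

View pics/w5.png

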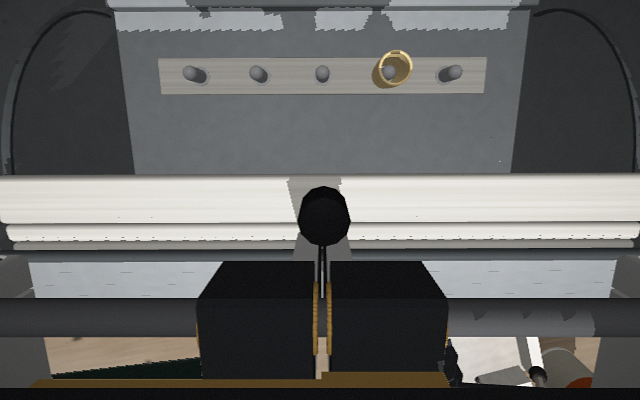

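Run:
```python
from h import *
p=shot("wrist")
for d in eyes.pinpoint("cover_knob",p)[:2]: print(np.round(d["position"],1),d["conf"],w2b(w(p,*d["position"])))
for q in (1.1,1.2,1.3,1.4,1.5):
    a=.14+q
    print(q,[np.round(proj(p,b2w(-r*np.cos(a),0,.045+r*np.sin(a)))[:2],1) for r in(.169,.182)])
l=w2b(cloud(p)); 
for r in (180,190,195,200,205,210,215,220,225,230,235,240): print(r,l[r,324].round(3),l[r,380].round(3))
```

```text
[215.  325.5] 0.84 [-3.83881298e-03 -5.26812030e-05  2.27282647e-01]
1.1 [array([ 95.6, 325.1]), array([ 83.7, 325.3])]
1.2 [array([131.7, 325.2]), array([125.9, 325.5])]
1.3 [array([168.5, 325.3]), array([169. , 325.6])]
1.4 [array([204.4, 325.3]), array([210.9, 325.6])]
1.5 [array([238.1, 325.3]), array([249.8, 325.6])]
180 [-0.012 -0.     0.185] [-0.012  0.03   0.185]
190 [-0.013 -0.001  0.216] [-0.006  0.03   0.187]
195 [-0.012 -0.001  0.225] [-0.003  0.03   0.185]
200 [-0.011 -0.001  0.227] [-0.     0.031  0.185]
205 [-0.008 -0.001  0.227] [0.002 0.03  0.186]
210 [-0.006 -0.001  0.228] [0.006 0.031 0.184]
215 [-0.004 -0.001  0.227] [0.008 0.031 0.186]
220 [-0.002 -0.001  0.228] [0.011 0.031 0.184]
225 [ 0.001 -0.001  0.227] [0.015 0.031 0.183]
230 [ 0.003 -0.001  0.227] [0.018 0.032 0.183]
235 [ 0.005 -0.001  0.228] [-0.046 -0.002  0.375]
240 [ 0.008 -0.001  0.228] [0.026 0.033 0.178]
```

Run:
```python
from h import *
go([.54,.13,.33],1.9,False)
```

```text
tx 380.0 ty -134.4 tz 123.7 spin -0.556 | yaw 1.344 tcp [ 0.576  -0.268   0.1958] w 0.0007 F [ 6.1  3.  -1.5] t 8.0 j7 1.64
```

{"fn": "servo_tool", "kwargs": {"targets": [{"tx": 0, "ty": -40, "tz": 0, "spin": 0, "claw": -1}, {"tx": 0, "ty": -80, "tz": 0, "spin": 0, "claw": -1}, {"tx": 10, "ty": -115, "tz": 5, "spin": 0, "claw": 0.3}, {"tx": 45, "ty": -134, "tz": 15, "spin": -0.08, "claw": 0.3}, {"tx": 83, "ty": -134, "tz": 28, "spin": -0.16, "claw": 0.3}, {"tx": 121, "ty": -134, "tz": 40, "spin": -0.24, "claw": 0.3}, {"tx": 160, "ty": -134, "tz": 52, "spin": -0.32, "claw": 0.3}, {"tx": 198, "ty": -134, "tz": 64, "spin": -0.4, "claw": 0.3}, {"tx": 237, "ty": -134, "tz": 77, "spin": -0.48, "claw": 0.3}, {"tx": 275, "ty": -134, "tz": 90, "spin": -0.55, "claw": 0.3}]}}

```text
time_s: 8.78
ee_pos: [0.5469, 0.0195, 0.3294]
tcp_rot: [-0.413, -0.574, 0.575, 0.412]
ft_force: [0.2, 0.3, -0.6]
gripper_width: 0.0505
```

Run:
```python
from h import *
go([.54,.13,.33],1.9,False)
p=shot("wrist"); save(p,"w6")
for l_ in ["hung1_mid","tipped_mid","dip_tin","drip_stand"]:
    for d in eyes.pinpoint(l_,p)[:6]: print(l_,np.round(d["position"],1),round(d["conf"],2),(w(p,*d["position"])).round(3))
```

```text
tx 106.9 ty -0.8 tz -28.7 spin -0.004 | yaw 1.896 tcp [0.5469 0.0195 0.3294] w 0.0505 F [ 0.2  0.3 -0.6] t 8.8 j7 1.66
hung1_mid [244.9 339.5] 0.74 [0.61  0.06  0.135]
tipped_mid [ 97.9 357. ] 0.8 [0.446 0.033 0.026]
tipped_mid [16.9 84.8] 0.39 [ 0.465 -0.299  0.065]
dip_tin [245.5 280.9] 0.98 [ 0.667 -0.002  0.045]
drip_stand [232.8 410.5] 0.81 [0.573 0.134 0.126]
```

View pics/w6.png

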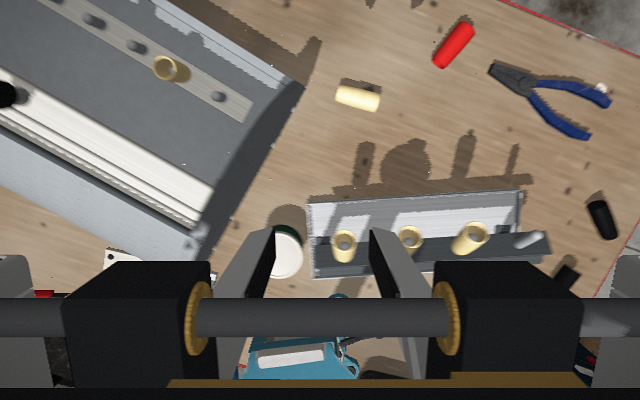

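{"fn": "servo_tool", "kwargs": {"targets": [{"tx": 30, "ty": 0, "tz": 0, "spin": 0, "claw": 0.3}, {"tx": 60, "ty": 0, "tz": 5, "spin": 0, "claw": 0.3}, {"tx": 90, "ty": 0, "tz": 15, "spin": 0, "claw": 0.3}, {"tx": 100, "ty": 0, "tz": 25, "spin": 0, "claw": 0.3}, {"tx": 100, "ty": 0, "tz": 25, "spin": 0, "claw": 0.3}, {"tx": 100, "ty": 0, "tz": 25, "spin": 0, "claw": 0.3}, {"tx": 100, "ty": 0, "tz": 25, "spin": 0, "claw": 0.3}, {"tx": 100, "ty": 0, "tz": 25, "spin": 0, "claw": 0.3}, {"tx": 100, "ty": 0, "tz": 25, "spin": 0, "claw": 0.3}, {"tx": 100, "ty": 0, "tz": 25, "spin": 0, "claw": 0.3}]}}

```text
time_s: 9.87
ee_pos: [0.4925, 0.1056, 0.329]
tcp_rot: [-0.414, -0.573, 0.574, 0.414]
ft_force: [-0.3, 0.1, 1.0]
gripper_width: 0.0613
```

```bash
cat > stand.py <<'E'
from h import *
from scipy.optimize import least_squares
p=shot("wrist"); save(p,"w7")
go([.54,.13,.33],1.9,False)
for l_ in ["hung1_mid","tipped_mid"]:
    for d in eyes.pinpoint(l_,p)[:6]: print(l_,np.round(d["position"],1),round(d["conf"],2),(w(p,*d["position"])).round(3))
hsv=cv2.cvtColor(p["img"],cv2.COLOR_RGB2HSV); c=cloud(p)
m=(hsv[...,0]>20)&(hsv[...,0]<35)&(hsv[...,1]>70)&(p["range_z"]>0)&(c[...,2]>.085)&(c[...,2]<.18)
n,lab,st,ce=cv2.connectedComponentsWithStats(m.astype(np.uint8))
big=[i for i in range(1,n) if st[i,4]>150]; print([(ce[i].round(),st[i,4]) for i in big])
v=c[m&np.isin(lab,big)]
# segment per component
comps=[c[lab==i] for i in big]
comps=[q for q in comps]; comps.sort(key=lambda q:q[:,1].mean())
for q in comps: print(q.mean(0).round(3),len(q))
s35,c35=np.sin(np.radians(35)),np.cos(np.radians(35))
def axis(psi): return np.array([-s35*np.cos(psi),-s35*np.sin(psi),c35])
peg=[int(round((q.mean(0)[1]-.07)/.068)) for q in comps]; print("peg",peg)
def res(q):
    psi=q[2]; ex=np.array([np.cos(psi),np.sin(psi)]); ey=np.array([-np.sin(psi),np.cos(psi)]); a=axis(psi); r=[]
    for k,pts in zip(peg,comps):
        f=np.r_[q[:2]+ex*(-.012)+ey*(-.108+.072*k), .098]; d=pts-f; t=d@a; rad=np.linalg.norm(d-np.outer(t,a),axis=1)
        # inner bore or outer wall, or end
        r.append(np.minimum(abs(rad-.013),abs(rad-.0085)) )
    return np.concatenate(r)
s=least_squares(res,[.6,.17,.3],loss="soft_l1",f_scale=.002); q=s.x; print(q.round(4),np.median(s.fun))
psi=q[2]; ex=np.array([np.cos(psi),np.sin(psi)]); ey=np.array([-np.sin(psi),np.cos(psi)]); a=axis(psi)
for k,pts in zip(peg,comps):
    f=np.r_[q[:2]+ex*(-.012)+ey*(-.108+.072*k), .098]; t=(pts-f)@a
    print(k,"foot",f.round(4),"t range",np.percentile(t,[1,50,99]).round(4),"mid",(f+.028*a).round(4),np.round(proj(p,f+.056*a)[:2]),np.round(proj(p,f)[:2]))
E
python3 stand.py
```

```text
tx 7.8 ty -1.0 tz -52.8 spin -0.008 | yaw 1.892 tcp [0.4924 0.1059 0.329 ] w 0.061 F [0.1 0.2 0.8] t 9.9 j7 1.48
hung1_mid [262.1 319.7] 0.63 [0.582 0.132 0.135]
hung1_mid [266.2 258.6] 0.46 [0.507 0.077 0.349]
tipped_mid [117.2 283.1] 0.74 [0.446 0.035 0.026]
[]
peg []Traceback (most recent call last):
  File "stand.py", line 26, in <module>
    s=least_squares(res,[.6,.17,.3],loss="soft_l1",f_scale=.002); q=s.x; print(q.round(4),np.median(s.fun))
    return func(*args, **kwargs)
    vector_fun = VectorFunction(
        fun_wrapped,
    ...<6 lines>...
        workers=workers
    )
    self._update_fun()
    ~~~~~~~~~~~~~~~~^^
    self.f = self.fun_wrapped(xp_copy(self.x))
             ~~~~~~~~~~~~~~~~^^^^^^^^^^^^^^^^^
    return np.atleast_1d(self.fun(x))
                         ~~~~~~~~^^^
    return self.f(x, *self.args, **self.kwargs)
           ~~~~~~^^^^^^^^^^^^^^^^^^^^^^^^^^^^^^
  File "stand.py", line 25, in res
    return np.concatenate(r)
           ~~~~~~~~~~~~~~^^^
ValueError: need at least one array to concatenate
```

View pics/w7.png

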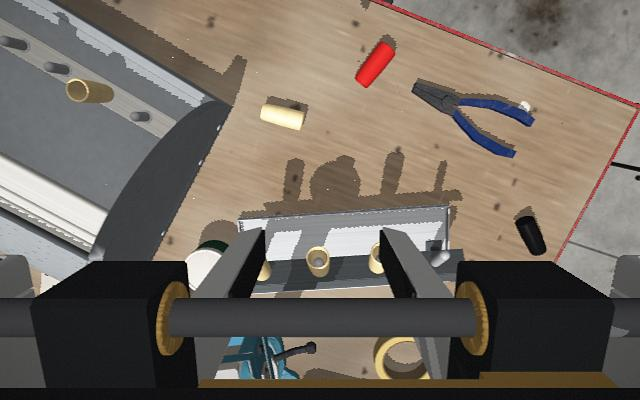

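{"fn": "servo_tool", "kwargs": {"targets": [{"tx": 12, "ty": 0, "tz": -35, "spin": 0.03, "claw": 0.6}, {"tx": 25, "ty": 0, "tz": -70, "spin": 0.03, "claw": 0.6}, {"tx": 30, "ty": 0, "tz": -100, "spin": 0.03, "claw": 0.6}, {"tx": 30, "ty": 0, "tz": -120, "spin": 0.03, "claw": 0.6}, {"tx": 30, "ty": 0, "tz": -120, "spin": 0.03, "claw": 0.6}, {"tx": 30, "ty": 0, "tz": -120, "spin": 0.03, "claw": 0.6}, {"tx": 30, "ty": 0, "tz": -120, "spin": 0.03, "claw": 0.6}, {"tx": 30, "ty": 0, "tz": -120, "spin": 0.03, "claw": 0.6}, {"tx": 30, "ty": 0, "tz": -120, "spin": 0.03, "claw": 0.6}, {"tx": 30, "ty": 0, "tz": -120, "spin": 0.03, "claw": 0.6}]}}

```text
time_s: 10.85
ee_pos: [0.5958, 0.1726, 0.3298]
tcp_rot: [0.422, 0.568, -0.567, -0.422]
ft_force: [-0.0, 0.1, -0.1]
gripper_width: 0.0753
```

```bash
sed -i 's/(hsv\[...,0\]>20)&(hsv\[...,0\]<35)&(hsv\[...,1\]>70)/(hsv[...,0]>15)\&(hsv[...,0]<35)\&(hsv[...,1]>60)/; s/^n,lab/print(hsv[262,318],hsv[117,283],m.sum())\nn,lab/' stand.py; python3 stand.py
```

```text
tx -24.7 ty -0.3 tz 65.8 spin -0.037 | yaw 1.863 tcp [0.5959 0.1727 0.3297] w 0.075 F [0.3 0.3 0.5] t 10.9 j7 1.37
hung1_mid [169.1 222.3] 0.98 [0.613 0.068 0.144]
tipped_mid [ 24.4 252.9] 0.62 [0.448 0.036 0.025]
[ 15  54 156] [ 15  81 166] 2566
[(array([355., 155.]), np.int32(823)), (array([289., 161.]), np.int32(829)), (array([224., 167.]), np.int32(904))]
[0.614 0.067 0.13 ] 904
[0.587 0.132 0.13 ] 829
[0.56  0.198 0.13 ] 823
peg [0, 1, 2]
[0.6041 0.1763 0.3532] 0.001087761056252674
0 foot [0.6302 0.0708 0.098 ] t range [-0.0002  0.0389  0.0552] mid [0.6151 0.0652 0.1209] [155. 217.] [178. 232.]
1 foot [0.6053 0.1384 0.098 ] t range [0.0013 0.0405 0.0565] mid [0.5902 0.1328 0.1209] [151. 286.] [174. 292.]
2 foot [0.5804 0.2059 0.098 ] t range [0.0019 0.0415 0.0578] mid [0.5653 0.2004 0.1209] [146. 356.] [171. 354.]
```

View pics/w7.png

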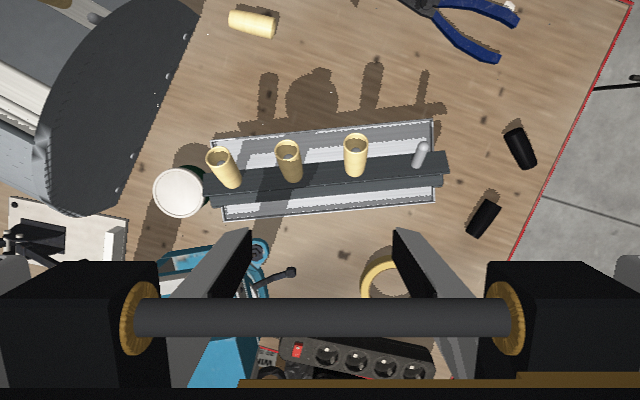

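```bash
cat >> h.py <<'E'
SP=np.array([.6041,.1763]); PSI=.3532
_s,_c=np.sin(np.radians(35)),np.cos(np.radians(35))
AX=np.array([-_s*np.cos(PSI),-_s*np.sin(PSI),_c])
def peg(k,t):
    ex=np.array([np.cos(PSI),np.sin(PSI)]); ey=np.array([-ex[1],ex[0]])
    return np.r_[SP-.012*ex+ey*(-.108+.072*k),.098]+t*AX
SY=np.pi/2+PSI
E
python3 - <<'E'
from h import *
print(peg(0,.044)); go(peg(0,.044),SY)
E
```

```text
[0.6065187  0.06208629 0.13404269]
tx -109.0 ty 214.5 tz 22.0 spin -0.06 | yaw 1.864 tcp [0.5961 0.1728 0.3296] w 0.0756 F [-0.1 -0.1 -0.4] t 11.0 j7 1.37
```

{"fn": "servo_tool", "kwargs": {"targets": [{"tx": -35, "ty": 10, "tz": 7, "spin": -0.06, "claw": 0.28}, {"tx": -70, "ty": 30, "tz": 15, "spin": -0.06, "claw": 0.28}, {"tx": -95, "ty": 55, "tz": 22, "spin": -0.06, "claw": 0.28}, {"tx": -109, "ty": 85, "tz": 22, "spin": -0.06, "claw": 0.28}, {"tx": -109, "ty": 120, "tz": 22, "spin": -0.06, "claw": 0.28}, {"tx": -109, "ty": 150, "tz": 22, "spin": -0.06, "claw": 0.28}, {"tx": -109, "ty": 160, "tz": 22, "spin": -0.06, "claw": 0.28}, {"tx": -109, "ty": 160, "tz": 22, "spin": -0.06, "claw": 0.28}, {"tx": -109, "ty": 160, "tz": 22, "spin": -0.06, "claw": 0.28}, {"tx": -109, "ty": 160, "tz": 22, "spin": -0.06, "claw": 0.28}]}}

```text
time_s: 11.83
ee_pos: [0.6082, 0.0632, 0.1713]
tcp_rot: [0.405, 0.581, -0.579, -0.403]
ft_force: [0.9, 0.3, -0.1]
gripper_width: 0.0603
```

Run:
```python
from h import *
go(peg(0,.044),SY)
p=shot("wrist"); save(p,"w8")
print(proj(p,peg(0,.056)),proj(p,peg(0,.0)))
```

```text
tx -0.4 ty 56.2 tz 2.1 spin 0.0 | yaw 1.924 tcp [0.6082 0.0632 0.1713] w 0.0603 F [ 0.9  0.3 -0.1] t 11.8 j7 1.54
(np.float64(214.08632444553578), np.float64(322.1111174457302), np.float64(0.21456206854062235)) (np.float64(238.7065954422651), np.float64(322.1698797442843), np.float64(0.2666252009587))
```

View pics/w8.png

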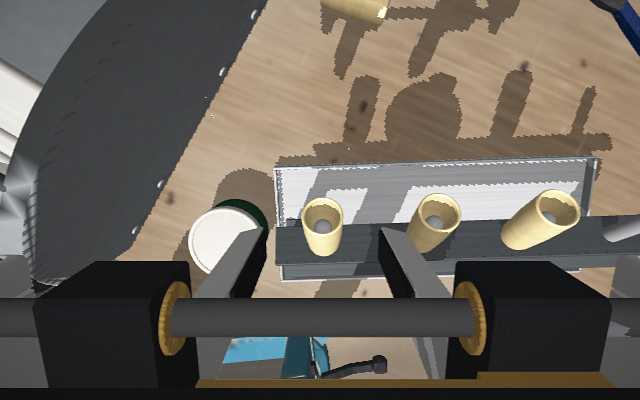

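{"fn": "servo_tool", "kwargs": {"force": 20, "targets": [{"tx": 0, "ty": 25, "tz": 2, "spin": 0, "claw": 0.28}, {"tx": 0, "ty": 50, "tz": 2, "spin": 0, "claw": 0.28}, {"tx": 0, "ty": 56, "tz": 2, "spin": 0, "claw": 0.28}, {"tx": 0, "ty": 56, "tz": 2, "spin": 0, "claw": -0.6}, {"tx": 0, "ty": 56, "tz": 2, "spin": 0, "claw": -0.6}, {"tx": 0, "ty": 56, "tz": 2, "spin": 0, "claw": -0.6}, {"tx": 0, "ty": 56, "tz": 2, "spin": 0, "claw": -0.6}, {"tx": 0, "ty": 56, "tz": 2, "spin": 0, "claw": -0.6}, {"tx": 0, "ty": 56, "tz": 2, "spin": 0, "claw": -0.6}, {"tx": 0, "ty": 56, "tz": 2, "spin": 0, "claw": -0.6}]}}

```text
time_s: 12.72
ee_pos: [0.6054, 0.0618, 0.114]
tcp_rot: [0.405, 0.58, -0.58, -0.404]
ft_force: [-0.9, 0.6, 2.9]
gripper_width: 0.024
```

{"fn": "servo_tool", "kwargs": {"targets": [{"tx": 0, "ty": 0, "tz": 0, "spin": 0, "claw": -0.6}, {"tx": 0, "ty": -6.4, "tz": 4.5, "spin": 0, "claw": -0.6}, {"tx": 0, "ty": -13, "tz": 9, "spin": 0, "claw": -0.6}, {"tx": 0, "ty": -19.3, "tz": 13.5, "spin": 0, "claw": -0.6}, {"tx": 0, "ty": -25.7, "tz": 18, "spin": 0, "claw": -0.6}, {"tx": 0, "ty": -32, "tz": 22.5, "spin": 0, "claw": -0.6}, {"tx": 0, "ty": -38.6, "tz": 27, "spin": 0, "claw": -0.6}, {"tx": 0, "ty": -45, "tz": 31.5, "spin": 0, "claw": -0.6}, {"tx": 0, "ty": -51.4, "tz": 36, "spin": 0, "claw": -0.6}, {"tx": 0, "ty": -58, "tz": 40.5, "spin": 0, "claw": -0.6}]}}

```text
time_s: 13.55
ee_pos: [0.5661, 0.0475, 0.1718]
tcp_rot: [-0.404, -0.58, 0.58, 0.405]
ft_force: [0.1, -0.1, -0.3]
gripper_width: 0.0244
```

Run:
```python
from h import *
go(peg(0,.044),SY)
p=shot("wrist"); save(p,"w9")
```

```text
tx -0.3 ty 56.7 tz -43.0 spin -0.0 | yaw 1.924 tcp [0.5661 0.0475 0.1718] w 0.0244 F [ 0.1 -0.1 -0.3] t 13.6 j7 1.54
```

View pics/w9.png

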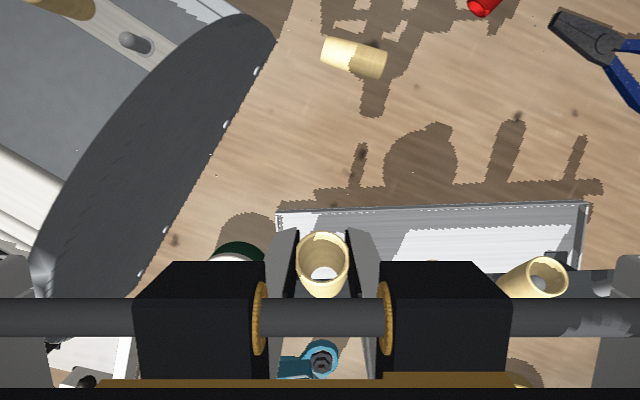

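Run:
```python
from h import *
go(b2w(-.05,.250,.14),BYAW)
```

```text
tx -50.1 ty 52.0 tz 22.0 spin 2.148 | yaw 1.924 tcp [0.5661 0.0472 0.173 ] w 0.0239 F [-0.9 -0.4 -0.1] t 13.6 j7 1.54
```

{"fn": "servo_tool", "kwargs": {"targets": [{"tx": 0, "ty": -10, "tz": 0, "spin": 0.12, "claw": -0.6}, {"tx": -5, "ty": -15, "tz": 2, "spin": 0.24, "claw": -0.6}, {"tx": -10, "ty": -15, "tz": 4, "spin": 0.36, "claw": -0.6}, {"tx": -16, "ty": -15, "tz": 7, "spin": 0.48, "claw": -0.6}, {"tx": -22, "ty": -15, "tz": 10, "spin": 0.6, "claw": -0.6}, {"tx": -28, "ty": -15, "tz": 13, "spin": 0.72, "claw": -0.6}, {"tx": -34, "ty": -10, "tz": 16, "spin": 0.84, "claw": -0.6}, {"tx": -40, "ty": 0, "tz": 19, "spin": 0.96, "claw": -0.6}, {"tx": -46, "ty": 10, "tz": 22, "spin": 1.08, "claw": -0.6}, {"tx": -50, "ty": 20, "tz": 22, "spin": 1.2, "claw": -0.6}]}}

```text
time_s: 14.43
ee_pos: [0.563, -0.0078, 0.151]
tcp_rot: [0.662, 0.248, -0.248, -0.662]
ft_force: [-1.1, -1.1, -0.5]
gripper_width: 0.0243
```

{"fn": "servo_tool", "kwargs": {"targets": [{"tx": 0, "ty": 0, "tz": 0, "spin": 0.12, "claw": -0.6}, {"tx": 0, "ty": 0, "tz": 0, "spin": 0.24, "claw": -0.6}, {"tx": 0, "ty": 0, "tz": 0, "spin": 0.36, "claw": -0.6}, {"tx": 0, "ty": 0, "tz": 0, "spin": 0.48, "claw": -0.6}, {"tx": 0, "ty": 0, "tz": 0, "spin": 0.6, "claw": -0.6}, {"tx": 0, "ty": 0, "tz": 0, "spin": 0.72, "claw": -0.6}, {"tx": 0, "ty": 0, "tz": 0, "spin": 0.84, "claw": -0.6}, {"tx": 0, "ty": 0, "tz": 0, "spin": 0.948, "claw": -0.6}, {"tx": 0, "ty": 10, "tz": 0, "spin": 0.948, "claw": -0.6}, {"tx": 0, "ty": 20, "tz": 0, "spin": 0.948, "claw": -0.6}]}}

```text
time_s: 15.27
ee_pos: [0.5638, -0.0065, 0.1308]
tcp_rot: [-0.703, 0.077, -0.078, 0.703]
ft_force: [0.3, -0.0, 0.0]
gripper_width: 0.0241
```

Run:
```python
from h import *
go(b2w(-.05,.210,.135),BYAW)
p=shot("wrist"); save(p,"w10")
p=shot("scene"); save(p,"s10")
```

```text
tx -0.9 ty 14.8 tz -41.2 spin 0.003 | yaw -0.221 tcp [ 0.5638 -0.0065  0.1308] w 0.0241 F [ 0.3 -0.   0. ] t 15.3 j7 -0.06
```

View pics/w10.png

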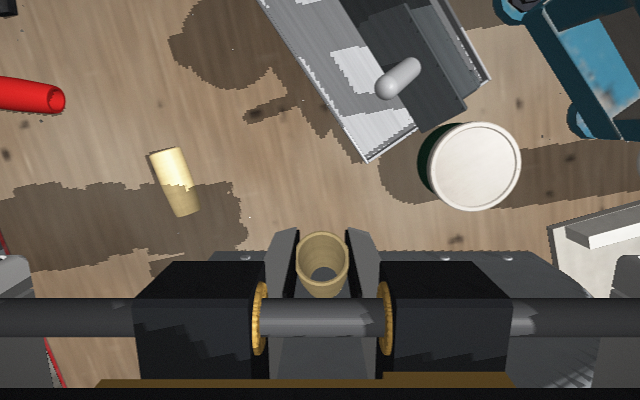

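View pics/s10.png

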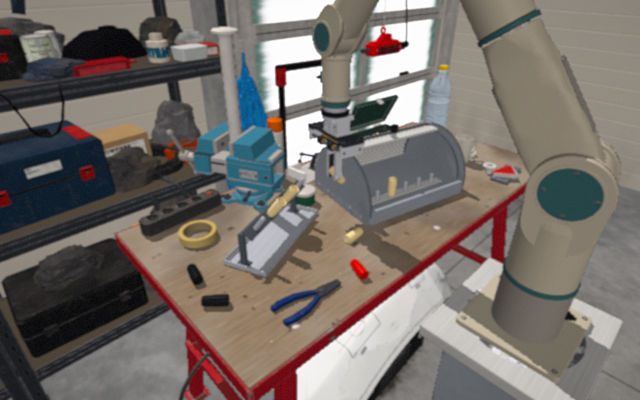

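{"fn": "servo_tool", "kwargs": {"force": 8, "targets": [{"tx": 0, "ty": 10, "tz": -4, "spin": 0, "claw": -0.6}, {"tx": 0, "ty": 10, "tz": -8, "spin": 0, "claw": -0.6}, {"tx": 0, "ty": 10, "tz": -12, "spin": 0, "claw": -0.6}, {"tx": 0, "ty": 10, "tz": -16, "spin": 0, "claw": -0.6}, {"tx": 0, "ty": 10, "tz": -20, "spin": 0, "claw": -0.6}, {"tx": 0, "ty": 10, "tz": -24, "spin": 0, "claw": -0.6}, {"tx": 0, "ty": 10, "tz": -28, "spin": 0, "claw": -0.6}, {"tx": 0, "ty": 10, "tz": -31, "spin": 0, "claw": -0.6}, {"tx": 0, "ty": 10, "tz": -34, "spin": 0, "claw": -0.6}, {"tx": 0, "ty": 10, "tz": -36, "spin": 0, "claw": -0.6}]}}

```text
time_s: 16.2
ee_pos: [0.5561, -0.0416, 0.1218]
tcp_rot: [-0.702, 0.078, -0.08, 0.703]
ft_force: [0.8, 4.0, 1.9]
gripper_width: 0.0244
```

Run:
```python
from h import *
go(b2w(-.05,.210,.135),BYAW)
p=shot("wrist"); save(p,"w11")
```

```text
tx -1.1 ty 5.8 tz -5.2 spin 0.0 | yaw -0.224 tcp [ 0.5561 -0.0416  0.1218] w 0.0244 F [0.8 4.  1.9] t 16.2 j7 0.0
```

View pics/w11.png

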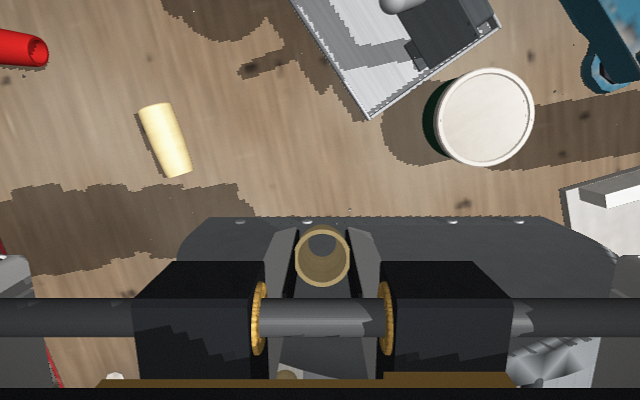

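{"fn": "servo_tool", "kwargs": {"targets": [{"tx": 0, "ty": 0, "tz": -1, "spin": 0, "claw": -0.6}, {"tx": 0, "ty": 0, "tz": -2, "spin": 0, "claw": -0.6}, {"tx": 0, "ty": 0, "tz": -3, "spin": 0, "claw": -0.6}, {"tx": 0, "ty": 0, "tz": -4, "spin": 0, "claw": -0.6}, {"tx": 0, "ty": 0, "tz": -5, "spin": 0, "claw": -0.6}, {"tx": 0, "ty": 0, "tz": -5.5, "spin": 0, "claw": -0.6}, {"tx": 0, "ty": 0, "tz": -6, "spin": 0, "claw": -0.6}, {"tx": 0, "ty": 0, "tz": -6.5, "spin": 0, "claw": -0.6}, {"tx": 0, "ty": 0, "tz": -7, "spin": 0, "claw": -0.6}, {"tx": 0, "ty": 0, "tz": -7, "spin": 0, "claw": -0.6}]}}

```text
time_s: 17.08
ee_pos: [0.5536, -0.0489, 0.1211]
tcp_rot: [0.703, -0.079, 0.079, -0.703]
ft_force: [0.4, 3.6, 1.3]
gripper_width: 0.0245
```

Run:
```python
from h import *
go(b2w(-.05,.210,.135),BYAW)
p=shot("wrist"); save(p,"w12")
```

```text
tx -0.3 ty 5.1 tz 2.4 spin -0.0 | yaw -0.224 tcp [ 0.5536 -0.0489  0.1211] w 0.0245 F [0.4 3.6 1.3] t 17.1 j7 0.01
```

View pics/w12.png

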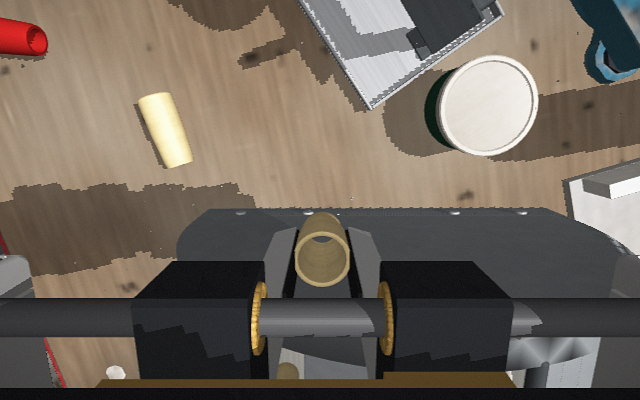

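```bash
cat >> h.py <<'E'
def tilt_overlay(p,name,P,top=.012,tilts=(0,),dirv=None):
    im=p["img"][...,::-1].copy()
    cols=[(0,0,255),(0,255,0),(255,0,0),(255,0,255)]
    for tl,cl in zip(tilts,cols):
        u=np.array(dirv); a=np.r_[-np.sin(tl)*u,np.cos(tl)]  # positive tilt: bottom toward dirv
        e1=np.cross(a,[u[1],-u[0],0]); e1/=np.linalg.norm(e1); e2=np.cross(a,e1)
        for t,r in((top,.013),(top-.056,.013)):
            pts=[proj(p,P+a*t+r*(np.cos(k)*e1+np.sin(k)*e2))[:2] for k in np.linspace(0,2*np.pi,40)]
            cv2.polylines(im,[np.array([[c,r_] for r_,c in pts],np.int32)],True,cl,1)
    im=im[190:320,220:420]; cv2.imwrite(f"pics/{name}.png",cv2.resize(im,None,fx=4,fy=4,interpolation=cv2.INTER_NEAREST)[:600])
def P_now():
    st=readout.read_state(); return np.array(st["ee_pos"])+[0,0,.019]
E
python3 - <<'E'
from h import *
p=shot("wrist"); n=np.array([-np.sin(BYAW),np.cos(BYAW)])
tilt_overlay(p,"o1",P_now(),.012,(0,.15,-.15),-n)
E
```

```text
(no output)
```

View pics/o1.png

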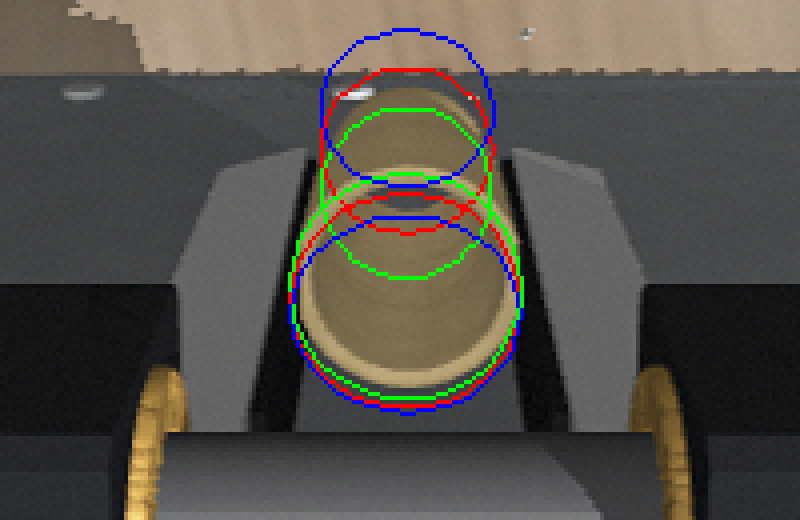

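{"fn": "servo_tool", "kwargs": {"targets": [{"tx": 0, "ty": 0, "tz": -0.5, "spin": 0, "claw": -0.6}, {"tx": 0, "ty": 0, "tz": -1, "spin": 0, "claw": -0.6}, {"tx": 0, "ty": 0, "tz": -1.5, "spin": 0, "claw": -0.6}, {"tx": 0, "ty": 0, "tz": -2, "spin": 0, "claw": -0.6}, {"tx": 0, "ty": 0, "tz": -2.5, "spin": 0, "claw": -0.6}, {"tx": 0, "ty": 0, "tz": -3, "spin": 0, "claw": -0.6}, {"tx": 0, "ty": 0, "tz": -3.5, "spin": 0, "claw": -0.6}, {"tx": 0, "ty": 0, "tz": -4, "spin": 0, "claw": -0.6}, {"tx": 0, "ty": 0, "tz": -4, "spin": 0, "claw": -0.6}, {"tx": 0, "ty": 0, "tz": -4, "spin": 0, "claw": -0.6}]}}

```text
time_s: 18.02
ee_pos: [0.5534, -0.0502, 0.1212]
tcp_rot: [-0.702, 0.078, -0.078, 0.704]
ft_force: [1.0, 8.5, 1.1]
gripper_width: 0.0244
```

Run:
```python
from h import *
go(b2w(-.05,.210,.135),BYAW)
p=shot("wrist"); n=np.array([-np.sin(BYAW),np.cos(BYAW)])
tilt_overlay(p,"o2",P_now()+.0025*np.r_[n,0],.008,(0,.15),-n)
```

```text
tx -0.3 ty 5.2 tz 3.8 spin 0.002 | yaw -0.222 tcp [ 0.5534 -0.0502  0.1212] w 0.0244 F [1.  8.5 1.1] t 18.0 j7 0.02
```

View pics/o2.png

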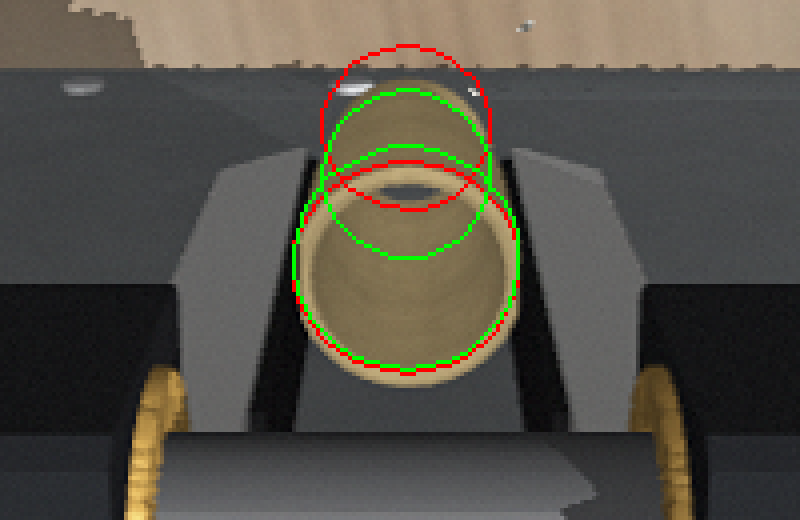

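```bash
cat >> h.py <<'E'
def rim(p,P,ztol=.03):
    "fit the plane of the held nozzle's top rim; returns normal, centre"
    c=cloud(p); hsv=cv2.cvtColor(p["img"],cv2.COLOR_RGB2HSV)
    d=np.linalg.norm((c-P)[...,:2],axis=-1)
    m=(p["range_z"]>0)&(d<.03)&(abs(c[...,2]-P[2])<ztol)&(hsv[...,0]>10)&(hsv[...,0]<35)&(hsv[...,1]>40)
    v=c[m]; rng=np.random.default_rng(0); best=None
    for _ in range(600):
        a=v[rng.choice(len(v),3,False)]; n=np.cross(a[1]-a[0],a[2]-a[0]); l=np.linalg.norm(n)
        if l<5e-5: continue
        n/=l; n*=np.sign(n[2])
        if n[2]<.75: continue
        k=abs((v-a[0])@n)<.0008; 
        if best is None or k.sum()>best.sum(): best=k
    q=v[best]; ce=q.mean(0); n=np.linalg.svd(q-ce)[2][2]; n*=np.sign(n[2])
    # centre by circle fit in the plane
    ex=np.cross(n,[0,1,0]); ex/=np.linalg.norm(ex); ey=np.cross(n,ex); u=np.c_[(q-ce)@ex,(q-ce)@ey]
    (cx,cy),r=cv2.minEnclosingCircle(u.astype(np.float32))
    return n,ce+cx*ex+cy*ey,r,len(v),best.sum()
E
python3 - <<'E'
from h import *
p=shot("wrist"); P=P_now(); n,ce,r,a,b=rim(p,P); print(P.round(4),n.round(3),ce.round(4),r,a,b)
nb=np.array([-np.sin(BYAW),np.cos(BYAW),0]); xb=np.array([np.cos(BYAW),np.sin(BYAW),0])
print("tilt in box y",n@nb,"box x",n@xb,"centre-P in y,x,z",(ce-P)@nb,(ce-P)@xb,(ce-P)[2], "box coords",w2b(ce))
E
```

```text
[ 0.5534 -0.0502  0.1402] [0.099 0.017 0.995] [ 0.5544 -0.0465  0.1537] 0.013241988606750965 3157 365
tilt in box y 0.03841767596979645 box x 0.09290401731039688 centre-P in y,x,z 0.003850829063988972 0.00016060926043286563 0.013467845926085464 box coords [-0.04945272  0.21004335  0.15368234]
```

{"fn": "servo_tool", "kwargs": {"force": 20, "targets": [{"tx": 0, "ty": 0, "tz": 4, "spin": 0, "claw": -0.6}, {"tx": 0, "ty": 0, "tz": 10, "spin": 0, "claw": -0.6}, {"tx": 0, "ty": -10, "tz": 16, "spin": 0, "claw": -0.6}, {"tx": 0, "ty": -40, "tz": 18, "spin": 0, "claw": -0.6}, {"tx": 0, "ty": -75, "tz": 18, "spin": 0, "claw": -0.6}, {"tx": 0, "ty": -110, "tz": 18, "spin": -0.1, "claw": -0.6}, {"tx": 0, "ty": -125, "tz": 18, "spin": -0.22, "claw": -0.6}, {"tx": 0, "ty": -130, "tz": 18, "spin": -0.34, "claw": -0.6}, {"tx": 0, "ty": -130, "tz": 18, "spin": -0.46, "claw": -0.6}, {"tx": 0, "ty": -130, "tz": 18, "spin": -0.58, "claw": -0.6}]}}

```text
time_s: 18.95
ee_pos: [0.5571, -0.0359, 0.2526]
tcp_rot: [0.696, 0.127, -0.126, -0.695]
ft_force: [-0.5, -0.5, -0.8]
gripper_width: 0.0239
```

Run:
```python
from h import *
go(b2w(-.0762,-.001,.26),1.347)
```

```text
tx -145.1 ty 11.8 tz -170.1 spin -0.986 | yaw 0.361 tcp [ 0.5571 -0.0359  0.2526] w 0.0239 F [-0.5 -0.5 -0.8] t 18.9 j7 0.44
```

{"fn": "servo_tool", "kwargs": {"targets": [{"tx": -15, "ty": 0, "tz": -17, "spin": -0.11, "claw": -0.6}, {"tx": -31, "ty": 0, "tz": -36, "spin": -0.22, "claw": -0.6}, {"tx": -47, "ty": 0, "tz": -55, "spin": -0.33, "claw": -0.6}, {"tx": -64, "ty": 0, "tz": -75, "spin": -0.44, "claw": -0.6}, {"tx": -82, "ty": 0, "tz": -96, "spin": -0.55, "claw": -0.6}, {"tx": -100, "ty": 0, "tz": -117, "spin": -0.66, "claw": -0.6}, {"tx": -118, "ty": 0, "tz": -138, "spin": -0.77, "claw": -0.6}, {"tx": -134, "ty": 5, "tz": -157, "spin": -0.88, "claw": -0.6}, {"tx": -145, "ty": 12, "tz": -170, "spin": -0.986, "claw": -0.6}, {"tx": -145, "ty": 12, "tz": -170, "spin": -0.986, "claw": -0.6}]}}

```text
time_s: 19.78
ee_pos: [0.4769, -0.2502, 0.2386]
tcp_rot: [0.555, 0.437, -0.44, -0.555]
ft_force: [-0.1, 0.8, -1.1]
gripper_width: 0.0242
```

```bash
cat > chk.py <<'E'
from h import *
import sys
i=int(sys.argv[1]); name=sys.argv[2]
p=shot("wrist"); save(p,name); P=P_now(); n,ce,r,a,b=rim(p,P)
R=Rn.from_quat(readout.read_state()["tcp_rot"]).as_matrix()
print("P box",w2b(P).round(4),"rim c box",w2b(ce).round(4),"r",round(r,4),"n",a,b,"tool-frame off",((ce-P)@R*1000).round(1),"normal tool",(n@R).round(3))
print("seat",w2b(b2w(-.08,.056*i-.001,.061)).round(4))
go(P,None)
E
python3 chk.py 0 w13
python3 - <<'E'
from h import *
go(b2w(-.0762,-.001,.13),1.347)
E
```

```text
P box [-0.0789 -0.0027  0.258 ] rim c box [-0.0839 -0.0063  0.271 ] r 0.0131 n 3018 428 tool-frame off [ -3.6 -13.    5. ] normal tool [ 0.002 -0.998  0.064]
seat [-0.08  -0.001  0.061]
tx 0.0 ty 0.0 tz 0.0 spin None | yaw 1.335 tcp [ 0.4785 -0.2474  0.239 ] w 0.0242 F [ 0.7  1.  -0.8] t 19.8 j7 1.71
tx 1.9 ty 128.0 tz -2.9 spin -0.012 | yaw 1.335 tcp [ 0.4785 -0.2474  0.239 ] w 0.0242 F [ 0.7  1.  -0.8] t 19.8 j7 1.71
```

View pics/w13.png

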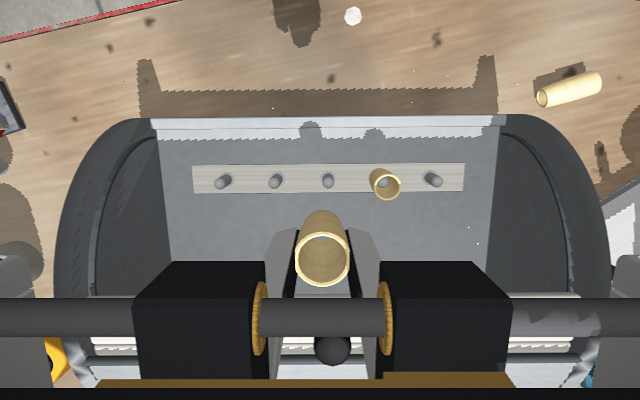

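{"fn": "servo_tool", "kwargs": {"targets": [{"tx": 2, "ty": 20, "tz": -1, "spin": -0.012, "claw": -0.6}, {"tx": 2, "ty": 50, "tz": -1, "spin": -0.012, "claw": -0.6}, {"tx": 2, "ty": 80, "tz": -1, "spin": -0.012, "claw": -0.6}, {"tx": 2, "ty": 110, "tz": -1, "spin": -0.012, "claw": -0.6}, {"tx": 2, "ty": 130, "tz": -1, "spin": -0.012, "claw": -0.6}, {"tx": 2, "ty": 138, "tz": -1, "spin": -0.012, "claw": -0.6}, {"tx": 2, "ty": 138, "tz": -1, "spin": -0.012, "claw": -0.6}, {"tx": 2, "ty": 138, "tz": -1, "spin": -0.012, "claw": -0.6}, {"tx": 2, "ty": 138, "tz": -1, "spin": -0.012, "claw": -0.6}, {"tx": 2, "ty": 138, "tz": -1, "spin": -0.012, "claw": -0.6}]}}

```text
time_s: 20.67
ee_pos: [0.483, -0.2435, 0.1028]
tcp_rot: [0.552, 0.443, -0.442, -0.55]
ft_force: [-0.5, -0.4, -1.1]
gripper_width: 0.0241
```

```bash
python3 chk.py 0 w14;python3 - <<'E'
from h import *
go(b2w(-.0778,-.001,.08),1.347)
p=shot("scene"); save(p,"s14"); r,c,_=proj(p,b2w(-.08,0,.09)); r,c=int(r),int(c)
cv2.imwrite("pics/s14c.png",cv2.resize(p["img"][r-60:r+60,c-80:c+80,::-1],None,fx=5,fy=5))
E
```

```text
P box [-0.0756  0.002   0.1217] rim c box [-0.0797  0.0019  0.1354] r 0.0133 n 3076 431 tool-frame off [ -0.1 -13.8   4.1] normal tool [ 0.025 -1.     0.006]
seat [-0.08  -0.001  0.061]
tx 0.0 ty 0.0 tz 0.0 spin None | yaw 1.354 tcp [ 0.4828 -0.2436  0.1027] w 0.024 F [ 0.7 -1.4 -0.4] t 20.7 j7 1.69
tx -2.9 ty 41.6 tz 2.4 spin 0.007 | yaw 1.354 tcp [ 0.4828 -0.2436  0.1027] w 0.024 F [ 0.7 -1.4 -0.4] t 20.7 j7 1.69
```

View pics/w14.png

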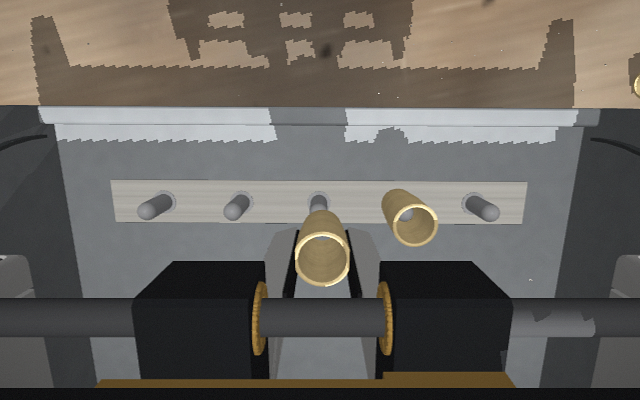

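View pics/s14c.png

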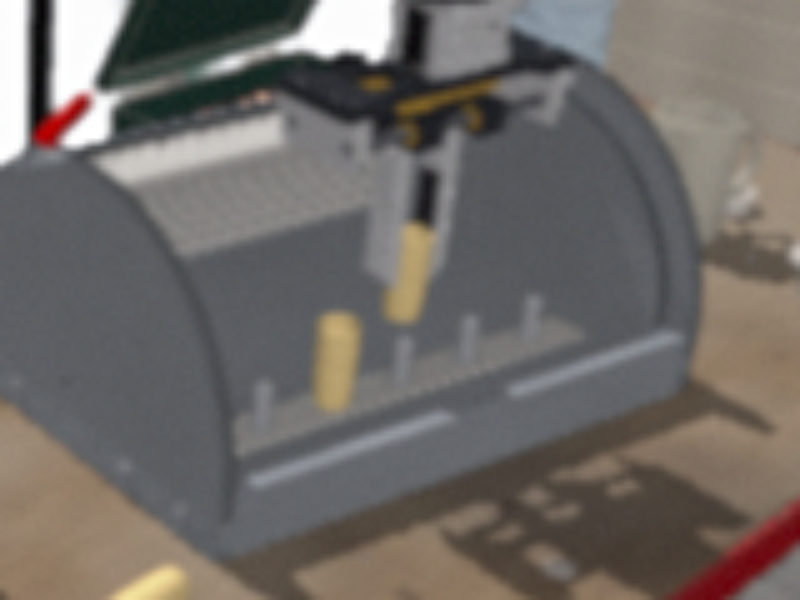

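```bash
cat > avg.py <<'E'
from h import *
import sys
i=int(sys.argv[1]); V=[];O=[];Nn=[]; C=[]
for _ in range(6):
    p=shot("wrist"); P=P_now(); V.append(P)   # P_now read after; shot() reads before
    n,ce,r,a,b=rim(p,P); R=Rn.from_quat(readout.read_state()["tcp_rot"]).as_matrix(); O.append((ce-P)@R*1000); Nn.append(n@R); C.append(w2b(ce))
print("P std",np.std(V,0).round(4),"mean box",w2b(np.mean(V,0)).round(4)); print("rim box",np.mean(C,0).round(4),"off",np.mean(O,0).round(1),np.std(O,0).round(1),"normal",np.mean(Nn,0).round(3))
# spigot tip positions via pinpoint
for d in eyes.pinpoint("seat1",p)[:6]: print(np.round(d["position"]),round(d["conf"],2),w2b(w(p,*d["position"])).round(4))
E
python3 avg.py 0
```

```text
P std [0.0002 0.0001 0.0003] mean box [-0.0764  0.0019  0.1207]
rim box [-0.0805  0.0013  0.1343] off [ -0.6 -13.6   4.2] [0.2 0.2 0.1] normal [-0.001 -0.999  0.031]
[213. 406.] 0.88 [-0.0836  0.0548  0.0649]
[217. 491.] 0.86 [-0.0813  0.1092  0.0648]
[217. 145.] 0.66 [-0.0795 -0.1118  0.0642]
[215. 320.] 0.6 [-0.0917  0.0003  0.1007]
[212. 230.] 0.57 [-0.0835 -0.0573  0.0648]
```

{"fn": "servo_tool", "kwargs": {"force": 10, "targets": [{"tx": -2.5, "ty": 0, "tz": 0.5, "spin": 0, "claw": -0.6}, {"tx": -2.5, "ty": 0, "tz": 0.5, "spin": 0, "claw": -0.6}, {"tx": -2.5, "ty": 6, "tz": 0.5, "spin": 0, "claw": -0.6}, {"tx": -2.5, "ty": 11, "tz": 0.5, "spin": 0, "claw": -0.6}, {"tx": -2.5, "ty": 15, "tz": 0.5, "spin": 0, "claw": -0.6}, {"tx": -2.5, "ty": 19, "tz": 0.5, "spin": 0, "claw": -0.6}, {"tx": -2.5, "ty": 23, "tz": 0.5, "spin": 0, "claw": -0.6}, {"tx": -2.5, "ty": 27, "tz": 0.5, "spin": 0, "claw": -0.6}, {"tx": -2.5, "ty": 31, "tz": 0.5, "spin": 0, "claw": -0.6}, {"tx": -2.5, "ty": 34, "tz": 0.5, "spin": 0, "claw": -0.6}]}}

```text
time_s: 21.95
ee_pos: [0.4806, -0.2455, 0.0666]
tcp_rot: [-0.551, -0.443, 0.443, 0.551]
ft_force: [-0.6, -0.3, -0.2]
gripper_width: 0.0243
```

```bash
python3 chk.py 0 w15
```

```text
P box [-0.0776 -0.0003  0.0853] rim c box [-0.0814 -0.0011  0.0987] r 0.0132 n 3104 443 tool-frame off [ -0.8 -13.5   3.9] normal tool [-0.028 -0.998  0.054]
seat [-0.08  -0.001  0.061]
tx 0.0 ty 0.0 tz 0.0 spin None | yaw 1.354 tcp [ 0.4803 -0.2454  0.0663] w 0.0246 F [-0.4 -1.  -1.9] t 22.0 j7 1.69
```

View pics/w15.png

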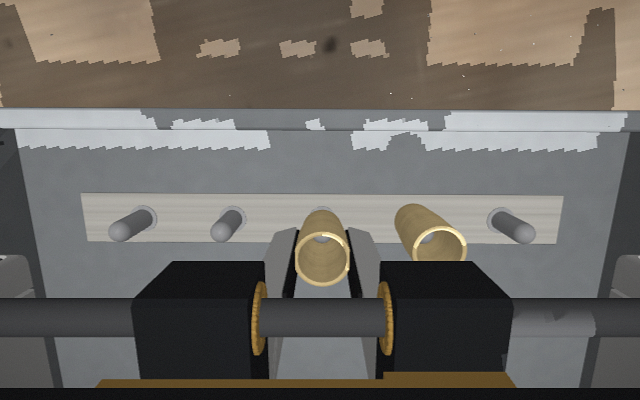

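{"fn": "servo_tool", "kwargs": {"targets": [{"tx": 0, "ty": 4, "tz": 0, "spin": 0, "claw": -0.6}, {"tx": 0, "ty": 8, "tz": 0, "spin": 0, "claw": -0.6}, {"tx": 0, "ty": 11, "tz": 0, "spin": 0, "claw": -0.6}, {"tx": 0, "ty": 11, "tz": 0, "spin": 0, "claw": -0.6}, {"tx": 0, "ty": 11, "tz": 0, "spin": 0, "claw": -0.2}, {"tx": 0, "ty": 11, "tz": 0, "spin": 0, "claw": -0.1}, {"tx": 0, "ty": 11, "tz": 0, "spin": 0, "claw": -0.05}, {"tx": 0, "ty": 11, "tz": 0, "spin": 0, "claw": -0.05}, {"tx": 0, "ty": 11, "tz": 0, "spin": 0, "claw": -0.05}, {"tx": 0, "ty": 0, "tz": 0, "spin": 0, "claw": -0.05}]}}

```text
time_s: 22.83
ee_pos: [0.4794, -0.2449, 0.0661]
tcp_rot: [-0.55, -0.442, 0.443, 0.552]
ft_force: [-0.1, 0.5, -0.0]
gripper_width: 0.0449
```

```bash
python3 chk.py 0 w16
```

```text
P box [-0.0767 -0.0006  0.0879] rim c box [-0.0805  0.0048  0.0887] r 0.019 n 2486 400 tool-frame off [ 5.4 -0.8  3.7] normal tool [ 0.018 -0.998 -0.057]
seat [-0.08  -0.001  0.061]
tx 0.0 ty 0.0 tz 0.0 spin None | yaw 1.354 tcp [ 0.4811 -0.2458  0.0689] w 0.0445 F [-0.3  0.1  0.8] t 22.9 j7 1.69
```

View pics/w16.png

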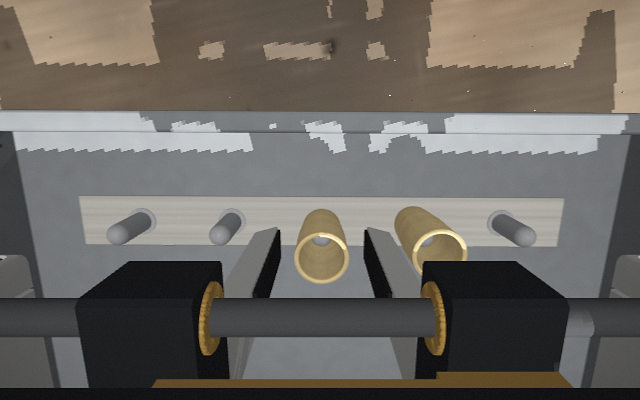

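Run:
```python
from h import *
print(peg(1,.048)); go(peg(1,.048)+[0,0,.07],SY)
```

```text
[0.57946107 0.12884817 0.1373193 ]
tx 387.0 ty -119.5 tz -15.5 spin -0.57 | yaw 1.354 tcp [ 0.4811 -0.2458  0.0689] w 0.0445 F [-0.3  0.1  0.8] t 22.9 j7 1.69
```

{"fn": "servo_tool", "kwargs": {"targets": [{"tx": 0, "ty": -40, "tz": 0, "spin": 0, "claw": 0.0}, {"tx": 0, "ty": -80, "tz": 0, "spin": 0, "claw": 0.1}, {"tx": 0, "ty": -120, "tz": 0, "spin": 0, "claw": 0.28}, {"tx": 20, "ty": -150, "tz": 0, "spin": -0.05, "claw": 0.28}, {"tx": 60, "ty": -160, "tz": 0, "spin": -0.1, "claw": 0.28}, {"tx": 101, "ty": -160, "tz": 0, "spin": -0.2, "claw": 0.28}, {"tx": 142, "ty": -160, "tz": 0, "spin": -0.3, "claw": 0.28}, {"tx": 183, "ty": -160, "tz": 0, "spin": -0.4, "claw": 0.28}, {"tx": 224, "ty": -160, "tz": 0, "spin": -0.5, "claw": 0.28}, {"tx": 265, "ty": -160, "tz": 0, "spin": -0.57, "claw": 0.28}]}}

```text
time_s: 23.72
ee_pos: [0.5379, 0.015, 0.2282]
tcp_rot: [0.404, 0.581, -0.581, -0.403]
ft_force: [0.1, 0.2, -0.3]
gripper_width: 0.06
```

Run:
```python
from h import *
go(peg(1,.048)+[0,0,.055],SY)
```

```text
tx 92.2 ty 55.0 tz -78.7 spin 0.004 | yaw 1.928 tcp [0.5379 0.015  0.2282] w 0.06 F [ 0.1  0.2 -0.3] t 23.7 j7 1.69
```

{"fn": "servo_tool", "kwargs": {"targets": [{"tx": 25, "ty": 0, "tz": -20, "spin": 0, "claw": 0.28}, {"tx": 50, "ty": 0, "tz": -42, "spin": 0, "claw": 0.28}, {"tx": 75, "ty": 0, "tz": -65, "spin": 0, "claw": 0.28}, {"tx": 92, "ty": 0, "tz": -79, "spin": 0, "claw": 0.28}, {"tx": 92, "ty": 20, "tz": -79, "spin": 0, "claw": 0.28}, {"tx": 92, "ty": 40, "tz": -79, "spin": 0, "claw": 0.28}, {"tx": 92, "ty": 55, "tz": -79, "spin": 0, "claw": 0.28}, {"tx": 92, "ty": 55, "tz": -79, "spin": 0, "claw": 0.28}, {"tx": 92, "ty": 55, "tz": -79, "spin": 0, "claw": 0.28}, {"tx": 92, "ty": 55, "tz": -79, "spin": 0, "claw": 0.28}]}}

```text
time_s: 24.55
ee_pos: [0.5808, 0.127, 0.1735]
tcp_rot: [0.405, 0.581, -0.579, -0.404]
ft_force: [0.1, -0.1, 0.5]
gripper_width: 0.0601
```

Run:
```python
from h import *
p=shot("wrist"); save(p,"w17"); p=shot("wrist");
go(peg(1,.048),SY)
print(proj(p,peg(1,.056)))
```

```text
tx 2.3 ty 55.4 tz 0.9 spin -0.001 | yaw 1.923 tcp [0.581  0.127  0.1737] w 0.0601 F [ 0.7 -0.1  0.3] t 24.6 j7 1.48
(np.float64(218.45236768045694), np.float64(326.4076575686225), np.float64(0.2177202971050894))
```

View pics/w17.png

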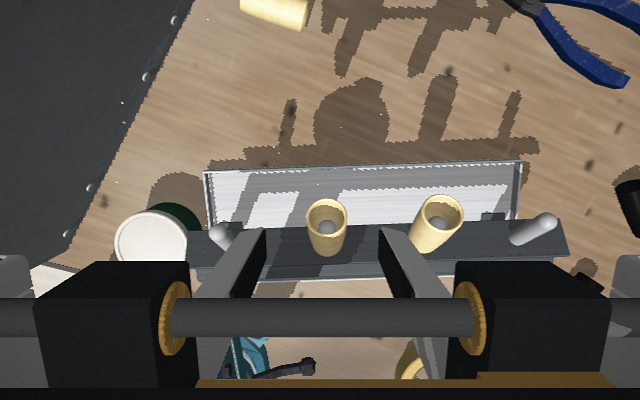

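Aligned (rim at row 217, col 326 as predicted). Descend and grip.

{"fn": "servo_tool", "kwargs": {"force": 20, "targets": [{"tx": 2.3, "ty": 25, "tz": 1, "spin": 0, "claw": 0.28}, {"tx": 2.3, "ty": 50, "tz": 1, "spin": 0, "claw": 0.28}, {"tx": 2.3, "ty": 55, "tz": 1, "spin": 0, "claw": 0.28}, {"tx": 2.3, "ty": 55, "tz": 1, "spin": 0, "claw": -0.6}, {"tx": 2.3, "ty": 55, "tz": 1, "spin": 0, "claw": -0.6}, {"tx": 2.3, "ty": 55, "tz": 1, "spin": 0, "claw": -0.6}, {"tx": 2.3, "ty": 55, "tz": 1, "spin": 0, "claw": -0.6}, {"tx": 2.3, "ty": 55, "tz": 1, "spin": 0, "claw": -0.6}, {"tx": 2.3, "ty": 55, "tz": 1, "spin": 0, "claw": -0.6}, {"tx": 2.3, "ty": 55, "tz": 1, "spin": 0, "claw": -0.6}]}}

```text
time_s: 25.48
ee_pos: [0.5789, 0.1288, 0.118]
tcp_rot: [0.405, 0.58, -0.58, -0.404]
ft_force: [-0.1, -0.5, 3.5]
gripper_width: 0.024
```

{"fn": "servo_tool", "kwargs": {"targets": [{"tx": 0, "ty": 0, "tz": 0, "spin": 0, "claw": -0.6}, {"tx": 0, "ty": -6.4, "tz": 4.5, "spin": 0, "claw": -0.6}, {"tx": 0, "ty": -13, "tz": 9, "spin": 0, "claw": -0.6}, {"tx": 0, "ty": -19.3, "tz": 13.5, "spin": 0, "claw": -0.6}, {"tx": 0, "ty": -25.7, "tz": 18, "spin": 0, "claw": -0.6}, {"tx": 0, "ty": -32, "tz": 22.5, "spin": 0, "claw": -0.6}, {"tx": 0, "ty": -38.6, "tz": 27, "spin": 0, "claw": -0.6}, {"tx": 0, "ty": -45, "tz": 31.5, "spin": 0, "claw": -0.6}, {"tx": 0, "ty": -51.4, "tz": 36, "spin": 0, "claw": -0.6}, {"tx": 0, "ty": -60, "tz": 42, "spin": 0, "claw": -0.6}]}}

```text
time_s: 26.32
ee_pos: [0.5382, 0.1139, 0.1776]
tcp_rot: [-0.404, -0.58, 0.58, 0.405]
ft_force: [0.3, -0.1, -0.9]
gripper_width: 0.0244
```

Run:
```python
from h import *
p=shot("wrist"); save(p,"w18")
go(b2w(-.05,.250,.14),BYAW)
```

```text
tx -122.2 ty 58.3 tz 18.6 spin 2.148 | yaw 1.924 tcp [0.5379 0.1136 0.1793] w 0.024 F [-2.5 -1.   0.5] t 26.4 j7 1.48
```

View pics/w18.png

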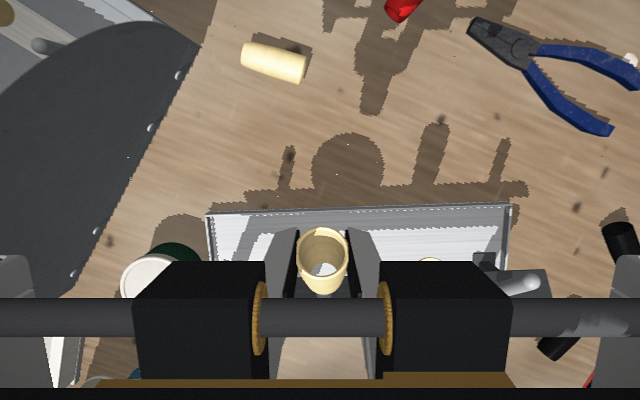

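{"fn": "servo_tool", "kwargs": {"targets": [{"tx": -5, "ty": -15, "tz": 3, "spin": 0.12, "claw": -0.6}, {"tx": -15, "ty": -20, "tz": 5, "spin": 0.24, "claw": -0.6}, {"tx": -28, "ty": -20, "tz": 7, "spin": 0.36, "claw": -0.6}, {"tx": -41, "ty": -20, "tz": 9, "spin": 0.48, "claw": -0.6}, {"tx": -54, "ty": -20, "tz": 11, "spin": 0.6, "claw": -0.6}, {"tx": -68, "ty": -20, "tz": 13, "spin": 0.72, "claw": -0.6}, {"tx": -82, "ty": -15, "tz": 15, "spin": 0.84, "claw": -0.6}, {"tx": -96, "ty": -5, "tz": 17, "spin": 0.96, "claw": -0.6}, {"tx": -110, "ty": 10, "tz": 18, "spin": 1.08, "claw": -0.6}, {"tx": -122, "ty": 25, "tz": 18, "spin": 1.2, "claw": -0.6}]}}

```text
time_s: 27.2
ee_pos: [0.5645, -0.0077, 0.1523]
tcp_rot: [0.662, 0.249, -0.248, -0.662]
ft_force: [0.2, -0.1, -0.6]
gripper_width: 0.0237
```

{"fn": "servo_tool", "kwargs": {"targets": [{"tx": 0, "ty": 0, "tz": 0, "spin": 0.12, "claw": -0.6}, {"tx": 0, "ty": 0, "tz": 0, "spin": 0.24, "claw": -0.6}, {"tx": 0, "ty": 0, "tz": 0, "spin": 0.36, "claw": -0.6}, {"tx": 0, "ty": 0, "tz": 0, "spin": 0.48, "claw": -0.6}, {"tx": 0, "ty": 0, "tz": 0, "spin": 0.6, "claw": -0.6}, {"tx": 0, "ty": 0, "tz": 0, "spin": 0.72, "claw": -0.6}, {"tx": 0, "ty": 0, "tz": 0, "spin": 0.84, "claw": -0.6}, {"tx": 0, "ty": 0, "tz": 0, "spin": 0.948, "claw": -0.6}, {"tx": 0, "ty": 15, "tz": 0, "spin": 0.948, "claw": -0.6}, {"tx": 0, "ty": 30, "tz": 0, "spin": 0.948, "claw": -0.6}]}}

```text
time_s: 28.03
ee_pos: [0.5651, -0.0061, 0.1227]
tcp_rot: [-0.702, 0.078, -0.08, 0.703]
ft_force: [-0.4, 0.5, -1.0]
gripper_width: 0.024
```

Run:
```python
from h import *
p=shot("wrist"); save(p,"w19")
go(b2w(-.05,.210,.14),BYAW)
```

```text
tx 0.5 ty -1.4 tz -41.4 spin 0.001 | yaw -0.223 tcp [ 0.5626 -0.0059  0.1196] w 0.024 F [-0.5  0.2 -2. ] t 28.1 j7 0.01
```

Push against the cheek to bring it upright.

{"fn": "servo_tool", "kwargs": {"force": 8, "targets": [{"tx": 0, "ty": -2, "tz": -5, "spin": 0, "claw": -0.6}, {"tx": 0, "ty": -2, "tz": -10, "spin": 0, "claw": -0.6}, {"tx": 0, "ty": -2, "tz": -15, "spin": 0, "claw": -0.6}, {"tx": 0, "ty": -2, "tz": -20, "spin": 0, "claw": -0.6}, {"tx": 0, "ty": -2, "tz": -25, "spin": 0, "claw": -0.6}, {"tx": 0, "ty": -2, "tz": -29, "spin": 0, "claw": -0.6}, {"tx": 0, "ty": -2, "tz": -33, "spin": 0, "claw": -0.6}, {"tx": 0, "ty": -2, "tz": -36, "spin": 0, "claw": -0.6}, {"tx": 0, "ty": -2, "tz": -39, "spin": 0, "claw": -0.6}, {"tx": 0, "ty": -2, "tz": -41, "spin": 0, "claw": -0.6}]}}

```text
time_s: 28.92
ee_pos: [0.555, -0.0471, 0.1243]
tcp_rot: [0.703, -0.079, 0.079, -0.703]
ft_force: [1.8, 2.1, 1.4]
gripper_width: 0.0243
```

{"fn": "servo_tool", "kwargs": {"targets": [{"tx": 0, "ty": 0, "tz": -0.5, "spin": 0, "claw": -0.6}, {"tx": 0, "ty": 0, "tz": -1, "spin": 0, "claw": -0.6}, {"tx": 0, "ty": 0, "tz": -1.5, "spin": 0, "claw": -0.6}, {"tx": 0, "ty": 0, "tz": -2, "spin": 0, "claw": -0.6}, {"tx": 0, "ty": 0, "tz": -2.5, "spin": 0, "claw": -0.6}, {"tx": 0, "ty": 0, "tz": -3, "spin": 0, "claw": -0.6}, {"tx": 0, "ty": 0, "tz": -3.5, "spin": 0, "claw": -0.6}, {"tx": 0, "ty": 0, "tz": -4, "spin": 0, "claw": -0.6}, {"tx": 0, "ty": 0, "tz": -4, "spin": 0, "claw": -0.6}, {"tx": 0, "ty": 0, "tz": -4, "spin": 0, "claw": -0.6}]}}

```text
time_s: 29.75
ee_pos: [0.5541, -0.0504, 0.1242]
tcp_rot: [-0.703, 0.079, -0.079, 0.703]
ft_force: [0.5, 3.9, 1.9]
gripper_width: 0.0245
```

```bash
python3 avg.py 2;python3 chk.py 2 w20
```

```text
P std [0. 0. 0.] mean box [-0.0489  0.2062  0.1432]
rim box [-0.0487  0.2099  0.1523] off [ 0.2 -9.1  3.8] [0.4 0.2 0.1] normal [ 0.01  -0.999  0.021]
[331. 281.] 0.8 [-0.0572  0.2292  0.2397]
[237. 323.] 0.53 [-0.0482  0.1961  0.087 ]
P box [-0.0489  0.2061  0.1432] rim c box [-0.0488  0.2099  0.152 ] r 0.0133 n 2851 464 tool-frame off [ 0.1 -8.8  3.8] normal tool [ 0.033 -0.999  0.013]
seat [-0.08   0.111  0.061]
tx 0.0 ty 0.0 tz -0.0 spin None | yaw -0.224 tcp [ 0.5541 -0.0505  0.1242] w 0.0244 F [-0.2  3.3  0.1] t 30.1 j7 0.08
```

View pics/w20.png

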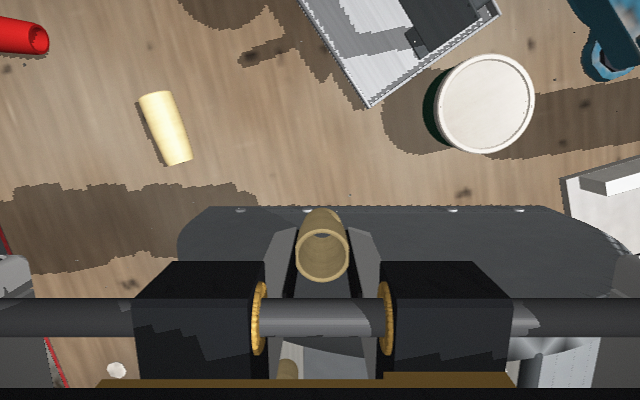

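{"fn": "servo_tool", "kwargs": {"force": 20, "targets": [{"tx": 0, "ty": 0, "tz": 5, "spin": 0, "claw": -0.6}, {"tx": 0, "ty": -5, "tz": 14, "spin": 0, "claw": -0.6}, {"tx": 0, "ty": -30, "tz": 20, "spin": 0, "claw": -0.6}, {"tx": 0, "ty": -65, "tz": 22, "spin": -0.1, "claw": -0.6}, {"tx": 0, "ty": -100, "tz": 22, "spin": -0.22, "claw": -0.6}, {"tx": 0, "ty": -130, "tz": 22, "spin": -0.34, "claw": -0.6}, {"tx": 0, "ty": -130, "tz": 22, "spin": -0.46, "claw": -0.6}, {"tx": 0, "ty": -130, "tz": 22, "spin": -0.58, "claw": -0.6}, {"tx": 0, "ty": -130, "tz": 22, "spin": -0.7, "claw": -0.6}, {"tx": 0, "ty": -130, "tz": 22, "spin": -0.82, "claw": -0.6}]}}

```text
time_s: 30.98
ee_pos: [0.559, -0.0292, 0.2546]
tcp_rot: [0.676, 0.209, -0.21, -0.675]
ft_force: [-0.5, -0.2, -1.4]
gripper_width: 0.0241
```

Run:
```python
from h import *
go(b2w(-.0764,.1107,.27),1.661)
```

```text
tx -104.8 ty 3.7 tz -59.3 spin -1.059 | yaw 0.602 tcp [ 0.559  -0.0292  0.2546] w 0.0241 F [-0.5 -0.2 -1.4] t 31.0 j7 0.68
```

{"fn": "servo_tool", "kwargs": {"targets": [{"tx": -10, "ty": 0, "tz": -6, "spin": -0.12, "claw": -0.6}, {"tx": -23, "ty": 0, "tz": -13, "spin": -0.24, "claw": -0.6}, {"tx": -36, "ty": 0, "tz": -20, "spin": -0.36, "claw": -0.6}, {"tx": -49, "ty": 0, "tz": -27, "spin": -0.48, "claw": -0.6}, {"tx": -62, "ty": 0, "tz": -34, "spin": -0.6, "claw": -0.6}, {"tx": -75, "ty": 0, "tz": -42, "spin": -0.72, "claw": -0.6}, {"tx": -88, "ty": 0, "tz": -50, "spin": -0.84, "claw": -0.6}, {"tx": -100, "ty": 0, "tz": -57, "spin": -0.96, "claw": -0.6}, {"tx": -105, "ty": 3, "tz": -59, "spin": -1.059, "claw": -0.6}, {"tx": -105, "ty": 3, "tz": -59, "spin": -1.059, "claw": -0.6}]}}

```text
time_s: 31.82
ee_pos: [0.504, -0.1388, 0.251]
tcp_rot: [-0.479, -0.52, 0.521, 0.479]
ft_force: [-0.4, 0.6, -1.2]
gripper_width: 0.0242
```

Run:
```python
from h import *
p=shot("wrist");p=shot("wrist")
go(b2w(-.0764,.1107,.135),1.661)
```

```text
tx -0.7 ty 135.3 tz -0.8 spin -0.01 | yaw 1.651 tcp [ 0.5052 -0.1367  0.2513] w 0.0245 F [ 0.2  1.2 -0.3] t 31.9 j7 1.81
```

{"fn": "servo_tool", "kwargs": {"targets": [{"tx": -0.7, "ty": 20, "tz": -0.8, "spin": -0.01, "claw": -0.6}, {"tx": -0.7, "ty": 55, "tz": -0.8, "spin": -0.01, "claw": -0.6}, {"tx": -0.7, "ty": 90, "tz": -0.8, "spin": -0.01, "claw": -0.6}, {"tx": -0.7, "ty": 120, "tz": -0.8, "spin": -0.01, "claw": -0.6}, {"tx": -0.7, "ty": 135, "tz": -0.8, "spin": -0.01, "claw": -0.6}, {"tx": -0.7, "ty": 140, "tz": -0.8, "spin": -0.01, "claw": -0.6}, {"tx": -0.7, "ty": 143, "tz": -0.8, "spin": -0.01, "claw": -0.6}, {"tx": -0.7, "ty": 143, "tz": -0.8, "spin": -0.01, "claw": -0.6}, {"tx": -0.7, "ty": 143, "tz": -0.8, "spin": -0.01, "claw": -0.6}, {"tx": -0.7, "ty": 143, "tz": -0.8, "spin": -0.01, "claw": -0.6}]}}

```text
time_s: 32.75
ee_pos: [0.5073, -0.1375, 0.1095]
tcp_rot: [0.477, 0.523, -0.522, -0.475]
ft_force: [0.4, -0.3, -0.3]
gripper_width: 0.0242
```

```bash
python3 avg.py 2;python3 chk.py 2 w21
python3 - <<'E'
from h import *
go(b2w(-.0764,.1107,.103),1.661)
p=shot("scene"); r,c,_=proj(p,b2w(-.08,.08,.09)); r,c=int(r),int(c)
cv2.imwrite("pics/s21c.png",cv2.resize(p["img"][r-60:r+60,c-80:c+80,::-1],None,fx=5,fy=5))
E
```

```text
P std [0.0003 0.     0.0003] mean box [-0.0758  0.1107  0.128 ]
rim box [-0.0797  0.1087  0.1373] off [-0.7 -9.3  4.4] [0.1 0.2 0.1] normal [ 0.014 -0.999  0.03 ]
[184. 243.] 0.9 [-0.0833  0.0542  0.065 ]
[131.  71.] 0.61 [-0.0819 -0.0561  0.0653]
[158. 160.] 0.58 [-0.0876  0.0082  0.0859]
[212. 328.] 0.56 [-0.0907  0.1087  0.0976]
P box [-0.0763  0.1107  0.1274] rim c box [-0.0802  0.1087  0.1361] r 0.0132 n 2696 394 tool-frame off [-0.7 -8.7  4.3] normal tool [ 0.019 -0.999  0.03 ]
seat [-0.08   0.111  0.061]
tx 0.0 ty 0.0 tz 0.0 spin None | yaw 1.665 tcp [ 0.5062 -0.1374  0.1084] w 0.0246 F [ 0.1  0.9 -0.1] t 33.1 j7 1.79
tx 0.1 ty 24.4 tz 0.1 spin 0.004 | yaw 1.665 tcp [ 0.5062 -0.1374  0.1084] w 0.0246 F [ 0.1  0.9 -0.1] t 33.1 j7 1.79
```

View pics/w21.png

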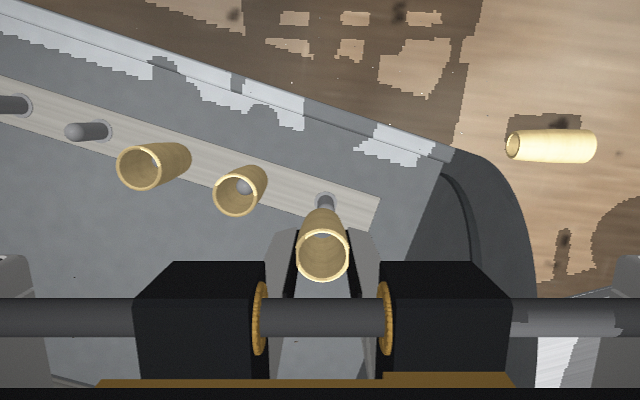

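View pics/s21c.png

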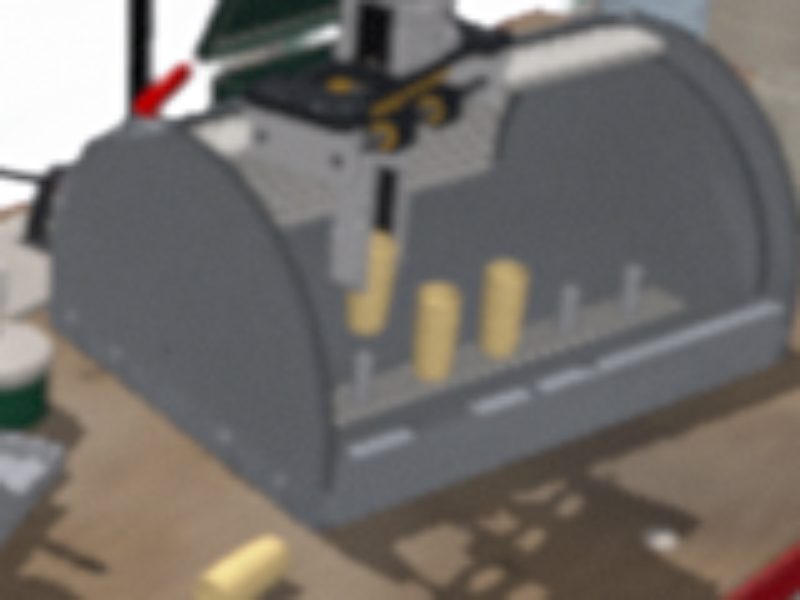

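{"fn": "servo_tool", "kwargs": {"force": 10, "targets": [{"tx": 1, "ty": 0, "tz": 1, "spin": 0, "claw": -0.6}, {"tx": 1, "ty": 4, "tz": 1, "spin": 0, "claw": -0.6}, {"tx": 1, "ty": 8, "tz": 1, "spin": 0, "claw": -0.6}, {"tx": 1, "ty": 12, "tz": 1, "spin": 0, "claw": -0.6}, {"tx": 1, "ty": 15, "tz": 1, "spin": 0, "claw": -0.6}, {"tx": 1, "ty": 18, "tz": 1, "spin": 0, "claw": -0.6}, {"tx": 1, "ty": 21, "tz": 1, "spin": 0, "claw": -0.6}, {"tx": 1, "ty": 24, "tz": 1, "spin": 0, "claw": -0.6}, {"tx": 1, "ty": 24, "tz": 1, "spin": 0, "claw": -0.6}, {"tx": 1, "ty": 24, "tz": 1, "spin": 0, "claw": -0.6}]}}

```text
time_s: 34.03
ee_pos: [0.505, -0.1364, 0.084]
tcp_rot: [-0.476, -0.523, 0.523, 0.476]
ft_force: [0.7, -0.7, -0.8]
gripper_width: 0.0245
```

```bash
python3 chk.py 2 w22
python3 - <<'E'
from h import *
p=shot("scene"); r,c,_=proj(p,b2w(-.08,.08,.09)); r,c=int(r),int(c)
cv2.imwrite("pics/s22c.png",cv2.resize(p["img"][r-60:r+60,c-80:c+80,::-1],None,fx=5,fy=5))
E
```

```text
P box [-0.0776  0.1114  0.1032] rim c box [-0.0816  0.1096  0.1117] r 0.0133 n 2700 399 tool-frame off [-0.4 -8.6  4.4] normal tool [-0.02  -1.    -0.007]
seat [-0.08   0.111  0.061]
tx 0.0 ty 0.0 tz 0.0 spin None | yaw 1.665 tcp [ 0.5051 -0.1365  0.0842] w 0.0245 F [ 1.  -0.6 -0.2] t 34.1 j7 1.78
```

View pics/s22c.png

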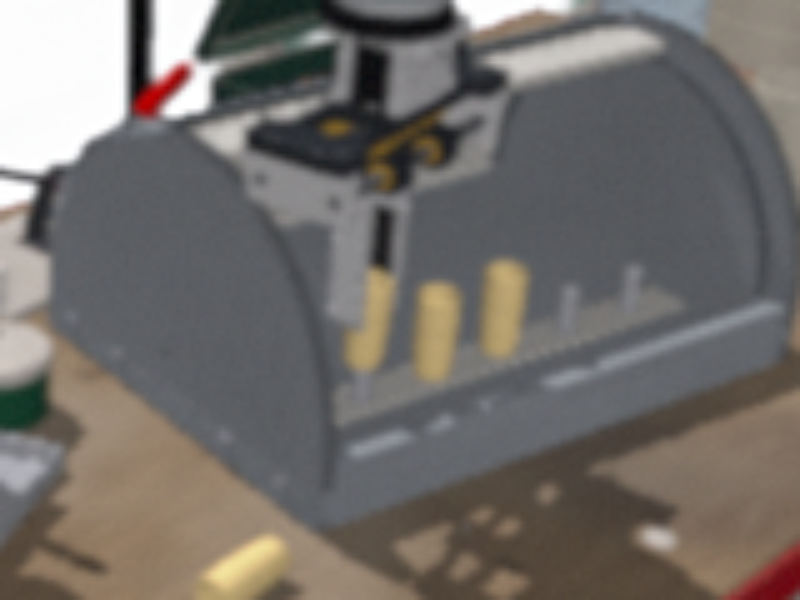

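{"fn": "servo_tool", "kwargs": {"targets": [{"tx": 0, "ty": 0, "tz": 0, "spin": 0, "claw": -0.3}, {"tx": 0, "ty": 0, "tz": 0, "spin": 0, "claw": -0.15}, {"tx": 0, "ty": 0, "tz": 0, "spin": 0, "claw": -0.15}, {"tx": 0, "ty": 0, "tz": 0, "spin": 0, "claw": -0.15}, {"tx": 0, "ty": 0, "tz": 0, "spin": 0, "claw": -0.15}, {"tx": 0, "ty": 0, "tz": 0, "spin": 0, "claw": -0.15}, {"tx": 0, "ty": 0, "tz": 0, "spin": 0, "claw": -0.15}, {"tx": 0, "ty": 0, "tz": 0, "spin": 0, "claw": -0.15}, {"tx": 0, "ty": 0, "tz": 0, "spin": 0, "claw": -0.15}, {"tx": 0, "ty": 0, "tz": 0, "spin": 0, "claw": -0.15}]}}

```text
time_s: 34.97
ee_pos: [0.5051, -0.1365, 0.0842]
tcp_rot: [0.476, 0.523, -0.523, -0.476]
ft_force: [-0.1, 0.2, 0.5]
gripper_width: 0.0401
```

```bash
python3 chk.py 2 w23
python3 - <<'E'
from h import *
p=shot("scene"); r,c,_=proj(p,b2w(-.08,.08,.09)); r,c=int(r),int(c)
cv2.imwrite("pics/s23c.png",cv2.resize(p["img"][r-60:r+60,c-80:c+80,::-1],None,fx=5,fy=5))
E
```

```text
P box [-0.0776  0.1114  0.1032] rim c box [-0.0793  0.1102  0.0886] r 0.0132 n 1285 388 tool-frame off [-0.6 14.5  2. ] normal tool [-0.008 -1.     0.003]
seat [-0.08   0.111  0.061]
tx 0.0 ty 0.0 tz 0.0 spin None | yaw 1.665 tcp [ 0.5051 -0.1365  0.0842] w 0.04 F [ 0.3 -0.6  0.1] t 35.0 j7 1.78
```

View pics/w23.png

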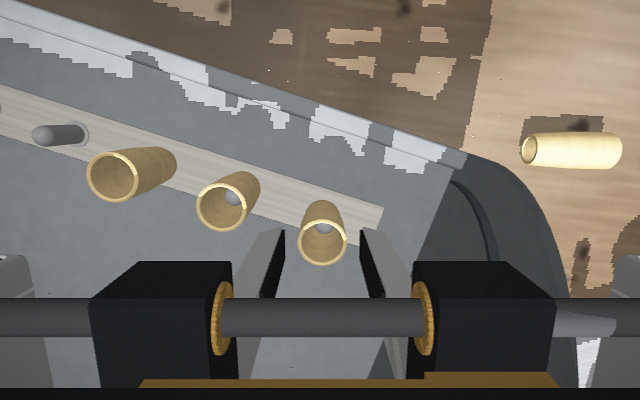

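View pics/s23c.png

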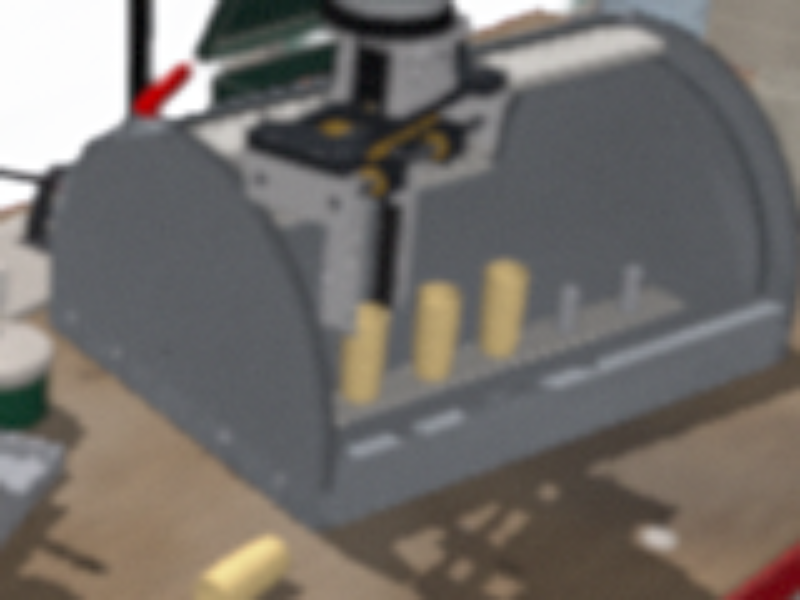

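Run:
```python
from h import *
print(peg(2,.048)); go(peg(2,.048)+[0,0,.055],SY)
```

```text
[0.55455612 0.19640366 0.1373193 ]
tx 326.8 ty -89.1 tz -80.5 spin -0.259 | yaw 1.665 tcp [ 0.5051 -0.1365  0.0842] w 0.0398 F [0.4 0.2 0.1] t 35.1 j7 1.78
```

{"fn": "servo_tool", "kwargs": {"targets": [{"tx": 0, "ty": -40, "tz": 0, "spin": 0, "claw": -0.15}, {"tx": 0, "ty": -80, "tz": 0, "spin": 0, "claw": -0.1}, {"tx": 0, "ty": -120, "tz": 0, "spin": 0, "claw": 0.28}, {"tx": 20, "ty": -145, "tz": -5, "spin": -0.05, "claw": 0.28}, {"tx": 59, "ty": -145, "tz": -15, "spin": -0.1, "claw": 0.28}, {"tx": 98, "ty": -145, "tz": -25, "spin": -0.15, "claw": 0.28}, {"tx": 137, "ty": -145, "tz": -35, "spin": -0.2, "claw": 0.28}, {"tx": 176, "ty": -145, "tz": -45, "spin": -0.25, "claw": 0.28}, {"tx": 215, "ty": -145, "tz": -54, "spin": -0.259, "claw": 0.28}, {"tx": 255, "ty": -145, "tz": -63, "spin": -0.259, "claw": 0.28}]}}

```text
time_s: 35.9
ee_pos: [0.5438, 0.1248, 0.2293]
tcp_rot: [0.405, 0.58, -0.58, -0.404]
ft_force: [1.3, -0.4, 0.6]
gripper_width: 0.0602
```

Run:
```python
from h import *
go(peg(2,.048)+[0,0,.055],SY)
```

```text
tx 63.4 ty 56.0 tz -34.8 spin -0.0 | yaw 1.924 tcp [0.5438 0.1248 0.2293] w 0.0602 F [ 1.3 -0.4  0.6] t 35.9 j7 1.53
```

{"fn": "servo_tool", "kwargs": {"targets": [{"tx": 25, "ty": 0, "tz": -14, "spin": 0, "claw": 0.28}, {"tx": 50, "ty": 0, "tz": -28, "spin": 0, "claw": 0.28}, {"tx": 63, "ty": 0, "tz": -35, "spin": 0, "claw": 0.28}, {"tx": 63, "ty": 0, "tz": -35, "spin": 0, "claw": 0.28}, {"tx": 63, "ty": 20, "tz": -35, "spin": 0, "claw": 0.28}, {"tx": 63, "ty": 40, "tz": -35, "spin": 0, "claw": 0.28}, {"tx": 63, "ty": 56, "tz": -35, "spin": 0, "claw": 0.28}, {"tx": 63, "ty": 56, "tz": -35, "spin": 0, "claw": 0.28}, {"tx": 63, "ty": 56, "tz": -35, "spin": 0, "claw": 0.28}, {"tx": 63, "ty": 56, "tz": -35, "spin": 0, "claw": 0.28}]}}

```text
time_s: 36.73
ee_pos: [0.5556, 0.1934, 0.1741]
tcp_rot: [0.405, 0.58, -0.58, -0.405]
ft_force: [0.7, 0.2, 0.6]
gripper_width: 0.0606
```

Run:
```python
from h import *
p=shot("wrist"); save(p,"w24"); p=shot("wrist");
go(peg(2,.048),SY)
print(proj(p,peg(2,.056)))
```

```text
tx 2.6 ty 56.2 tz 0.5 spin -0.001 | yaw 1.923 tcp [0.5558 0.1941 0.1745] w 0.0601 F [-0.2 -0.1 -0.9] t 36.8 j7 1.4
(np.float64(218.88860763915287), np.float64(327.36096830496723), np.float64(0.21856305299649037))
```

View pics/w24.png

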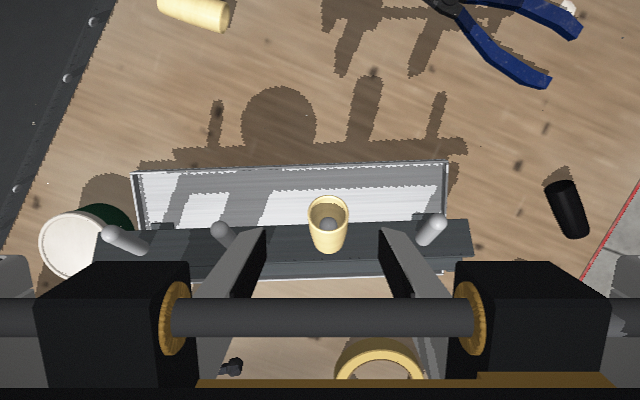

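Rim seen at (214,328), as predicted. Grip and draw.

{"fn": "servo_tool", "kwargs": {"force": 20, "targets": [{"tx": 2.6, "ty": 25, "tz": 1, "spin": 0, "claw": 0.28}, {"tx": 2.6, "ty": 50, "tz": 1, "spin": 0, "claw": 0.28}, {"tx": 2.6, "ty": 56, "tz": 1, "spin": 0, "claw": 0.28}, {"tx": 2.6, "ty": 56, "tz": 1, "spin": 0, "claw": -0.6}, {"tx": 2.6, "ty": 56, "tz": 1, "spin": 0, "claw": -0.6}, {"tx": 2.6, "ty": 56, "tz": 1, "spin": 0, "claw": -0.6}, {"tx": 2.6, "ty": 56, "tz": 1, "spin": 0, "claw": -0.6}, {"tx": 2.6, "ty": 56, "tz": 1, "spin": 0, "claw": -0.6}, {"tx": 2.6, "ty": 56, "tz": 1, "spin": 0, "claw": -0.6}, {"tx": 2.6, "ty": 56, "tz": 1, "spin": 0, "claw": -0.6}]}}

```text
time_s: 37.67
ee_pos: [0.5536, 0.1968, 0.1179]
tcp_rot: [0.405, 0.58, -0.58, -0.404]
ft_force: [-0.8, 0.6, 2.6]
gripper_width: 0.024
```

{"fn": "servo_tool", "kwargs": {"targets": [{"tx": 0, "ty": 0, "tz": 0, "spin": 0, "claw": -0.6}, {"tx": 0, "ty": -6.4, "tz": 4.5, "spin": 0, "claw": -0.6}, {"tx": 0, "ty": -13, "tz": 9, "spin": 0, "claw": -0.6}, {"tx": 0, "ty": -19.3, "tz": 13.5, "spin": 0, "claw": -0.6}, {"tx": 0, "ty": -25.7, "tz": 18, "spin": 0, "claw": -0.6}, {"tx": 0, "ty": -32, "tz": 22.5, "spin": 0, "claw": -0.6}, {"tx": 0, "ty": -38.6, "tz": 27, "spin": 0, "claw": -0.6}, {"tx": 0, "ty": -45, "tz": 31.5, "spin": 0, "claw": -0.6}, {"tx": 0, "ty": -51.4, "tz": 36, "spin": 0, "claw": -0.6}, {"tx": 0, "ty": -60, "tz": 42, "spin": 0, "claw": -0.6}]}}

```text
time_s: 38.5
ee_pos: [0.5129, 0.1819, 0.1776]
tcp_rot: [-0.404, -0.58, 0.58, 0.405]
ft_force: [-1.0, 0.0, -0.4]
gripper_width: 0.0241
```

Run:
```python
from h import *
p=shot("wrist"); save(p,"w25")
go(b2w(-.05,.250,.14),BYAW)
```

```text
tx -194.9 ty 58.3 tz 18.4 spin 2.148 | yaw 1.924 tcp [0.5126 0.1817 0.1793] w 0.0242 F [-1.5 -0.8  0.2] t 38.5 j7 1.39
```

View pics/w25.png

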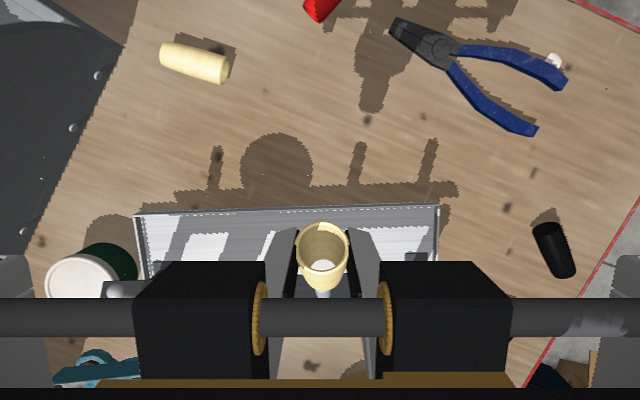

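{"fn": "servo_tool", "kwargs": {"targets": [{"tx": -10, "ty": -15, "tz": 5, "spin": 0.12, "claw": -0.6}, {"tx": -28, "ty": -25, "tz": 8, "spin": 0.24, "claw": -0.6}, {"tx": -48, "ty": -25, "tz": 10, "spin": 0.36, "claw": -0.6}, {"tx": -68, "ty": -25, "tz": 12, "spin": 0.48, "claw": -0.6}, {"tx": -88, "ty": -25, "tz": 14, "spin": 0.6, "claw": -0.6}, {"tx": -110, "ty": -25, "tz": 16, "spin": 0.72, "claw": -0.6}, {"tx": -132, "ty": -20, "tz": 17, "spin": 0.84, "claw": -0.6}, {"tx": -154, "ty": -10, "tz": 18, "spin": 0.96, "claw": -0.6}, {"tx": -176, "ty": 5, "tz": 18, "spin": 1.08, "claw": -0.6}, {"tx": -195, "ty": 25, "tz": 18, "spin": 1.2, "claw": -0.6}]}}

```text
time_s: 39.38
ee_pos: [0.5656, -0.0086, 0.1531]
tcp_rot: [0.663, 0.249, -0.247, -0.662]
ft_force: [0.7, 0.2, -1.2]
gripper_width: 0.0239
```

{"fn": "servo_tool", "kwargs": {"targets": [{"tx": 0, "ty": 0, "tz": 0, "spin": 0.12, "claw": -0.6}, {"tx": 0, "ty": 0, "tz": 0, "spin": 0.24, "claw": -0.6}, {"tx": 0, "ty": 0, "tz": 0, "spin": 0.36, "claw": -0.6}, {"tx": 0, "ty": 0, "tz": 0, "spin": 0.48, "claw": -0.6}, {"tx": 0, "ty": 0, "tz": 0, "spin": 0.6, "claw": -0.6}, {"tx": 0, "ty": 0, "tz": 0, "spin": 0.72, "claw": -0.6}, {"tx": 0, "ty": 0, "tz": 0, "spin": 0.84, "claw": -0.6}, {"tx": 0, "ty": 0, "tz": 0, "spin": 0.948, "claw": -0.6}, {"tx": 0, "ty": 15, "tz": 0, "spin": 0.948, "claw": -0.6}, {"tx": 0, "ty": 30, "tz": 0, "spin": 0.948, "claw": -0.6}]}}

```text
time_s: 40.22
ee_pos: [0.565, -0.0066, 0.1227]
tcp_rot: [-0.702, 0.078, -0.08, 0.703]
ft_force: [0.3, -0.9, -0.6]
gripper_width: 0.0244
```

Run:
```python
from h import *
p=shot("wrist"); save(p,"w26")
go(b2w(-.05,.210,.14),BYAW)
```

```text
tx 0.4 ty -1.4 tz -41.0 spin 0.001 | yaw -0.223 tcp [ 0.5625 -0.0064  0.1196] w 0.0242 F [-1.   0.1 -1.6] t 40.3 j7 0.07
```

View pics/w26.png

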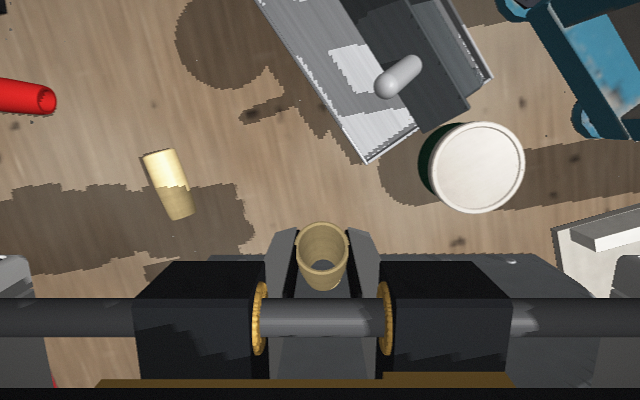

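{"fn": "servo_tool", "kwargs": {"force": 8, "targets": [{"tx": 0, "ty": -2, "tz": -5, "spin": 0, "claw": -0.6}, {"tx": 0, "ty": -2, "tz": -10, "spin": 0, "claw": -0.6}, {"tx": 0, "ty": -2, "tz": -15, "spin": 0, "claw": -0.6}, {"tx": 0, "ty": -2, "tz": -20, "spin": 0, "claw": -0.6}, {"tx": 0, "ty": -2, "tz": -25, "spin": 0, "claw": -0.6}, {"tx": 0, "ty": -2, "tz": -29, "spin": 0, "claw": -0.6}, {"tx": 0, "ty": -2, "tz": -33, "spin": 0, "claw": -0.6}, {"tx": 0, "ty": -2, "tz": -36, "spin": 0, "claw": -0.6}, {"tx": 0, "ty": -2, "tz": -39, "spin": 0, "claw": -0.6}, {"tx": 0, "ty": -2, "tz": -41, "spin": 0, "claw": -0.6}]}}

```text
time_s: 41.1
ee_pos: [0.5554, -0.0472, 0.1246]
tcp_rot: [-0.702, 0.079, -0.079, 0.703]
ft_force: [1.2, 2.0, 0.9]
gripper_width: 0.0244
```

{"fn": "servo_tool", "kwargs": {"targets": [{"tx": 0, "ty": 0, "tz": -0.5, "spin": 0, "claw": -0.6}, {"tx": 0, "ty": 0, "tz": -1, "spin": 0, "claw": -0.6}, {"tx": 0, "ty": 0, "tz": -1.5, "spin": 0, "claw": -0.6}, {"tx": 0, "ty": 0, "tz": -2, "spin": 0, "claw": -0.6}, {"tx": 0, "ty": 0, "tz": -2.5, "spin": 0, "claw": -0.6}, {"tx": 0, "ty": 0, "tz": -3, "spin": 0, "claw": -0.6}, {"tx": 0, "ty": 0, "tz": -3.5, "spin": 0, "claw": -0.6}, {"tx": 0, "ty": 0, "tz": -4, "spin": 0, "claw": -0.6}, {"tx": 0, "ty": 0, "tz": -4.5, "spin": 0, "claw": -0.6}, {"tx": 0, "ty": 0, "tz": -4.5, "spin": 0, "claw": -0.6}]}}

```text
time_s: 41.93
ee_pos: [0.5542, -0.0505, 0.1241]
tcp_rot: [-0.702, 0.079, -0.079, 0.703]
ft_force: [1.4, 4.6, -0.3]
gripper_width: 0.0246
```

```bash
python3 avg.py 2;python3 chk.py 2 w27
```

```text
P std [0. 0. 0.] mean box [-0.0488  0.2062  0.1431]
rim box [-0.0488  0.2121  0.1531] off [  0.  -10.    5.9] [0.8 0.2 0.6] normal [ 0.005 -0.996  0.09 ]
P box [-0.0488  0.2062  0.1432] rim c box [-0.049   0.2125  0.1532] r 0.0132 n 2593 525 tool-frame off [ -0.2 -10.    6.4] normal tool [-0.009 -0.996  0.087]
seat [-0.08   0.111  0.061]
tx 0.0 ty 0.0 tz 0.0 spin None | yaw -0.223 tcp [ 0.5542 -0.0505  0.1242] w 0.0244 F [1.1 4.5 1. ] t 42.3 j7 0.14
```

{"fn": "servo_tool", "kwargs": {"targets": [{"tx": 0, "ty": 0, "tz": -0.5, "spin": 0, "claw": -0.6}, {"tx": 0, "ty": 0, "tz": -1, "spin": 0, "claw": -0.6}, {"tx": 0, "ty": 0, "tz": -1.5, "spin": 0, "claw": -0.6}, {"tx": 0, "ty": 0, "tz": -2, "spin": 0, "claw": -0.6}, {"tx": 0, "ty": 0, "tz": -2.5, "spin": 0, "claw": -0.6}, {"tx": 0, "ty": 0, "tz": -3, "spin": 0, "claw": -0.6}, {"tx": 0, "ty": 0, "tz": -3, "spin": 0, "claw": -0.6}, {"tx": 0, "ty": 0, "tz": -3, "spin": 0, "claw": -0.6}, {"tx": 0, "ty": 0, "tz": -3, "spin": 0, "claw": -0.6}, {"tx": 0, "ty": 0, "tz": -3, "spin": 0, "claw": -0.6}]}}

```text
time_s: 43.17
ee_pos: [0.5542, -0.0503, 0.1241]
tcp_rot: [-0.701, 0.078, -0.078, 0.704]
ft_force: [3.0, 9.9, 0.2]
gripper_width: 0.0242
```

```bash
python3 avg.py 2;python3 chk.py 2 w27
```

```text
P std [0. 0. 0.] mean box [-0.0488  0.2063  0.1432]
rim box [-0.0492  0.2119  0.1533] off [ -0.4 -10.1   5.7] [1.  0.2 0.8] normal [ 0.    -0.996  0.082]
P box [-0.0488  0.2063  0.1432] rim c box [-0.049   0.2126  0.1534] r 0.013 n 2563 503 tool-frame off [ -0.1 -10.2   6.4] normal tool [-0.014 -0.997  0.076]
seat [-0.08   0.111  0.061]
tx 0.0 ty 0.0 tz -0.0 spin None | yaw -0.221 tcp [ 0.5542 -0.0503  0.1242] w 0.0241 F [3.6 9.8 0.4] t 43.6 j7 0.15
```

View pics/w27.png

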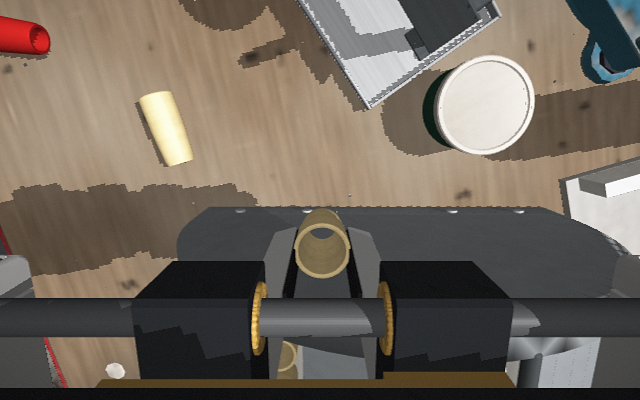

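{"fn": "servo_tool", "kwargs": {"force": 20, "targets": [{"tx": 0, "ty": 0, "tz": 5, "spin": 0, "claw": -0.6}, {"tx": 0, "ty": -5, "tz": 14, "spin": 0, "claw": -0.6}, {"tx": 0, "ty": -30, "tz": 20, "spin": 0, "claw": -0.6}, {"tx": 0, "ty": -65, "tz": 22, "spin": -0.1, "claw": -0.6}, {"tx": 0, "ty": -100, "tz": 22, "spin": -0.22, "claw": -0.6}, {"tx": 0, "ty": -130, "tz": 15, "spin": -0.34, "claw": -0.6}, {"tx": 0, "ty": -130, "tz": -15, "spin": -0.46, "claw": -0.6}, {"tx": 0, "ty": -130, "tz": -50, "spin": -0.58, "claw": -0.6}, {"tx": 0, "ty": -130, "tz": -90, "spin": -0.7, "claw": -0.6}, {"tx": 0, "ty": -130, "tz": -130, "spin": -0.82, "claw": -0.6}]}}

```text
time_s: 44.4
ee_pos: [0.5233, -0.1832, 0.2545]
tcp_rot: [0.676, 0.209, -0.21, -0.675]
ft_force: [0.5, 0.1, -1.3]
gripper_width: 0.0238
```

Run:
```python
from h import *
go(b2w(-.0783,-.1128,.255),1.033)
```

```text
tx -153.9 ty 18.8 tz -102.6 spin -0.431 | yaw 0.602 tcp [ 0.5233 -0.1832  0.2545] w 0.0238 F [ 0.5  0.1 -1.3] t 44.4 j7 1.01
```

{"fn": "servo_tool", "kwargs": {"targets": [{"tx": -20, "ty": 0, "tz": -13, "spin": -0.06, "claw": -0.6}, {"tx": -45, "ty": 0, "tz": -30, "spin": -0.13, "claw": -0.6}, {"tx": -70, "ty": 0, "tz": -47, "spin": -0.2, "claw": -0.6}, {"tx": -95, "ty": 0, "tz": -64, "spin": -0.27, "claw": -0.6}, {"tx": -120, "ty": 0, "tz": -80, "spin": -0.34, "claw": -0.6}, {"tx": -142, "ty": 5, "tz": -95, "spin": -0.41, "claw": -0.6}, {"tx": -154, "ty": 15, "tz": -103, "spin": -0.431, "claw": -0.6}, {"tx": -154, "ty": 35, "tz": -103, "spin": -0.431, "claw": -0.6}, {"tx": -154, "ty": 50, "tz": -103, "spin": -0.431, "claw": -0.6}, {"tx": -154, "ty": 50, "tz": -103, "spin": -0.431, "claw": -0.6}]}}

```text
time_s: 45.23
ee_pos: [0.4517, -0.3525, 0.2013]
tcp_rot: [-0.614, -0.345, 0.348, 0.618]
ft_force: [-0.0, 0.7, -1.2]
gripper_width: 0.0238
```

Run:
```python
from h import *
p=shot("wrist");p=shot("wrist")
go(b2w(-.0783,-.1128,.127),1.033)
```

```text
tx -1.1 ty 96.0 tz -1.6 spin -0.007 | yaw 1.026 tcp [ 0.454  -0.3531  0.204 ] w 0.024 F [-0.3  0.1 -0.9] t 45.3 j7 1.73
```

{"fn": "servo_tool", "kwargs": {"targets": [{"tx": -1, "ty": 15, "tz": -1.5, "spin": -0.007, "claw": -0.6}, {"tx": -1, "ty": 35, "tz": -1.5, "spin": -0.007, "claw": -0.6}, {"tx": -1, "ty": 60, "tz": -1.5, "spin": -0.007, "claw": -0.6}, {"tx": -1, "ty": 80, "tz": -1.5, "spin": -0.007, "claw": -0.6}, {"tx": -1, "ty": 92, "tz": -1.5, "spin": -0.007, "claw": -0.6}, {"tx": -1, "ty": 96, "tz": -1.5, "spin": -0.007, "claw": -0.6}, {"tx": -1, "ty": 96, "tz": -1.5, "spin": -0.007, "claw": -0.6}, {"tx": -1, "ty": 96, "tz": -1.5, "spin": -0.007, "claw": -0.6}, {"tx": -1, "ty": 96, "tz": -1.5, "spin": -0.007, "claw": -0.6}, {"tx": -1, "ty": 96, "tz": -1.5, "spin": -0.007, "claw": -0.6}]}}

```text
time_s: 46.17
ee_pos: [0.4564, -0.355, 0.1095]
tcp_rot: [0.615, 0.35, -0.349, -0.614]
ft_force: [-0.2, 0.2, -0.3]
gripper_width: 0.0239
```

```bash
python3 avg.py -2;python3 chk.py -2 w28
python3 - <<'E'
from h import *
go(b2w(-.0783,-.1128,.103),1.033)
p=shot("scene"); r,c,_=proj(p,b2w(-.08,-.08,.09)); r,c=int(r),int(c)
cv2.imwrite("pics/s28c.png",cv2.resize(p["img"][r-60:r+60,c-80:c+80,::-1],None,fx=5,fy=5))
E
```

```text
P std [0.0002 0.0001 0.0003] mean box [-0.0771 -0.1123  0.1278]
rim box [-0.0835 -0.1109  0.1379] off [ -0.7 -10.1   6.6] [0.1 0.2 0.1] normal [-0.008 -0.996  0.085]
[188. 401.] 0.84 [-0.0818 -0.0577  0.0653]
[215. 319.] 0.79 [-0.0948 -0.1085  0.1167]
[165. 486.] 0.76 [-0.0861 -0.0117  0.0887]
P box [-0.0774 -0.1121  0.1273] rim c box [-0.0839 -0.1108  0.1372] r 0.0133 n 2486 444 tool-frame off [-0.7 -9.9  6.6] normal tool [ 0.044 -0.995  0.089]
seat [-0.08  -0.113  0.061]
tx 0.0 ty 0.0 tz 0.0 spin None | yaw 1.034 tcp [ 0.4556 -0.3544  0.1083] w 0.0238 F [ 0.8  0.7 -0.5] t 46.6 j7 1.75
tx -0.9 ty 24.3 tz 0.7 spin 0.001 | yaw 1.034 tcp [ 0.4556 -0.3544  0.1083] w 0.0238 F [ 0.8  0.7 -0.5] t 46.6 j7 1.75
```

View pics/w28.png

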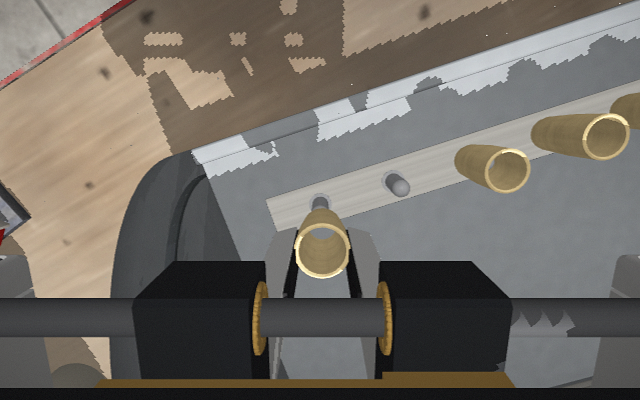

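View pics/s28c.png

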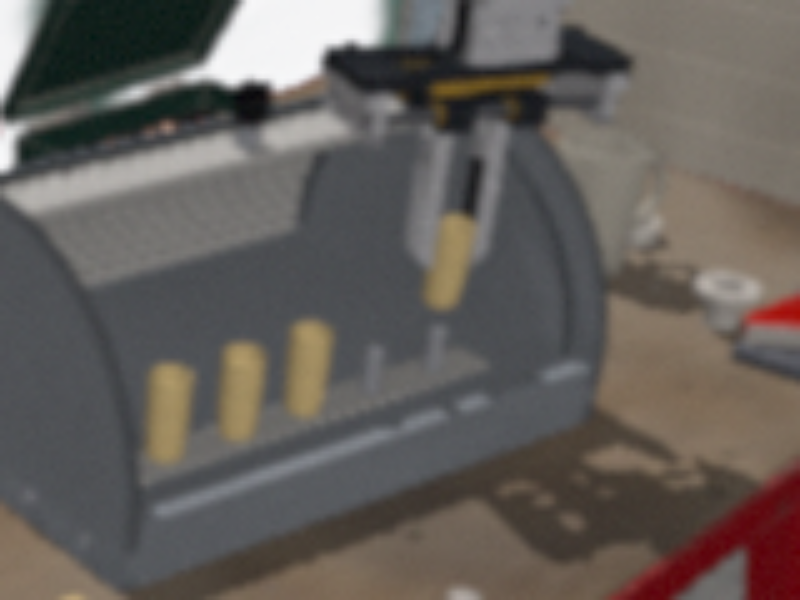

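{"fn": "servo_tool", "kwargs": {"force": 10, "targets": [{"tx": 0, "ty": 0, "tz": 0.7, "spin": 0, "claw": -0.6}, {"tx": 0, "ty": 4, "tz": 0.7, "spin": 0, "claw": -0.6}, {"tx": 0, "ty": 8, "tz": 0.7, "spin": 0, "claw": -0.6}, {"tx": 0, "ty": 12, "tz": 0.7, "spin": 0, "claw": -0.6}, {"tx": 0, "ty": 15, "tz": 0.7, "spin": 0, "claw": -0.6}, {"tx": 0, "ty": 18, "tz": 0.7, "spin": 0, "claw": -0.6}, {"tx": 0, "ty": 21, "tz": 0.5, "spin": 0, "claw": -0.6}, {"tx": 0, "ty": 24.5, "tz": 0, "spin": 0, "claw": -0.6}, {"tx": 0, "ty": 24.5, "tz": 0, "spin": 0, "claw": -0.6}, {"tx": 0, "ty": 24.5, "tz": 0, "spin": 0, "claw": -0.6}]}}

```text
time_s: 47.45
ee_pos: [0.4555, -0.3544, 0.0834]
tcp_rot: [-0.615, -0.349, 0.35, 0.615]
ft_force: [-1.1, -0.4, -0.6]
gripper_width: 0.0242
```

```bash
python3 chk.py -2 w29
python3 - <<'E'
from h import *
p=shot("scene"); r,c,_=proj(p,b2w(-.08,-.08,.09)); r,c=int(r),int(c)
cv2.imwrite("pics/s29c.png",cv2.resize(p["img"][r-60:r+60,c-80:c+80,::-1],None,fx=5,fy=5))
E
```

```text
P box [-0.0774 -0.1122  0.1026] rim c box [-0.0831 -0.1095  0.1125] r 0.0145 n 2476 523 tool-frame off [ 0.7 -9.9  6.3] normal tool [-0.002 -0.996  0.086]
seat [-0.08  -0.113  0.061]
tx 0.0 ty 0.0 tz 0.0 spin None | yaw 1.034 tcp [ 0.4557 -0.3545  0.0836] w 0.024 F [ 0.1  0.1 -0.1] t 47.5 j7 1.76
```

View pics/s29c.png

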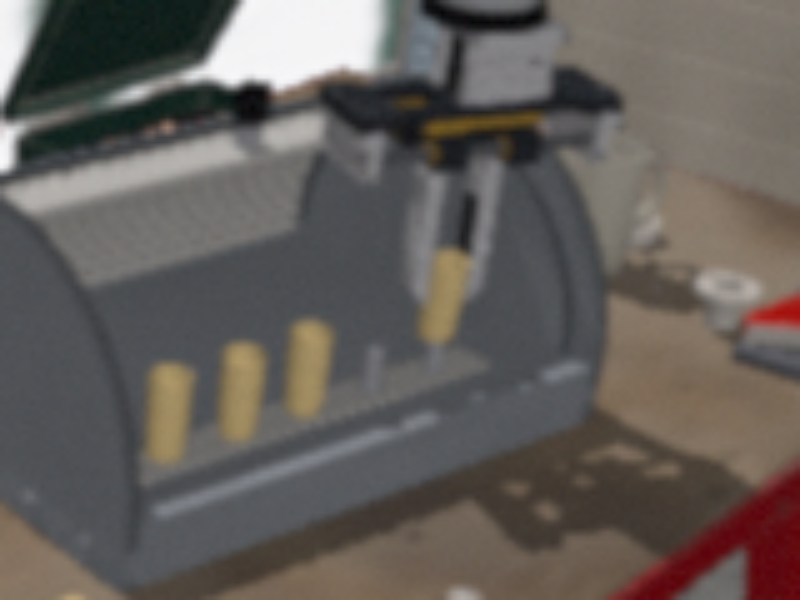

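Engaged on the tip; release and let it drop.

{"fn": "servo_tool", "kwargs": {"targets": [{"tx": 0, "ty": 0, "tz": 0, "spin": 0, "claw": -0.3}, {"tx": 0, "ty": 0, "tz": 0, "spin": 0, "claw": -0.15}, {"tx": 0, "ty": 0, "tz": 0, "spin": 0, "claw": -0.15}, {"tx": 0, "ty": 0, "tz": 0, "spin": 0, "claw": -0.15}, {"tx": 0, "ty": 0, "tz": 0, "spin": 0, "claw": -0.15}, {"tx": 0, "ty": 0, "tz": 0, "spin": 0, "claw": -0.15}, {"tx": 0, "ty": 0, "tz": 0, "spin": 0, "claw": -0.15}, {"tx": 0, "ty": 0, "tz": 0, "spin": 0, "claw": -0.15}, {"tx": 0, "ty": 0, "tz": 0, "spin": 0, "claw": -0.15}, {"tx": 0, "ty": 0, "tz": 0, "spin": 0, "claw": -0.15}]}}

```text
time_s: 48.38
ee_pos: [0.4556, -0.3545, 0.0837]
tcp_rot: [-0.615, -0.349, 0.349, 0.615]
ft_force: [-0.1, 0.6, 0.3]
gripper_width: 0.04
```

```bash
python3 chk.py -2 w30
```

```text
P box [-0.0774 -0.1121  0.1027] rim c box [-0.0789 -0.1123  0.0888] r 0.0132 n 1321 380 tool-frame off [-0.7 13.9  1.4] normal tool [-0.003 -1.    -0.007]
seat [-0.08  -0.113  0.061]
tx 0.0 ty 0.0 tz 0.0 spin None | yaw 1.034 tcp [ 0.4556 -0.3544  0.0837] w 0.0395 F [-0.9 -0.9  0.4] t 48.4 j7 1.76
```

View pics/w30.png

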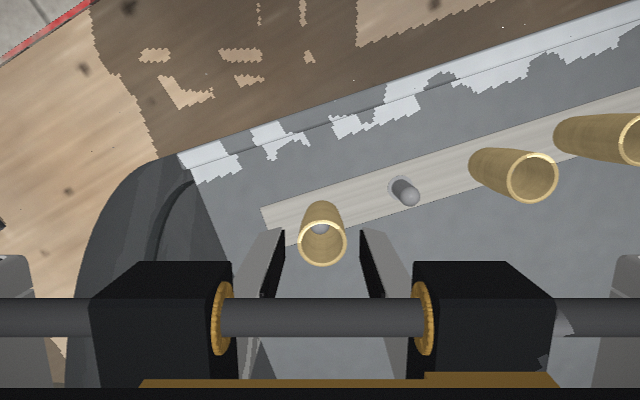

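Run:
```python
from h import *
go([.446,.03,.22],-.224,False)
```

```text
tx 325.4 ty -136.3 tz 204.9 spin 1.258 | yaw 1.034 tcp [ 0.4556 -0.3544  0.0837] w 0.0395 F [-0.9 -0.9  0.4] t 48.4 j7 1.76
```

{"fn": "servo_tool", "kwargs": {"targets": [{"tx": 0, "ty": -40, "tz": 0, "spin": 0, "claw": -0.15}, {"tx": 0, "ty": -80, "tz": 0, "spin": 0, "claw": -0.15}, {"tx": 0, "ty": -120, "tz": 0, "spin": 0.06, "claw": 0.2}, {"tx": 20, "ty": -140, "tz": 12, "spin": 0.15, "claw": 0.2}, {"tx": 55, "ty": -140, "tz": 34, "spin": 0.27, "claw": 0.2}, {"tx": 90, "ty": -140, "tz": 56, "spin": 0.39, "claw": 0.2}, {"tx": 125, "ty": -140, "tz": 78, "spin": 0.51, "claw": 0.2}, {"tx": 160, "ty": -140, "tz": 100, "spin": 0.63, "claw": 0.2}, {"tx": 195, "ty": -140, "tz": 122, "spin": 0.75, "claw": 0.2}, {"tx": 230, "ty": -140, "tz": 144, "spin": 0.87, "claw": 0.2}]}}

```text
time_s: 49.27
ee_pos: [0.4494, -0.0874, 0.2239]
tcp_rot: [-0.704, -0.061, 0.061, 0.705]
ft_force: [1.2, -0.5, -0.6]
gripper_width: 0.0566
```

Run:
```python
from h import *
go([.446,.03,.20],-.224,False)
```

```text
tx 16.8 ty 23.9 tz 116.3 spin 0.396 | yaw 0.172 tcp [ 0.4494 -0.0874  0.2239] w 0.0566 F [ 1.2 -0.5 -0.6] t 49.3 j7 0.49
```

{"fn": "servo_tool", "kwargs": {"targets": [{"tx": 5, "ty": 5, "tz": 35, "spin": 0.1, "claw": 0.2}, {"tx": 10, "ty": 10, "tz": 70, "spin": 0.2, "claw": 0.2}, {"tx": 15, "ty": 20, "tz": 100, "spin": 0.3, "claw": 0.2}, {"tx": 17, "ty": 24, "tz": 116, "spin": 0.396, "claw": 0.2}, {"tx": 17, "ty": 24, "tz": 116, "spin": 0.396, "claw": 0.2}, {"tx": 17, "ty": 24, "tz": 116, "spin": 0.396, "claw": 0.2}, {"tx": 17, "ty": 24, "tz": 116, "spin": 0.396, "claw": 0.2}, {"tx": 17, "ty": 24, "tz": 116, "spin": 0.396, "claw": 0.2}, {"tx": 17, "ty": 24, "tz": 116, "spin": 0.396, "claw": 0.2}, {"tx": 17, "ty": 24, "tz": 116, "spin": 0.396, "claw": 0.2}]}}

```text
time_s: 50.1
ee_pos: [0.4463, 0.0265, 0.2]
tcp_rot: [-0.703, 0.077, -0.078, 0.703]
ft_force: [-0.4, 0.3, 0.7]
gripper_width: 0.0564
```

```bash
cat > tip.py <<'E'
from h import *
p=shot("wrist"); save(p,"wt")
c=cloud(p); hsv=cv2.cvtColor(p["img"],cv2.COLOR_RGB2HSV)
D=eyes.pinpoint("tipped_mid",p)
for d in D[:4]: print(np.round(d["position"]),round(d["conf"],2),w(p,*d["position"]).round(4))
g=w(p,*D[0]["position"])
m=(p["range_z"]>0)&(np.linalg.norm((c-g)[...,:2],axis=-1)<.05)&(c[...,2]>.012)&(c[...,2]<.045)
n,lab,st,ce=cv2.connectedComponentsWithStats(m.astype(np.uint8)); k=1+np.argmax(st[1:,4]); v=c[lab==k]
print("n",len(v),"zmax",np.percentile(v[:,2],[50,99]).round(4))
(cx,cy),(a,b),an=cv2.minAreaRect((v[:,:2]*1000).astype(np.float32)); print("rect",cx,cy,a,b,an)
u=v[:,:2]-v[:,:2].mean(0); V=np.linalg.svd(u,full_matrices=False)[2][0]; V*=np.sign(V[1])
# axis direction from the ridge: fit cylinder
from scipy.optimize import least_squares
def f(q):
    d=np.array([np.cos(q[2]),np.sin(q[2]),0]); e=v-[q[0],q[1],.013]; return np.linalg.norm(e-np.outer(e@d,d),axis=1)-.013
s=least_squares(f,[cx/1000,cy/1000,np.arctan2(V[1],V[0])],loss="soft_l1",f_scale=.002); q=s.x
d=np.array([np.cos(q[2]),np.sin(q[2]),0]); t=(v-[q[0],q[1],.013])@d; lo,hi=np.percentile(t,[.5,99.5]); mid=np.r_[q[:2],.013]+d*(lo+hi)/2
print("axis ang",q[2],"res",np.median(abs(s.fun)),"len",hi-lo,"mid",mid.round(4))
E
python3 tip.py; python3 -c "
from h import *
go([.446,.03,.20],-.224,False)"
```

```text
[179. 319.] 0.84 [0.445  0.0314 0.0259]
n 1261 zmax [0.0236 0.0268]
rect 444.8297119140625 31.922788619995117 25.776363372802734 55.880531311035156 4.234356880187988
axis ang 1.6346240974367354 res 0.0006651734823195279 len 0.055280818496842965 mid [0.4446 0.032  0.013 ]
tx -0.9 ty -0.1 tz 3.0 spin 0.005 | yaw -0.219 tcp [0.4462 0.0269 0.1999] w 0.0566 F [-0.3  0.  -0.4] t 50.2 j7 -0.08
```

View pics/wt.png

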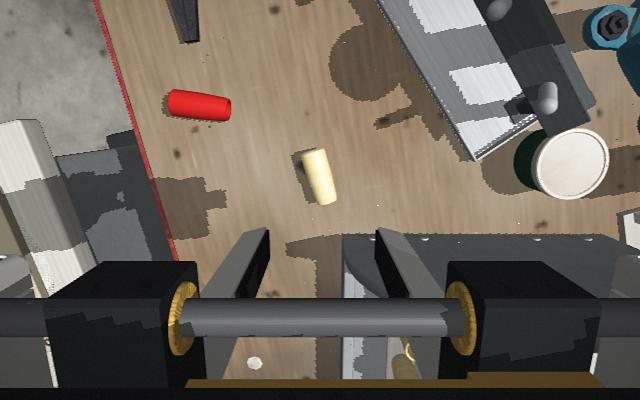

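```bash
python3 -c "
from h import *
go([.4442,.038,.003],.064,False)"
```

```text
tx -4.4 ty 196.9 tz 10.4 spin -0.283 | yaw -0.219 tcp [0.4462 0.0269 0.1999] w 0.0566 F [-0.3  0.  -0.4] t 50.2 j7 -0.08
```

{"fn": "servo_tool", "kwargs": {"targets": [{"tx": -4, "ty": 15, "tz": 10, "spin": -0.12, "claw": 0.2}, {"tx": -4.4, "ty": 40, "tz": 10.4, "spin": -0.24, "claw": 0.2}, {"tx": -4.4, "ty": 70, "tz": 10.4, "spin": -0.283, "claw": 0.2}, {"tx": -4.4, "ty": 100, "tz": 10.4, "spin": -0.283, "claw": 0.2}, {"tx": -4.4, "ty": 130, "tz": 10.4, "spin": -0.283, "claw": 0.2}, {"tx": -4.4, "ty": 145, "tz": 10.4, "spin": -0.283, "claw": 0.2}, {"tx": -4.4, "ty": 150, "tz": 10.4, "spin": -0.283, "claw": 0.2}, {"tx": -4.4, "ty": 150, "tz": 10.4, "spin": -0.283, "claw": 0.2}, {"tx": -4.4, "ty": 150, "tz": 10.4, "spin": -0.283, "claw": 0.2}, {"tx": -4.4, "ty": 150, "tz": 10.4, "spin": -0.283, "claw": 0.2}]}}

```text
time_s: 51.03
ee_pos: [0.445, 0.0387, 0.0508]
tcp_rot: [-0.707, -0.024, 0.022, 0.707]
ft_force: [-0.0, -1.1, 0.8]
gripper_width: 0.0562
```

```bash
python3 tip.py; python3 -c "
from h import *
go([.4442,.038,.003],.064,False)"
```

```text
[233. 321.] 0.95 [0.4445 0.0353 0.0254]
n 3245 zmax [0.0236 0.0265]
rect 444.9288024902344 32.10540771484375 25.904212951660156 56.2655029296875 4.2945380210876465
axis ang 1.6413997321993805 res 0.000589331278973336 len 0.05522849273476185 mid [0.4449 0.0321 0.013 ]
tx -0.9 ty 47.8 tz -0.9 spin 0.001 | yaw 0.065 tcp [0.445  0.0389 0.0508] w 0.0569 F [-0.  -0.2 -0.4] t 51.1 j7 0.27
```

View pics/wt.png

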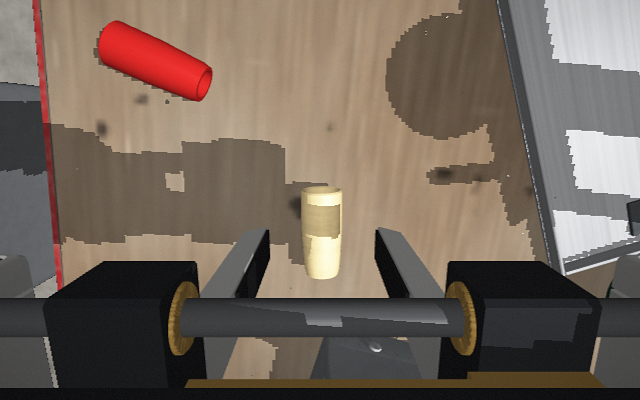

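{"fn": "servo_tool", "kwargs": {"force": 20, "targets": [{"tx": -0.5, "ty": 20, "tz": -0.9, "spin": 0, "claw": 0.2}, {"tx": -0.5, "ty": 38, "tz": -0.9, "spin": 0, "claw": 0.2}, {"tx": -0.5, "ty": 46.5, "tz": -0.9, "spin": 0, "claw": 0.2}, {"tx": -0.5, "ty": 46.5, "tz": -0.9, "spin": 0, "claw": -0.6}, {"tx": -0.5, "ty": 46.5, "tz": -0.9, "spin": 0, "claw": -0.6}, {"tx": -0.5, "ty": 46.5, "tz": -0.9, "spin": 0, "claw": -0.6}, {"tx": -0.5, "ty": 46.5, "tz": -0.9, "spin": 0, "claw": -0.6}, {"tx": -0.5, "ty": 46.5, "tz": -0.9, "spin": 0, "claw": -0.6}, {"tx": -0.5, "ty": 46.5, "tz": -0.9, "spin": 0, "claw": -0.6}, {"tx": -0.5, "ty": 46.5, "tz": -0.9, "spin": 0, "claw": -0.6}]}}

```text
time_s: 51.97
ee_pos: [0.4442, 0.038, 0.0037]
tcp_rot: [-0.707, -0.023, 0.022, 0.707]
ft_force: [0.1, -0.2, 5.5]
gripper_width: 0.024
```

{"fn": "servo_tool", "kwargs": {"targets": [{"tx": 0, "ty": 0, "tz": 0, "spin": 0, "claw": -0.6}, {"tx": 0, "ty": -10, "tz": 0, "spin": 0, "claw": -0.6}, {"tx": 0, "ty": -30, "tz": 0, "spin": 0, "claw": -0.6}, {"tx": 0, "ty": -60, "tz": 0, "spin": 0, "claw": -0.6}, {"tx": 0, "ty": -90, "tz": 0, "spin": 0, "claw": -0.6}, {"tx": 0, "ty": -120, "tz": 0, "spin": 0, "claw": -0.6}, {"tx": 0, "ty": -150, "tz": 0, "spin": 0, "claw": -0.6}, {"tx": 0, "ty": -180, "tz": 0, "spin": 0, "claw": -0.6}, {"tx": 0, "ty": -205, "tz": 0, "spin": 0, "claw": -0.6}, {"tx": 0, "ty": -215, "tz": 0, "spin": 0, "claw": -0.6}]}}

```text
time_s: 52.8
ee_pos: [0.4448, 0.0376, 0.2211]
tcp_rot: [-0.706, -0.024, 0.021, 0.707]
ft_force: [-0.6, 0.6, -0.5]
gripper_width: 0.024
```

Run:
```python
from h import *
p=shot("wrist"); p=shot("wrist"); save(p,"w32"); P=P_now(); c=cloud(p)
hsv=cv2.cvtColor(p["img"],cv2.COLOR_RGB2HSV)
m=(p["range_z"]>0)&(np.linalg.norm(c-P,axis=-1)<.05)&(hsv[...,1]>55)&(hsv[...,0]<35)&(hsv[...,0]>10)
R=Rn.from_quat(readout.read_state()["tcp_rot"]).as_matrix(); l=(c[m]-(P-[0,0,.019]))@R*1000
print(len(l),np.percentile(l,[1,50,99],axis=0).round(1))
go(b2w(-.035,.245,.0)+[0,0,.205],BYAW,False)
```

```text
4641 [[-11.5 -24.4 -22.5]
 [  0.7 -21.4   3.7]
 [ 12.6   0.6  21.6]]
tx 127.9 ty 15.1 tz -62.2 spin 0.289 | yaw 0.065 tcp [0.4446 0.038  0.2197] w 0.0239 F [-0.4 -0.6 -1. ] t 52.9 j7 0.3
```

View pics/w32.png

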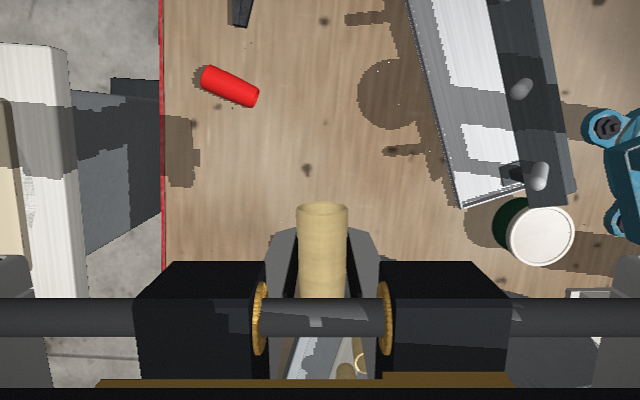

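Run:
```python
from h import *
go(b2w(-.035,.216,.0)+[0,0,.208],BYAW,False)
```

```text
tx 119.6 ty 12.1 tz -90.0 spin 0.289 | yaw 0.065 tcp [0.4446 0.038  0.2197] w 0.0239 F [-0.4 -0.6 -1. ] t 52.9 j7 0.3
```

{"fn": "servo_tool", "kwargs": {"targets": [{"tx": 15, "ty": 0, "tz": -5, "spin": 0.06, "claw": -0.6}, {"tx": 35, "ty": 0, "tz": -20, "spin": 0.12, "claw": -0.6}, {"tx": 60, "ty": 0, "tz": -40, "spin": 0.18, "claw": -0.6}, {"tx": 85, "ty": 0, "tz": -60, "spin": 0.24, "claw": -0.6}, {"tx": 105, "ty": 0, "tz": -78, "spin": 0.289, "claw": -0.6}, {"tx": 120, "ty": 5, "tz": -90, "spin": 0.289, "claw": -0.6}, {"tx": 120, "ty": 12, "tz": -90, "spin": 0.289, "claw": -0.6}, {"tx": 120, "ty": 12, "tz": -90, "spin": 0.289, "claw": -0.6}, {"tx": 120, "ty": 12, "tz": -90, "spin": 0.289, "claw": -0.6}, {"tx": 120, "ty": 12, "tz": -90, "spin": 0.289, "claw": -0.6}]}}

```text
time_s: 53.73
ee_pos: [0.5679, -0.0433, 0.2055]
tcp_rot: [-0.702, 0.08, -0.078, 0.703]
ft_force: [-0.1, 0.8, -0.7]
gripper_width: 0.0239
```

Run:
```python
from h import *
p=shot("wrist"); p=shot("wrist"); save(p,"w33")
go(b2w(-.035,.216,.0)+[0,0,.182],BYAW,False)
p=shot("scene"); r,c,_=proj(p,b2w(-.03,.2,.18)); r,c=int(r),int(c)
cv2.imwrite("pics/s33c.png",cv2.resize(p["img"][r-60:r+60,c-80:c+80,::-1],None,fx=5,fy=5))
```

```text
tx 1.4 ty 24.3 tz -0.4 spin 0.001 | yaw -0.223 tcp [ 0.5685 -0.0433  0.2063] w 0.024 F [ 0.2 -0.5 -0.3] t 53.8 j7 0.26
```

View pics/s33c.png

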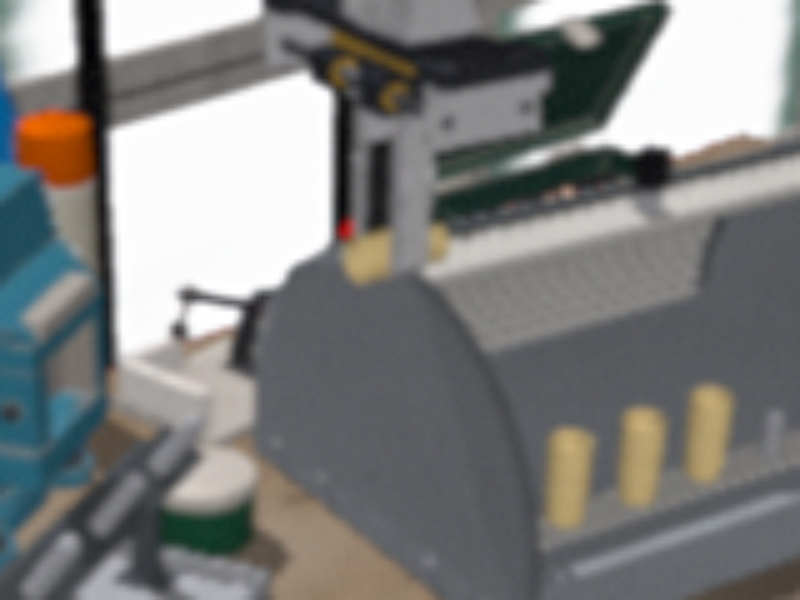

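{"fn": "servo_tool", "kwargs": {"force": 8, "targets": [{"tx": 0, "ty": 5, "tz": 0, "spin": 0, "claw": -0.6}, {"tx": 0, "ty": 9, "tz": 0, "spin": 0, "claw": -0.6}, {"tx": 0, "ty": 12, "tz": 0, "spin": 0, "claw": -0.6}, {"tx": 0, "ty": 15, "tz": 0, "spin": 0, "claw": -0.6}, {"tx": 0, "ty": 18, "tz": 0, "spin": 0, "claw": -0.6}, {"tx": 0, "ty": 21, "tz": 0, "spin": 0, "claw": -0.6}, {"tx": 0, "ty": 24, "tz": 0, "spin": 0, "claw": -0.6}, {"tx": 0, "ty": 26, "tz": 0, "spin": 0, "claw": -0.6}, {"tx": 0, "ty": 28, "tz": 0, "spin": 0, "claw": -0.6}, {"tx": 0, "ty": 28, "tz": 0, "spin": 0, "claw": -0.6}]}}

```text
time_s: 54.72
ee_pos: [0.5689, -0.0437, 0.1777]
tcp_rot: [-0.703, 0.079, -0.079, 0.703]
ft_force: [-0.8, 3.1, 2.1]
gripper_width: 0.0242
```

```bash
cat > look.py <<'E'
from h import *
import sys
p=shot("wrist"); save(p,"w"+sys.argv[1])
go(b2w(-.035,.216,.0)+[0,0,.182],BYAW,False)
p=shot("scene"); r,c,_=proj(p,b2w(-.03,.2,.17)); r,c=int(r),int(c)
a=cv2.resize(p["img"][r-40:r+40,c-50:c+50,::-1],None,fx=4,fy=4)
b=cv2.resize(cv2.imread("pics/w"+sys.argv[1]+".png")[150:350,200:450],None,fx=1.6,fy=1.6)
cv2.imwrite("pics/c"+sys.argv[1]+".png",np.hstack([a,b]))
E
python3 look.py 34
```

```text
tx 0.9 ty -4.1 tz 0.2 spin -0.0 | yaw -0.224 tcp [ 0.569  -0.0439  0.1779] w 0.0246 F [-0.4  3.7  0.9] t 54.8 j7 0.29
```

View pics/c34.png

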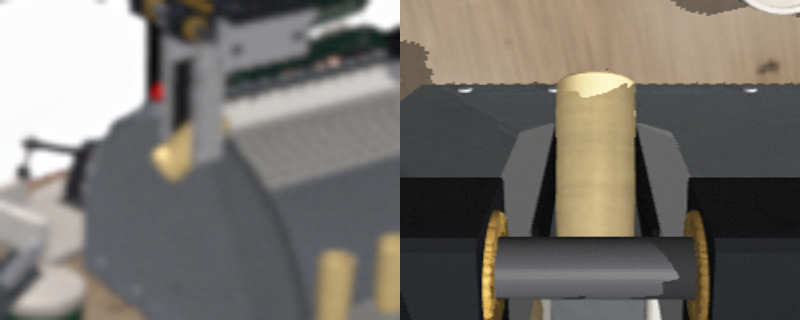

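{"fn": "servo_tool", "kwargs": {"targets": [{"tx": 0, "ty": 2, "tz": 0, "spin": 0, "claw": -0.6}, {"tx": 0, "ty": 4, "tz": 0, "spin": 0, "claw": -0.6}, {"tx": 0, "ty": 6, "tz": 0, "spin": 0, "claw": -0.6}, {"tx": 0, "ty": 8, "tz": 0, "spin": 0, "claw": -0.6}, {"tx": 0, "ty": 10, "tz": 0, "spin": 0, "claw": -0.6}, {"tx": 0, "ty": 12, "tz": 0, "spin": 0, "claw": -0.6}, {"tx": 0, "ty": 14, "tz": 0, "spin": 0, "claw": -0.6}, {"tx": 0, "ty": 17, "tz": -1, "spin": 0, "claw": -0.6}, {"tx": 0, "ty": 20, "tz": -2, "spin": 0, "claw": -0.6}, {"tx": 0, "ty": 22, "tz": -3, "spin": 0, "claw": -0.6}]}}

```text
time_s: 55.65
ee_pos: [0.5688, -0.0468, 0.1558]
tcp_rot: [-0.703, 0.079, -0.079, 0.703]
ft_force: [1.1, 3.1, 2.9]
gripper_width: 0.0246
```

```bash
python3 look.py 35
```

```text
tx 0.6 ty -26.5 tz 3.2 spin -0.0 | yaw -0.224 tcp [ 0.5686 -0.0469  0.1555] w 0.0244 F [ 1.2  3.3 -0.8] t 55.7 j7 0.31
```

View pics/c35.png

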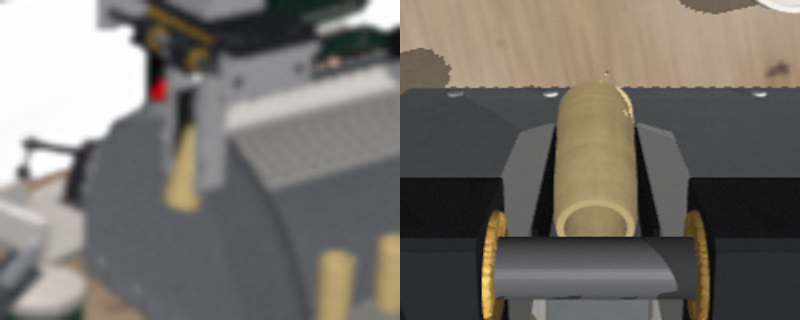

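{"fn": "servo_tool", "kwargs": {"targets": [{"tx": 0, "ty": 2, "tz": -1, "spin": 0, "claw": -0.6}, {"tx": 0, "ty": 4, "tz": -2, "spin": 0, "claw": -0.6}, {"tx": 0, "ty": 5, "tz": -3, "spin": 0, "claw": -0.6}, {"tx": 0, "ty": 5, "tz": -4, "spin": 0, "claw": -0.6}, {"tx": 0, "ty": 5, "tz": -5, "spin": 0, "claw": -0.6}, {"tx": 0, "ty": 5, "tz": -6, "spin": 0, "claw": -0.6}, {"tx": 0, "ty": 5, "tz": -7, "spin": 0, "claw": -0.6}, {"tx": 0, "ty": 5, "tz": -8, "spin": 0, "claw": -0.6}, {"tx": 0, "ty": 5, "tz": -8, "spin": 0, "claw": -0.6}, {"tx": 0, "ty": 5, "tz": -8, "spin": 0, "claw": -0.6}]}}

```text
time_s: 56.58
ee_pos: [0.567, -0.0527, 0.1505]
tcp_rot: [-0.702, 0.079, -0.078, 0.704]
ft_force: [3.8, 6.8, -2.4]
gripper_width: 0.0239
```

```bash
python3 look.py 36; python3 avg.py 0
python3 - <<'E'
from h import *
p=shot("side"); r,c,_=proj(p,b2w(-.03,.2,.17)); r,c=int(r),int(c)
cv2.imwrite("pics/sd36.png",cv2.resize(p["img"][r-40:r+40,c-50:c+50,::-1],None,fx=6,fy=6))
E
```

```text
tx 0.8 ty -31.4 tz 9.3 spin 0.001 | yaw -0.223 tcp [ 0.567  -0.0527  0.1505] w 0.0241 F [ 3.5  7.3 -1.8] t 56.6 j7 0.33
P std [0. 0. 0.] mean box [-0.0358  0.2068  0.1695]
rim box [-0.0359  0.2079  0.1935] off [ -0.1 -24.    1.2] [0.9 0.2 0.3] normal [ 0.034 -0.996 -0.069]
```

View pics/c36.png

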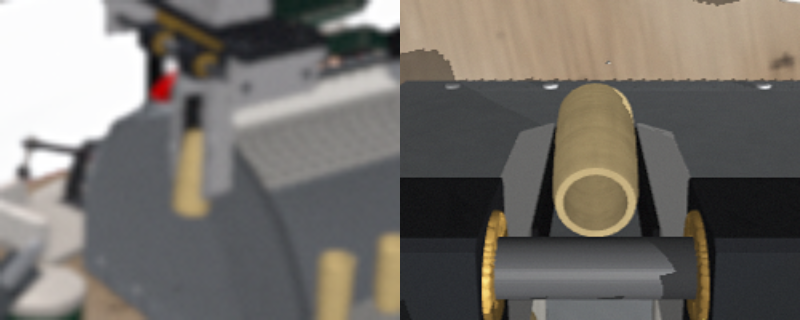

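{"fn": "servo_tool", "kwargs": {"force": 20, "targets": [{"tx": 0, "ty": 0, "tz": 5, "spin": 0, "claw": -0.6}, {"tx": 0, "ty": -5, "tz": 14, "spin": 0, "claw": -0.6}, {"tx": 0, "ty": -30, "tz": 20, "spin": 0, "claw": -0.6}, {"tx": 0, "ty": -65, "tz": 20, "spin": -0.1, "claw": -0.6}, {"tx": 0, "ty": -95, "tz": 15, "spin": -0.22, "claw": -0.6}, {"tx": 0, "ty": -100, "tz": 5, "spin": -0.34, "claw": -0.6}, {"tx": -10, "ty": -100, "tz": -20, "spin": -0.46, "claw": -0.6}, {"tx": -15, "ty": -100, "tz": -50, "spin": -0.58, "claw": -0.6}, {"tx": -20, "ty": -100, "tz": -85, "spin": -0.7, "claw": -0.6}, {"tx": -25, "ty": -100, "tz": -120, "spin": -0.82, "claw": -0.6}]}}

```text
time_s: 57.92
ee_pos: [0.5145, -0.168, 0.2514]
tcp_rot: [0.676, 0.209, -0.21, -0.675]
ft_force: [0.3, -0.1, -0.2]
gripper_width: 0.0242
```

Run:
```python
from h import *
go(b2w(-.075,-.0572,.25),1.347)
```

```text
tx -112.1 ty 20.7 tz -84.9 spin -0.745 | yaw 0.602 tcp [ 0.5145 -0.168   0.2514] w 0.0242 F [ 0.3 -0.1 -0.2] t 57.9 j7 1.14
```

{"fn": "servo_tool", "kwargs": {"targets": [{"tx": -14, "ty": 0, "tz": -10, "spin": -0.1, "claw": -0.6}, {"tx": -30, "ty": 0, "tz": -22, "spin": -0.2, "claw": -0.6}, {"tx": -48, "ty": 0, "tz": -35, "spin": -0.3, "claw": -0.6}, {"tx": -66, "ty": 0, "tz": -49, "spin": -0.42, "claw": -0.6}, {"tx": -84, "ty": 0, "tz": -63, "spin": -0.54, "claw": -0.6}, {"tx": -102, "ty": 0, "tz": -77, "spin": -0.66, "claw": -0.6}, {"tx": -112, "ty": 10, "tz": -85, "spin": -0.745, "claw": -0.6}, {"tx": -112, "ty": 30, "tz": -85, "spin": -0.745, "claw": -0.6}, {"tx": -112, "ty": 60, "tz": -85, "spin": -0.745, "claw": -0.6}, {"tx": -112, "ty": 80, "tz": -85, "spin": -0.745, "claw": -0.6}]}}

```text
time_s: 58.75
ee_pos: [0.4689, -0.3004, 0.1696]
tcp_rot: [-0.554, -0.438, 0.439, 0.555]
ft_force: [-0.0, -0.0, -1.6]
gripper_width: 0.0242
```

Run:
```python
from h import *
p=shot("wrist");p=shot("wrist")
go(b2w(-.075,-.0572,.108),1.347)
```

```text
tx -2.0 ty 79.3 tz -3.7 spin -0.007 | yaw 1.34 tcp [ 0.4676 -0.2988  0.1683] w 0.0244 F [-0.7  0.8  0.2] t 58.9 j7 2.06
```

{"fn": "servo_tool", "kwargs": {"targets": [{"tx": -1, "ty": 15, "tz": -2, "spin": -0.007, "claw": -0.6}, {"tx": -1, "ty": 35, "tz": -2, "spin": -0.007, "claw": -0.6}, {"tx": -1, "ty": 55, "tz": -2, "spin": -0.007, "claw": -0.6}, {"tx": -1, "ty": 68, "tz": -2, "spin": -0.007, "claw": -0.6}, {"tx": -1, "ty": 76, "tz": -2, "spin": -0.007, "claw": -0.6}, {"tx": -1, "ty": 77, "tz": -2, "spin": -0.007, "claw": -0.6}, {"tx": -1, "ty": 77, "tz": -2, "spin": -0.007, "claw": -0.6}, {"tx": -1, "ty": 77, "tz": -2, "spin": -0.007, "claw": -0.6}, {"tx": -1, "ty": 77, "tz": -2, "spin": -0.007, "claw": -0.6}, {"tx": -1, "ty": 77, "tz": -2, "spin": -0.007, "claw": -0.6}]}}

```text
time_s: 59.68
ee_pos: [0.473, -0.3014, 0.0952]
tcp_rot: [0.553, 0.441, -0.441, -0.552]
ft_force: [-0.6, 0.6, -1.4]
gripper_width: 0.0241
```

```bash
python3 avg.py -1;python3 chk.py -1 w38
python3 - <<'E'
from h import *
p=shot("scene"); r,c,_=proj(p,b2w(-.08,-.05,.09)); r,c=int(r),int(c)
cv2.imwrite("pics/s38c.png",cv2.resize(p["img"][r-60:r+60,c-80:c+80,::-1],None,fx=5,fy=5))
E
```

```text
P std [0.0001 0.0001 0.0002] mean box [-0.0727 -0.0564  0.1136]
rim box [-0.0762 -0.0568  0.1286] off [ -0.4 -15.    3.5] [0.7 4.5 1.1] normal [ 0.191 -0.836  0.194]
[210. 229.] 0.85 [-0.0897 -0.1074  0.0886]
[212. 408.] 0.62 [-0.0887 -0.0098  0.0883]
[245. 324.] 0.56 [-0.0861 -0.0558  0.1327]
P box [-0.0729 -0.0563  0.1132] rim c box [-0.0777 -0.0581  0.1227] r 0.0171 n 3844 263 tool-frame off [-1.8 -9.4  4.7] normal tool [-0.31  -0.758  0.575]
seat [-0.08  -0.057  0.061]
tx 0.0 ty 0.0 tz 0.0 spin None | yaw 1.348 tcp [ 0.4724 -0.301   0.0942] w 0.0242 F [ 0.4 -0.5 -0.1] t 60.1 j7 2.11
```

View pics/w38.png

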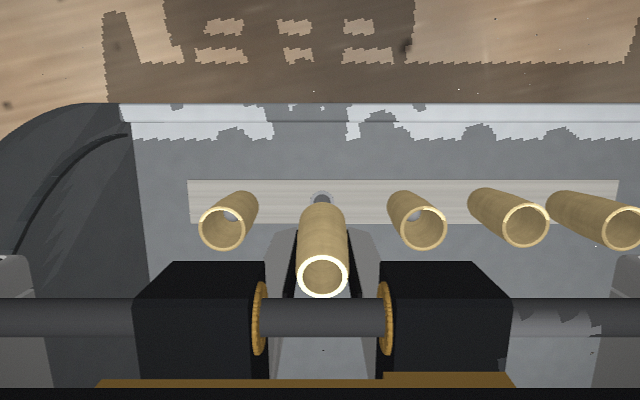

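View pics/s38c.png

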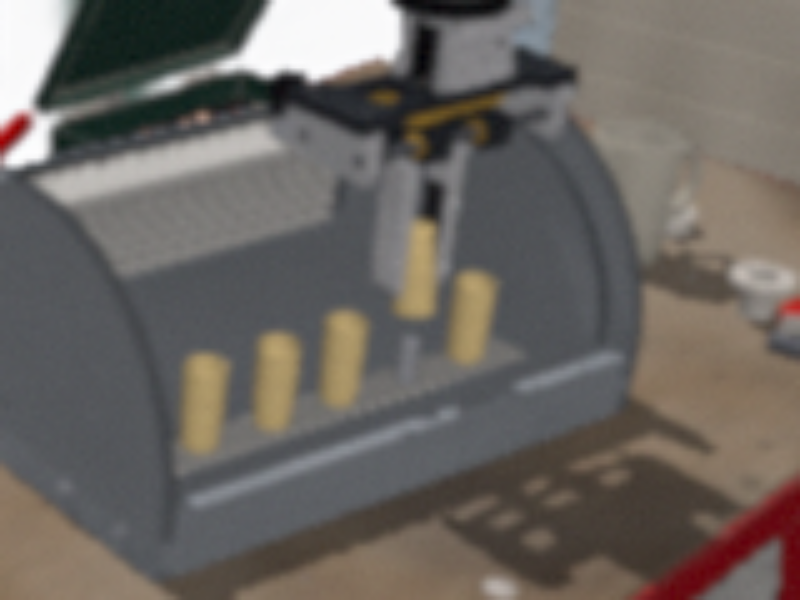

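{"fn": "servo_tool", "kwargs": {"force": 10, "targets": [{"tx": 0, "ty": 0, "tz": 2, "spin": 0, "claw": -0.6}, {"tx": 0, "ty": 4, "tz": 2, "spin": 0, "claw": -0.6}, {"tx": 0, "ty": 8, "tz": 2, "spin": 0, "claw": -0.6}, {"tx": 0, "ty": 12, "tz": 2, "spin": 0, "claw": -0.6}, {"tx": 0, "ty": 16, "tz": 2, "spin": 0, "claw": -0.6}, {"tx": 0, "ty": 19, "tz": 2, "spin": 0, "claw": -0.6}, {"tx": 0, "ty": 22, "tz": 2, "spin": 0, "claw": -0.6}, {"tx": 0, "ty": 25, "tz": 2, "spin": 0, "claw": -0.6}, {"tx": 0, "ty": 25, "tz": 2, "spin": 0, "claw": -0.6}, {"tx": 0, "ty": 25, "tz": 2, "spin": 0, "claw": -0.6}]}}

```text
time_s: 60.97
ee_pos: [0.4703, -0.3006, 0.069]
tcp_rot: [-0.552, -0.441, 0.441, 0.553]
ft_force: [-0.4, -0.0, -0.3]
gripper_width: 0.0247
```

```bash
python3 chk.py -1 w39
python3 - <<'E'
from h import *
p=shot("scene"); r,c,_=proj(p,b2w(-.08,-.05,.09)); r,c=int(r),int(c)
cv2.imwrite("pics/s39c.png",cv2.resize(p["img"][r-60:r+60,c-80:c+80,::-1],None,fx=5,fy=5))
E
```

```text
P box [-0.0749 -0.0564  0.0882] rim c box [-0.0793 -0.0564  0.1004] r 0.0174 n 3962 290 tool-frame off [  0.  -12.1   4.5] normal tool [ 0.101 -0.767  0.634]
seat [-0.08  -0.057  0.061]
tx 0.0 ty 0.0 tz 0.0 spin None | yaw 1.348 tcp [ 0.4705 -0.3006  0.0692] w 0.0242 F [ 0.   0.1 -0.6] t 61.0 j7 2.12
```

View pics/s39c.png

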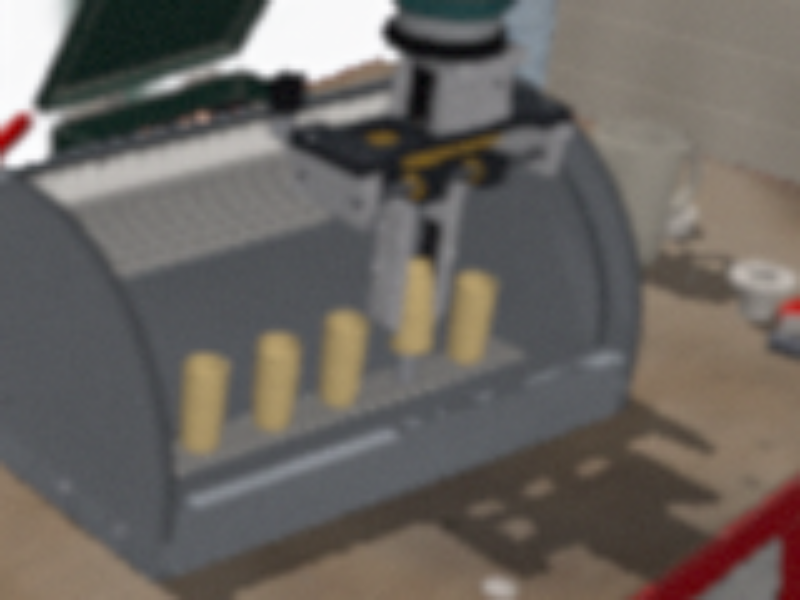

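Engaged without force. Lower 12 mm more and release.

{"fn": "servo_tool", "kwargs": {"force": 8, "targets": [{"tx": 0, "ty": 4, "tz": 0, "spin": 0, "claw": -0.6}, {"tx": 0, "ty": 8, "tz": 0, "spin": 0, "claw": -0.6}, {"tx": 0, "ty": 12, "tz": 0, "spin": 0, "claw": -0.6}, {"tx": 0, "ty": 12, "tz": 0, "spin": 0, "claw": -0.3}, {"tx": 0, "ty": 12, "tz": 0, "spin": 0, "claw": -0.15}, {"tx": 0, "ty": 12, "tz": 0, "spin": 0, "claw": -0.15}, {"tx": 0, "ty": 12, "tz": 0, "spin": 0, "claw": -0.15}, {"tx": 0, "ty": 12, "tz": 0, "spin": 0, "claw": -0.15}, {"tx": 0, "ty": 12, "tz": 0, "spin": 0, "claw": -0.15}, {"tx": 0, "ty": 12, "tz": 0, "spin": 0, "claw": -0.15}]}}

```text
time_s: 61.9
ee_pos: [0.4705, -0.3007, 0.0573]
tcp_rot: [0.553, 0.441, -0.441, -0.552]
ft_force: [0.1, -0.3, -0.2]
gripper_width: 0.0399
```

{"fn": "servo_tool", "kwargs": {"targets": [{"tx": 0, "ty": -15, "tz": 0, "spin": 0, "claw": -0.15}, {"tx": 0, "ty": -40, "tz": 0, "spin": 0, "claw": -0.15}, {"tx": 0, "ty": -80, "tz": 0, "spin": 0, "claw": -0.15}, {"tx": 0, "ty": -120, "tz": 0, "spin": 0, "claw": -0.15}, {"tx": 0, "ty": -160, "tz": -10, "spin": 0, "claw": -0.15}, {"tx": 15, "ty": -190, "tz": -20, "spin": 0, "claw": -0.1}, {"tx": 35, "ty": -200, "tz": -30, "spin": 0, "claw": -0.1}, {"tx": 55, "ty": -200, "tz": -30, "spin": 0, "claw": -0.1}, {"tx": 56, "ty": -200, "tz": -30, "spin": 0, "claw": -0.1}, {"tx": 56, "ty": -200, "tz": -30, "spin": 0, "claw": -0.1}]}}

```text
time_s: 62.73
ee_pos: [0.5122, -0.2514, 0.2571]
tcp_rot: [-0.552, -0.442, 0.442, 0.552]
ft_force: [0.2, -0.1, -0.6]
gripper_width: 0.0423
```

```bash
cat > verify.py <<'E'
from h import *
import sys
p=shot("wrist"); p=shot("wrist"); save(p,sys.argv[1])
c=cloud(p); l=w2b(c); hsv=cv2.cvtColor(p["img"],cv2.COLOR_RGB2HSV)
for i in range(-2,3):
    m=(p["range_z"]>0)&(np.hypot(l[...,0]+.08,l[...,1]-.056*i+.001)<.024)&(l[...,2]>.08)&(l[...,2]<.15)
    v=l[m]
    if len(v)<20: print(i,"few",len(v)); continue
    top=v[v[:,2]>np.percentile(v[:,2],97)-.003]
    (x,y),r=cv2.minEnclosingCircle((top[:,:2]*1000).astype(np.float32))
    n=np.linalg.svd(top-top.mean(0),full_matrices=False)[2][2]
    print(i,len(top),"rim z",np.percentile(v[:,2],[50,90,98]).round(4),"c",round(x,1),round(y,1),"r",round(r,1),"n",(n*np.sign(n[2])).round(3))
a=.14+1.42
go(b2w(-.004,0,.045+.169),1.347)
for d in eyes.pinpoint("cover_knob",p)[:2]: print(np.round(d["position"],1),d["conf"],w2b(w(p,*d["position"])))
E
python3 verify.py w40
```

```text
-2 168 rim z [0.0881 0.0896 0.0903] c -78.9 -112.8 r 13.2 n [ 0.001 -0.007  1.   ]
-1 153 rim z [0.0885 0.0901 0.0906] c -83.1 -57.1 r 11.0 n [-0.005  0.028  1.   ]
0 151 rim z [0.0885 0.0897 0.0906] c -79.1 -1.5 r 13.0 n [ 0.003 -0.004  1.   ]
1 159 rim z [0.0882 0.0898 0.0904] c -81.2 54.3 r 13.0 n [-0.007  0.015  1.   ]
2 173 rim z [0.0877 0.0894 0.09  ] c -79.4 109.6 r 13.2 n [-0.002  0.002  1.   ]
tx 1.7 ty 61.7 tz -41.8 spin -0.0 | yaw 1.347 tcp [ 0.511  -0.2537  0.2568] w 0.0427 F [ 0.2  0.1 -0.6] t 62.8 j7 1.93
[276.2 322.8] 0.63 [-0.0121665  -0.00067862  0.2271023 ]
[145.3 427.7] 0.6 [-0.08339144  0.10894782  0.06419529]
```

View pics/w40.png

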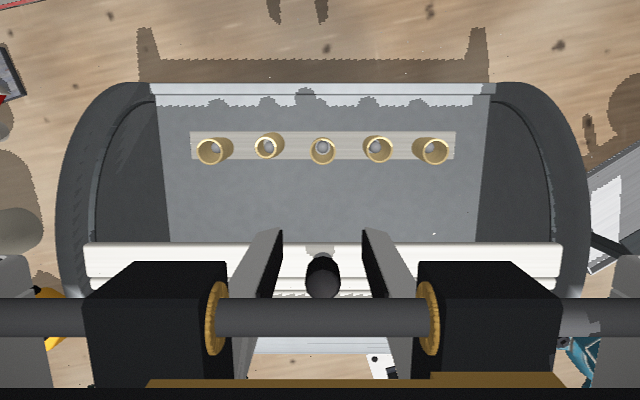

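Run:
```python
import cv2
i=cv2.imread("pics/w40.png")[115:180,180:470]; cv2.imwrite("pics/w40c.png",cv2.resize(i,None,fx=2.7,fy=2.7,interpolation=cv2.INTER_CUBIC))
```

```text
(no output)
```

View pics/w40c.png

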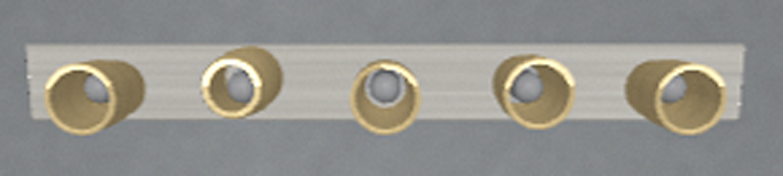

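{"fn": "servo_tool", "kwargs": {"force": 30, "targets": [{"tx": 1.5, "ty": 0, "tz": -20, "spin": 0, "claw": 0.1}, {"tx": 1.5, "ty": 0, "tz": -41, "spin": 0, "claw": 0.1}, {"tx": 1.5, "ty": 0, "tz": -41, "spin": 0, "claw": 0.1}, {"tx": 1.5, "ty": 15, "tz": -41, "spin": 0, "claw": 0.1}, {"tx": 1.5, "ty": 35, "tz": -41, "spin": 0, "claw": 0.1}, {"tx": 1.5, "ty": 52, "tz": -41, "spin": 0, "claw": 0.1}, {"tx": 1.5, "ty": 61, "tz": -41, "spin": 0, "claw": 0.1}, {"tx": 1.5, "ty": 61, "tz": -41, "spin": 0, "claw": -0.3}, {"tx": 1.5, "ty": 61, "tz": -41, "spin": 0, "claw": -1}, {"tx": 1.5, "ty": 61, "tz": -41, "spin": 0, "claw": -1}]}}

```text
time_s: 63.72
ee_pos: [0.5527, -0.261, 0.1971]
tcp_rot: [0.553, 0.441, -0.441, -0.552]
ft_force: [0.3, 1.0, -0.9]
gripper_width: 0.0355
```

{"fn": "servo_tool", "kwargs": {"force": 30, "targets": [{"tx": 0, "ty": 0, "tz": 0, "spin": 0, "claw": -1}, {"tx": 0, "ty": 0, "tz": 0, "spin": 0, "claw": -1}, {"tx": 0, "ty": 0, "tz": 0, "spin": 0, "claw": -1}, {"tx": 0, "ty": 0, "tz": 0, "spin": 0, "claw": -1}, {"tx": 0, "ty": 0, "tz": 0, "spin": 0, "claw": -1}, {"tx": 0, "ty": 0, "tz": 0, "spin": 0, "claw": -1}, {"tx": 0, "ty": 0, "tz": 0, "spin": 0, "claw": -1}, {"tx": 0, "ty": 0, "tz": 0, "spin": 0, "claw": -1}, {"tx": 0, "ty": 0, "tz": 0, "spin": 0, "claw": -1}, {"tx": 0, "ty": 0, "tz": 0, "spin": 0, "claw": -1}]}}

```text
time_s: 64.55
ee_pos: [0.5527, -0.2619, 0.1973]
tcp_rot: [0.554, 0.441, -0.441, -0.552]
ft_force: [-0.9, -4.5, 5.5]
gripper_width: 0.0236
```

Run:
```python
from h import *
p=shot("wrist"); save(p,"w41"); print(w2b(P_now()).round(4))
go(b2w(-.002,0,.214),1.347)
for q0 in (1.42,):
  for q in np.arange(q0,-.06,-.0775):
    a0=q0+.14;a=q+.14
    print(round(q,3),"tz %.1f ty %.1f"%(-.169*(np.cos(a0)-np.cos(a))*1000, -.169*(np.sin(a)-np.sin(a0))*1000))
```

```text
[-0.0033 -0.0003  0.2163]
tx 0.3 ty 2.3 tz -1.3 spin 0.0 | yaw 1.347 tcp [ 0.5527 -0.2619  0.1973] w 0.0233 F [-1.5 -3.9  5.5] t 64.6 j7 1.93
1.42 tz -0.0 ty -0.0
1.342 tz 13.1 ty 0.6
1.265 tz 26.1 ty 2.3
1.188 tz 38.9 ty 5.0
1.11 tz 51.5 ty 8.6
1.033 tz 63.7 ty 13.2
0.955 tz 75.6 ty 18.8
0.878 tz 87.0 ty 25.2
0.8 tz 97.8 ty 32.5
0.723 tz 108.1 ty 40.6
0.645 tz 117.7 ty 49.5
0.568 tz 126.6 ty 59.2
0.49 tz 134.7 ty 69.4
0.413 tz 142.0 ty 80.3
0.335 tz 148.5 ty 91.7
0.258 tz 154.0 ty 103.6
0.18 tz 158.6 ty 115.8
0.103 tz 162.2 ty 128.4
0.025 tz 164.9 ty 141.2
-0.052 tz 166.5 ty 154.2
```

View pics/w41.png

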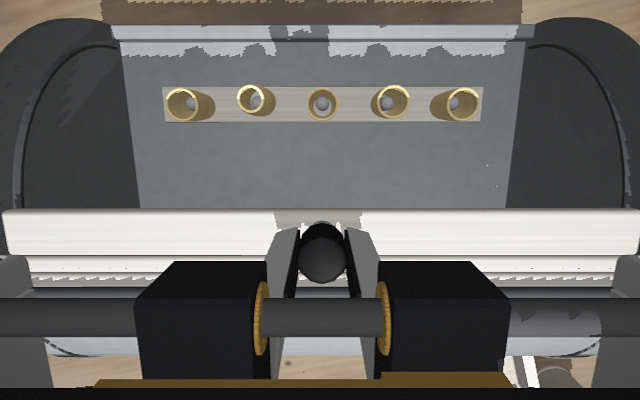

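{"fn": "servo_tool", "kwargs": {"targets": [{"tx": 0, "ty": 0.2, "tz": 6, "spin": 0, "claw": -1}, {"tx": 0, "ty": 0.6, "tz": 13, "spin": 0, "claw": -1}, {"tx": 0, "ty": 2.3, "tz": 26, "spin": 0, "claw": -1}, {"tx": 0, "ty": 5, "tz": 39, "spin": 0, "claw": -1}, {"tx": 0, "ty": 8.6, "tz": 51.5, "spin": 0, "claw": -1}, {"tx": 0, "ty": 13.2, "tz": 63.7, "spin": 0, "claw": -1}, {"tx": 0, "ty": 18.8, "tz": 75.6, "spin": 0, "claw": -1}, {"tx": 0, "ty": 25.2, "tz": 87, "spin": 0, "claw": -1}, {"tx": 0, "ty": 32.5, "tz": 97.8, "spin": 0, "claw": -1}, {"tx": 0, "ty": 40.6, "tz": 108.1, "spin": 0, "claw": -1}]}}

```text
time_s: 65.43
ee_pos: [0.4473, -0.238, 0.1575]
tcp_rot: [0.554, 0.441, -0.441, -0.551]
ft_force: [-3.2, -4.5, 11.9]
gripper_width: 0.0236
```

Run:
```python
from h import *
p=shot("wrist"); save(p,"w42"); P=w2b(P_now()); print(P.round(4),"r",np.hypot(P[0],P[2]-.045),"q",np.arctan2(P[2]-.045,-P[0])-.14)
go(b2w(-.002,0,.214),1.347)
```

```text
[-0.114  -0.0004  0.1746] r 0.17261981120987055 q 0.7095045937525954
tx 0.5 ty -39.3 tz -112.0 spin -0.001 | yaw 1.346 tcp [ 0.4448 -0.2374  0.1556] w 0.0234 F [-3.4 -6.1  5.4] t 65.5 j7 2.0
```

View pics/w42.png

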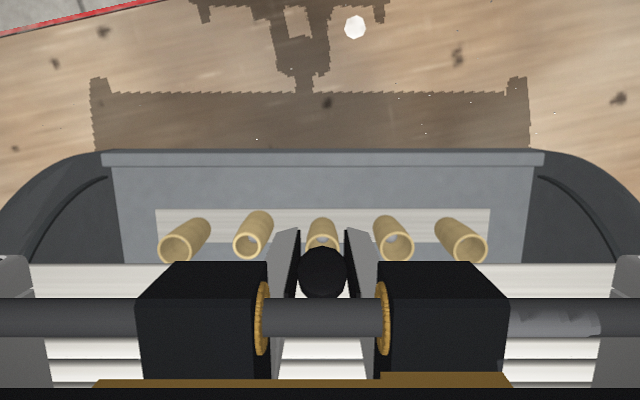

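{"fn": "servo_tool", "kwargs": {"targets": [{"tx": 0, "ty": 8.9, "tz": 9, "spin": 0, "claw": -1}, {"tx": 0, "ty": 18.6, "tz": 17.5, "spin": 0, "claw": -1}, {"tx": 0, "ty": 28.8, "tz": 25.6, "spin": 0, "claw": -1}, {"tx": 0, "ty": 39.7, "tz": 33, "spin": 0, "claw": -1}, {"tx": 0, "ty": 51, "tz": 39.5, "spin": 0, "claw": -1}, {"tx": 0, "ty": 63, "tz": 45, "spin": 0, "claw": -1}, {"tx": 0, "ty": 75, "tz": 49.5, "spin": 0, "claw": -1}, {"tx": 0, "ty": 88, "tz": 53, "spin": 0, "claw": -1}, {"tx": 0, "ty": 100, "tz": 55.5, "spin": 0, "claw": -1}, {"tx": 0, "ty": 106, "tz": 56, "spin": 0, "claw": -1}]}}

```text
time_s: 66.32
ee_pos: [0.3884, -0.2246, 0.0485]
tcp_rot: [-0.552, -0.439, 0.442, 0.555]
ft_force: [-9.0, -6.9, 5.1]
gripper_width: 0.0234
```

Run:
```python
from h import *
p=shot("wrist"); save(p,"w43"); P=w2b(P_now()); print(P.round(4),"r",np.hypot(P[0],P[2]-.045),"q",np.arctan2(P[2]-.045,-P[0])-.14)
go(b2w(-.1673,0,.0686),1.347)
```

```text
[-0.172  -0.0005  0.0669] r 0.17334472074082544 q -0.013540623566688614
tx 0.5 ty -1.8 tz -4.6 spin -0.003 | yaw 1.344 tcp [ 0.3882 -0.2246  0.0479] w 0.0236 F [-7.  -7.2 -3.7] t 66.4 j7 2.11
```

View pics/w43.png

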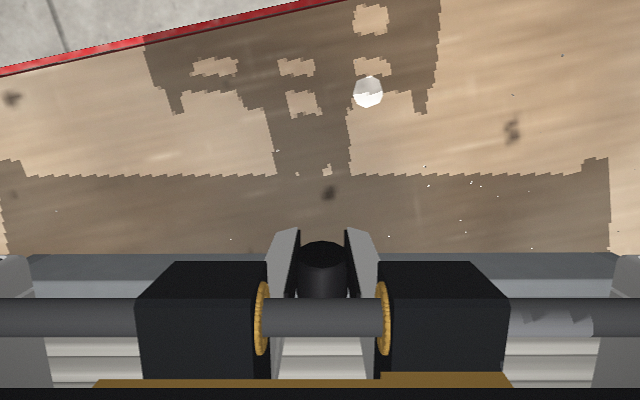

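{"fn": "servo_tool", "kwargs": {"targets": [{"tx": 0, "ty": 2, "tz": -3, "spin": 0, "claw": -1}, {"tx": 0, "ty": 4, "tz": -4, "spin": 0, "claw": -1}, {"tx": 0, "ty": 6, "tz": -4, "spin": 0, "claw": -1}, {"tx": 0, "ty": 7, "tz": -4, "spin": 0, "claw": -1}, {"tx": 0, "ty": 7, "tz": -4, "spin": 0, "claw": -1}, {"tx": 0, "ty": 7, "tz": -4, "spin": 0, "claw": -1}, {"tx": 0, "ty": 2, "tz": -4, "spin": 0, "claw": 0.2}, {"tx": 0, "ty": 2, "tz": -4, "spin": 0, "claw": 0.3}, {"tx": 0, "ty": 2, "tz": -4, "spin": 0, "claw": 0.3}, {"tx": 0, "ty": 2, "tz": -4, "spin": 0, "claw": 0.3}]}}

```text
time_s: 67.2
ee_pos: [0.3972, -0.2239, 0.0476]
tcp_rot: [0.552, 0.442, -0.441, -0.552]
ft_force: [0.4, -0.6, 1.2]
gripper_width: 0.0465
```

```bash
cat > knob.py <<'E'
from h import *
p=shot("wrist"); save(p,"wk"); P=w2b(P_now()); print("P",P.round(4)); go(P_now())
for D in eyes.pinpoint("cover_knob",p)[:1]: print(np.round(D["position"],1),D["conf"])
for q in (0,.02,.04,.06,.1): print(q,[np.round(proj(p,b2w(-r*np.cos(.14+q),0,.045+r*np.sin(.14+q)))[:2],1) for r in (.169,.182)])
l=w2b(cloud(p)); hsv=cv2.cvtColor(p["img"],cv2.COLOR_RGB2HSV)
m=(p["range_z"]>0)&(abs(l[...,1])<.012)&(l[...,0]<-.15)&(l[...,0]>-.19)&(l[...,2]>.05)&(l[...,2]<.12)&(hsv[...,2]<70)
v=l[m]; print(len(v))
k=v[abs(v[:,1])<.003]
if len(k): print("knob top line z: expected surf at q=0 r169: ",.0686+.012/np.cos(.14), "measured near x=-.167:", np.median(k[abs(k[:,0]+.165)<.003][:,2]))
E
python3 knob.py
```

```text
P [-0.1634  0.002   0.0666]
tx -0.0 ty 0.0 tz 0.0 spin None | yaw 1.349 tcp [ 0.3971 -0.2241  0.0476] w 0.0506 F [-0.9 -0.1  0.2] t 67.2 j7 2.11
[253.  316.9] 0.97
0 [array([250.3, 318.5]), array([225.7, 318.5])]
0.02 [array([253.9, 318.5]), array([229.2, 318.4])]
0.04 [array([257.8, 318.4]), array([233. , 318.3])]
0.06 [array([262. , 318.3]), array([237.1, 318.3])]
0.1 [array([271.2, 318.2]), array([246.3, 318.1])]
3092
knob top line z: expected surf at q=0 r169:  0.08071856811634776 measured near x=-.167: 0.08366175117977623
```

View pics/wk.png

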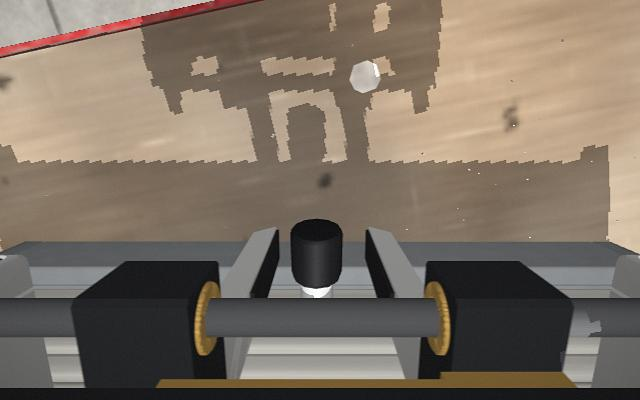

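{"fn": "servo_tool", "kwargs": {"targets": [{"tx": 0, "ty": -20, "tz": 0, "spin": 0, "claw": 0.3}, {"tx": 0, "ty": -55, "tz": 0, "spin": 0, "claw": 0.3}, {"tx": -2.5, "ty": -70, "tz": 5, "spin": 0, "claw": -1}, {"tx": -2.5, "ty": -70, "tz": 5, "spin": 0, "claw": -1}, {"tx": -2.5, "ty": -70, "tz": 5, "spin": 0, "claw": -1}, {"tx": -2.5, "ty": -70, "tz": 5, "spin": 0, "claw": -1}, {"tx": -2.5, "ty": -70, "tz": 5, "spin": 0, "claw": -1}, {"tx": -2.5, "ty": -70, "tz": 5, "spin": 0, "claw": -1}, {"tx": -2.5, "ty": -60, "tz": 5, "spin": 0, "claw": -1}, {"tx": -2.5, "ty": -50, "tz": 5, "spin": 0, "claw": -1}]}}

```text
time_s: 68.13
ee_pos: [0.391, -0.2261, 0.0969]
tcp_rot: [-0.552, -0.441, 0.441, 0.553]
ft_force: [0.5, -0.2, 0.1]
gripper_width: 0.0114
```

{"fn": "servo_tool", "kwargs": {"targets": [{"tx": 0, "ty": 5, "tz": 0, "spin": 0, "claw": -1}, {"tx": 0, "ty": 9, "tz": 0, "spin": 0, "claw": -1}, {"tx": 0, "ty": 12, "tz": 0, "spin": 0, "claw": -1}, {"tx": 0, "ty": 14, "tz": 0, "spin": 0, "claw": -1}, {"tx": 0, "ty": 16, "tz": 0, "spin": 0, "claw": -1}, {"tx": 0, "ty": 17, "tz": 0, "spin": 0, "claw": -1}, {"tx": 0, "ty": 18, "tz": 0, "spin": 0, "claw": -1}, {"tx": 0, "ty": 19, "tz": 0, "spin": 0, "claw": -1}, {"tx": 0, "ty": 19, "tz": 0, "spin": 0, "claw": -1}, {"tx": 0, "ty": 19, "tz": 0, "spin": 0, "claw": -1}]}}

```text
time_s: 68.97
ee_pos: [0.3906, -0.226, 0.081]
tcp_rot: [0.553, 0.442, -0.441, -0.553]
ft_force: [-5.6, 2.3, 31.3]
gripper_width: -0.0002
```

```bash
python3 knob.py
```

```text
P [-0.1694 -0.0014  0.1   ]
tx 0.0 ty 0.0 tz 0.0 spin None | yaw 1.347 tcp [ 0.3906 -0.2261  0.081 ] w 0.0007 F [-5.6  3.7 30.9] t 69.0 j7 2.1
[235.4 326. ] 0.77
0 [array([238.8, 325.2]), array([218.1, 325.3])]
0.02 [array([241.7, 325.3]), array([220.9, 325.4])]
0.04 [array([244.7, 325.3]), array([223.9, 325.4])]
0.06 [array([247.9, 325.4]), array([227.1, 325.5])]
0.1 [array([255. , 325.5]), array([234.3, 325.6])]
880
knob top line z: expected surf at q=0 r169:  0.08071856811634776 measured near x=-.167: 0.11216100936306841
```

View pics/wk.png

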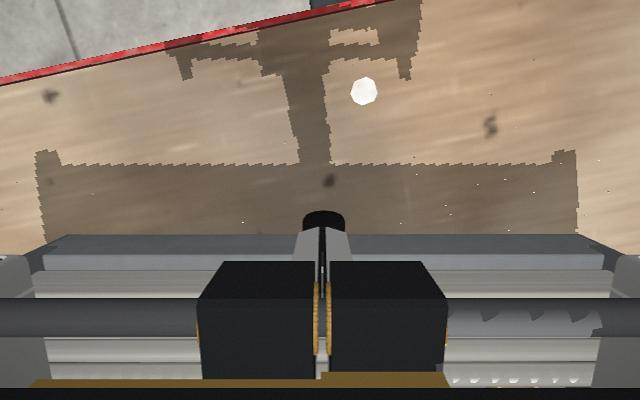

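{"fn": "servo_tool", "kwargs": {"targets": [{"tx": 0, "ty": -8, "tz": 0, "spin": 0, "claw": -1}, {"tx": 0, "ty": -30, "tz": 0, "spin": 0, "claw": -1}, {"tx": 0, "ty": -70, "tz": 0, "spin": 0, "claw": -1}, {"tx": 0, "ty": -110, "tz": 0, "spin": 0, "claw": -1}, {"tx": 0, "ty": -150, "tz": 0, "spin": 0, "claw": -1}, {"tx": 0, "ty": -190, "tz": 0, "spin": 0, "claw": -1}, {"tx": 0, "ty": -205, "tz": 0, "spin": 0, "claw": -1}, {"tx": 0, "ty": -205, "tz": 0, "spin": 0, "claw": -1}, {"tx": 0, "ty": -205, "tz": 0, "spin": 0, "claw": -1}, {"tx": 0, "ty": -205, "tz": 0, "spin": 0, "claw": -1}]}}

```text
time_s: 69.9
ee_pos: [0.3902, -0.2256, 0.2827]
tcp_rot: [-0.552, -0.441, 0.441, 0.553]
ft_force: [0.7, -0.4, 0.6]
gripper_width: 0.0005
```

```bash
python3 knob.py; python3 -c "
from h import *
p=shot('scene'); save(p,'sf')"
```

```text
P [-0.1701 -0.0011  0.3013]
tx 0.0 ty 0.0 tz 0.0 spin None | yaw 1.348 tcp [ 0.39   -0.2256  0.2823] w 0.0006 F [-0.8  0.6 -1. ] t 70.0 j7 1.94
[180.  323.5] 0.65
0 [array([179.7, 323.4]), array([168.6, 323.5])]
0.02 [array([180.7, 323.4]), array([169.6, 323.5])]
0.04 [array([181.7, 323.5]), array([170.6, 323.5])]
0.06 [array([182.8, 323.5]), array([171.7, 323.5])]
0.1 [array([185.2, 323.5]), array([174.2, 323.5])]
492
knob top line z: expected surf at q=0 r169:  0.08071856811634776 measured near x=-.167: 0.08010684711588428
```

View pics/sf.png

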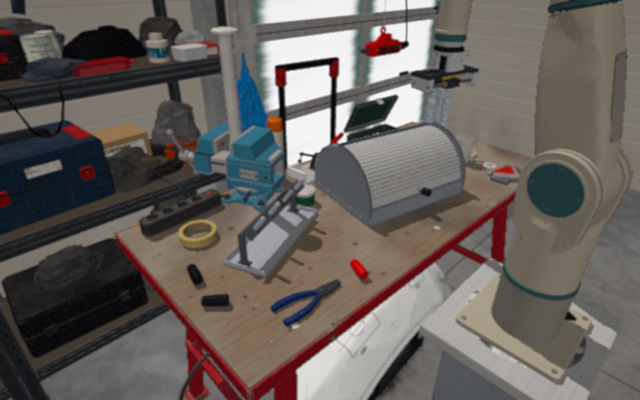

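View pics/wk.png

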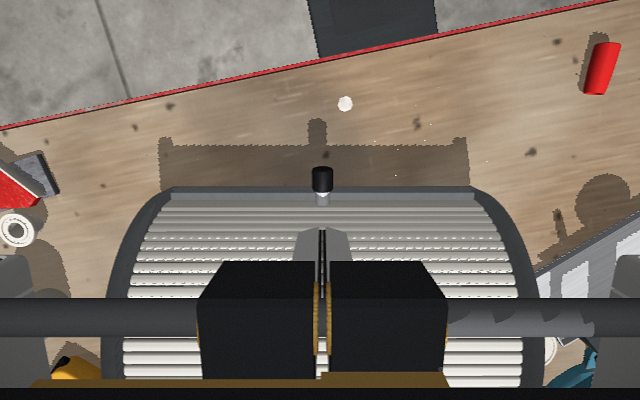

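The cover is shut: the knob shows at (180,323), where I predicted it for q≈0. The tin stands upright and the arm is clear, so I'm handing in.

```bash
python3 -c "
from h import *
print(workorder.job_done())"
```

```text
the job is handed in; nothing more can be done
None
```

I rolled the cover back and put all four loose nozzles on the four free spigots: three from the drip stand and the tipped one. I then rolled the cover shut and handed the job in at about 70 s; no verdict was reported.

**How it went**
- **Cover opening:** the knob slipped out of the grip near the end of the roll-back. The cover stayed at about 1.42 rad, above the 1.2 needed, so I left it there.
- **Turning upright:** I brought each nozzle upright by pushing it against the outside of the box's side cheek, using the cheek's top edge as a pivot for the tipped one. Then I put it on its spigot.

**Last checks**
- **Nozzles:** before closing, all five rims lay level at about 89 mm above the bench, which means fully down. Four rim centres were within about 2–3 mm of their spigots. The tipped nozzle's rim read about 3 mm to the front and 2 mm smaller in radius than the others. Its rim was still level to 0.03 rad, so I left it. I could not look inside again once the cover was shut.
- **Cover:** after release the pictures suggested it might be up to about 0.02 rad open. I pressed it down on its stop with about 31 N. Afterwards the knob's position and height matched fully shut.
- **Surroundings:** the dip tin was upright and the robot was touching nothing.

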